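# Crank cork discs through the spring-loaded feeder

## Task

Lay the loose cork disc flat on top of the two already in the feeder's magazine. Then hold the red crank knob and turn it counter-clockwise (seen from above), steadily and gently, through the heavy point of every turn until all three discs have dropped into the catch tray. Do not drag the feeder on its soft rubber feet, let the crank race or spring back, or disturb the other things; finish with the pusher fully drawn back and the knob released.

Things in the scene. Friction and masses are not known exactly. Their poses are not given: they have to be found in the camera images.
- axis (a point): Point on the crank's vertical axis at bench height, moving with the green hand-cranked disc feeder. +y runs from crank to magazine and tray, z up. Feeder: 116 mm wide in x, y from -103 to 175 mm, its bridge under the crank 102 mm high.
- board: Fixed wooden board under the feeder; origin below the crank axis, axes as the feeder. Between them are soft rubber feet: every 12 N of sideways force on the knob shifts the whole feeder 1 mm that way in x or y (no turning), and it springs back. More than 1.5 mm (about 18 N) counts as dragged.
- hub (a point): Top of the crank arm's hub, on the axis, 122 mm above the bench. The flat steel arm (top 120 mm) carries the upright red knob: 26 mm diameter, free to spin on its pin, 127 to 179 mm above the bench. The knob is clamped in a slot: its distance from the axis is somewhere from 55 to 85 mm, fixed for the run and not reported: see or feel it.
- crank (a joint): Crank angle, rad. 0: arm points to feeder -y, pusher back. Grows counter-clockwise from above and counts on over turns. Starts within 0.35 of 0; stop at -0.7. Each turn is heavy from 0.8 to 2.8 (spring, about 9 to 14 N at the knob, worst near 2); from 3.3 to 5.5 the spring drives it forward nearly as hard, so hold it back. Over 4 rad/s either way is racing; let go there, it races.
- pusher (a joint): Steel pusher blade, travel in m: 0 fully drawn back (crank at whole turns), 0.052 fully forward (crank at half turns). It pushes the lowest disc out along the feeder's +y; the next one drops when it has come back.
- magazine (a point): Centre of the open-topped magazine's floor, 50 mm above the bench, 150 mm from the crank axis; axes as the feeder. Side walls (inner faces x = +-21 mm) rise 44 mm, flared lips to 52; front and rear plates (inner faces y = +-21.5, 3 mm thick) rise only 32 mm, so fingers closing along y can hold the disc by its upper 8 mm. Two discs inside (top at 28 mm).
- tray (a point): Centre of the inner floor (4 mm above the bench) of the fixed green catch tray beyond the magazine, 102 x 137 mm (x, y) inside, 34 mm high; a steel chute at its near end leads discs in from the feeder's floor; axes as the feeder.
- disc_a: Cork disc, 38 mm diameter, 14 mm thick 14 g, origin at the centre of its underside, z up; the lower one in the magazine.
- disc_b: The same; the upper one in the magazine.
- disc_c: The same; lying loose and flat on the bench between feeder and robot: the one to load.
- tin: Closed aluminium tin, 56 mm diameter, 55 mm high, loose on the bench between feeder and robot; origin under its centre. Leave alone.
- flask: Clear water bottle with blue cap, 64 mm diameter, 190 mm high, loose, right of the feeder (robot's view); origin under its centre. Leave alone.
- brush: Hand brush lying on the bench, left of the feeder; origin at its underside. Leave alone.

How it is judged (in metres and radians):
On the way, in this order (a step that is already met when the one before it is completed fails the run):
1. the loose disc lies released and flat on the two in the magazine, the pusher back (horizontal distance between disc_c and magazine below 0.006 m and z of disc_c in the frame of magazine between 0.024 and 0.032 m and angle between disc_c's own z axis and vertical below 0.12 rad and contact force between disc_c and the fingers below 0.1 N and value of joint pusher below 0.008 m), for 0.2 s.
2. the first disc has been pushed into the tray (x of disc_a in the frame of tray between -0.055 and 0.055 m and y of disc_a in the frame of tray between -0.072 and 0.072 m and z of disc_a in the frame of tray below 0.042 m), for 0.1 s.
3. the second disc has been pushed into the tray (x of disc_b in the frame of tray between -0.055 and 0.055 m and y of disc_b in the frame of tray between -0.072 and 0.072 m and z of disc_b in the frame of tray below 0.042 m), for 0.1 s.
At the end, for the whole second after the job is handed in: All three discs lie at rest in the catch tray (origin within 55 mm of its centre in x, 72 mm in y and less than 42 mm above its floor; on the chute counts), the pusher is drawn back to within 6 mm and the crank stands still (all of step 2 and all of step 3 and x of disc_c in the frame of tray between -0.055 and 0.055 m and y of disc_c in the frame of tray between -0.072 and 0.072 m and z of disc_c in the frame of tray below 0.042 m and value of joint pusher below 0.006 m and velocity of joint crank between -0.1 and 0.1 rad/s and linear speed of each of disc_a, disc_b, disc_c below 0.02 m/s); the robot touches nothing.
It fails at once if the feeder is dragged more than 1.5 mm on its rubber feet (about 18 N sideways) (distance of axis from where it was at the start of the episode above 0.0015 m).
It fails at once if the crank races or springs back: over 4 rad/s either way (velocity of joint crank above 4 rad/s or velocity of joint crank below -4 rad/s).
It fails at once if the tin is disturbed (moved 20 mm) (distance of tin from where it was at the start of the episode above 0.02 m).
It fails at once if the flask is disturbed (moved 20 mm) (distance of flask from where it was at the start of the episode above 0.02 m).
It fails at once if the brush is disturbed (moved 20 mm) (distance of brush from where it was at the start of the episode above 0.02 m).
It also fails if it takes over 72 s, if anything falls off the work surface, if the arm or the gripper's body presses on something with over 40 N, if the wrist force passes 120 N, or if a joint passes its speed limit or range.

## Robot

A 6-joint arm with a two-finger parallel gripper is mounted at the origin on the work surface. World frame = base frame: x ahead of the robot, y to its left, z up, the work surface at z = 0. Lengths are in m, angles in degrees, forces in N, time in s.
With the tool pointing down it reaches from about 0.375 to 0.9 m from the base axis. Payload 3.1 kg.
Tool frame: the origin (TCP) lies midway between the tips of the shut fingers; the grasp point (between the pads) lies bot.hold_point_z behind it (bot.hold_point_z is the distance from the TCP to the grasp point, in m); z points along the fingers, y is the direction in which the jaws open and shut (so a half turn about z gives the same grasp; the last joint's range is limited). The gripper opens to 87 mm and grips with 3 to 60 N. Pads are 19 mm wide; open, the fingers measure 117 mm over their backs; the gripper's body (75 mm by 190 mm) begins 51 mm behind the grasp point.
Start: joints at [-73.826, 30.224, 82.088, -0, 67.689, -10.227], TCP at [0.278, -0.56, 0.223] pointing down, gripper open.
Joint ranges: [-176.69, 176.69], [-43.24, 126.21], [12.49, 139.97], [-82, 262], [0, 151.66], [-163.58, 163.58]. Speed limits (degrees/s): [159.86, 159.86, 180, 180, 180, 180].

## Interface

Orientations are given as a 3x3 rotation matrix whose columns are the frame's x, y, z axes.
In Python, from rig import bot, vision, order gives the robot as it stands. The module is installed in compiled form; this text tells all that it offers.
- The arm moves only by the tool move_arm, never from a script. Its argument "moves" is a list of rows, each an object of numbers: "hand": the finger opening in mm, from 0 to 87; "x", "y", "z": the shift along the tool's x, y, z in units of 25 mm (1.0 is 25 mm); "wx", "wy", "wz": the turn, a rotation vector about the tool's x, y, z in degrees. In form: [{"hand": .., "x": .., "y": .., "z": .., "wx": .., "wy": .., "wz": ..}, ...]. A call has 1 to 20 rows; each row shifts and turns the commanded pose from where the row before left it, along the tool's axes as they then stand; what a row does not reach is not made up. A row lasts 1/10 s, in which the tool goes at most 50 mm and 8.59 degrees, less where a joint would pass 70% of its speed; a pose out of reach is approached as far as the arm can. A call is refused whole if a number of a shift passes 1 or a number of a turn 8.59, either way. A call with a gripper value outside its range is refused whole. The fingers move at their own pace and stop on an object; the grip force is fixed at half the most. Time passes only in rows, so rows that do not move let the fingers close. It gives the time, the measured TCP pose, the force and the opening at its end, in the units of the state.
- bot.read_state(): the state, without advancing time (a new reading comes with each control period).
- vision.capture(name): name is "scene" or "top" or "wrist"; returns a dict with "image" (480x640x3 uint8, red, green, blue), "z_map" (480x640 float32, m along the optical axis (not along the pixel's ray), 0 where there is no reading), "fx", "fy", "cx", "cy" (pixels), "pose" (4x4, takes a point from camera to world coordinates); the wrist camera has in their place "hand_eye" (4x4, takes a point from camera to tool coordinates, whose origin is the TCP and whose axes are the flange's). Camera axes: x right, y down, z forward; pixel columns grow to the right and rows downward; lengths in m; the calibration is good to about 2 mm. A picture is of the moment at which its call begins: read the wrist's pose just before it.
- order.hand_in(): hands the job in, once; it reports no verdict.
The state is a dict: "time_s": time; "joint_positions": joint angles; "qvel": joint speeds; "tau": joint torques, N m; "position": TCP position; "tcp_rot": TCP orientation; "force": force on the tool from outside, world axes, zero at the start; "moment": the same for the moment, N m; "opening": opening from 0.0 (shut) to 1.0 (fully open).
Only numpy, scipy, OpenCV 4.12 (cv2) and the standard library are available. Lean on these libraries where they do the work, as an engineer would, in place of code of your own. Each camera call takes 0.05 s, during which the arm holds its last target.

## Working session

There is one attempt and no reset: what is moved stays moved. The work goes in short steps, Python scripts to look and compute and a tool call to move; the robot and the scene stay as the last step left them, time stands still between calls to the robot, and variables do not carry over. Pictures are saved under pics/ and viewed, and the job is handed in when it is done.

Besides the shell and the picture viewer there is one more tool, called after "Call:" by a JSON object that holds its "method" and its "body", one argument or row to a line. move_arm: Moves the arm, as the interface text tells. Its arguments: {"type":"object","properties":{"moves":{"type":"array"}},"required":["moves"]}

```bash
mkdir -p pics; cat > h.py <<'E'
import numpy as np, cv2
from rig import bot, vision, order
def cap(n,f):
    s=bot.read_state(); d=vision.capture(n)
    cv2.imwrite('pics/'+f+'.png',d['image'][:,:,::-1])
    if n=='wrist':
        T=np.eye(4);T[:3,:3]=s['tcp_rot'];T[:3,3]=s['position'];P=T@d['hand_eye']
    else: P=d['pose']
    v,u=np.mgrid[0:480,0:640];z=d['z_map']
    X=np.stack([(u-d['cx'])/d['fx']*z,(v-d['cy'])/d['fy']*z,z],-1)
    W=X@P[:3,:3].T+P[:3,3]; W[z==0]=np.nan
    np.savez('pics/'+f+'.npz',W=W,im=d['image'],P=P,K=[d['fx'],d['fy'],d['cx'],d['cy']])
    return W,d['image'],P,d
E
python3 - <<'E'
from h import *
s=bot.read_state()
for k,v in s.items(): print(k,np.round(v,4).tolist())
print(bot.hold_point_z)
for n in['scene','top','wrist']:
    W,im,P,d=cap(n,n+'0'); print(n,np.round(P,3).tolist(),d['fx'],d['cx'],d['cy'])
E
```

```text
time_s 0.0
joint_positions [-73.8256, 30.2777, 82.1573, -0.0006, 67.686, -10.227]
qvel [-0.0018, 0.0624, 0.0081, 0.0338, 0.0437, -0.1094]
tau [0.0007, -44.0042, -17.6592, 0.0632, 0.0583, -0.0002]
position [0.2777, -0.5591, 0.2216]
tcp_rot [[0.8957, 0.4447, -0.0006], [0.4447, -0.8957, 0.002], [0.0004, -0.0021, -1.0]]
force [-0.2215, -0.4583, 0.1106]
moment [-0.0151, 0.0407, 0.0146]
opening 0.9981
0.0187
scene [[0.796, 0.36, -0.487, 1.034], [0.606, -0.473, 0.64, -0.627], [0.0, -0.804, -0.594, 0.693], [0.0, 0.0, 0.0, 1.0]] 436.9616086248996 316.71517973945436 230.72606921399128
top [[-0.019, -0.994, 0.109, 0.442], [-1.0, 0.019, -0.001, 0.027], [-0.001, -0.109, -0.994, 0.943], [0.0, 0.0, 0.0, 1.0]] 451.87143601111205 314.71991015005653 240.04553003045672
wrist [[0.444, -0.864, -0.239, 0.344], [-0.896, -0.428, -0.117, -0.527], [-0.001, 0.266, -0.964, 0.383], [0.0, 0.0, 0.0, 1.0]] 424.4961790282601 323.41083264647654 236.29060829679645
```

View pics/top0.png

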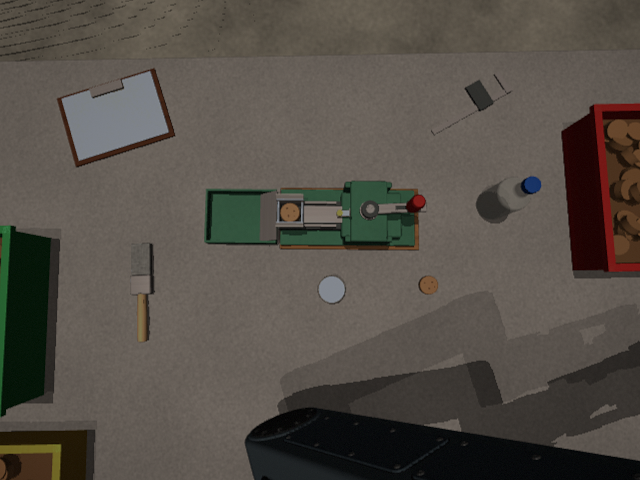

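View pics/scene0.png

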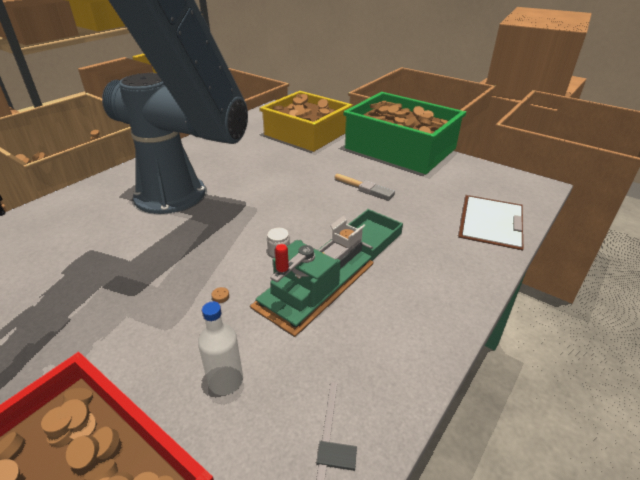

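The top view shows the feeder lying along world +y: magazine at (290,212), hub (370,209), knob (417,203). The loose disc is at (428,285) and the tin at (331,290). Next I measure positions.

```bash
python3 - <<'E'
from h import *
d=np.load('pics/top0.npz');W=d['W'];im=d['im'].astype(int)
hsv=cv2.cvtColor(d['im'],cv2.COLOR_RGB2HSV)
def blob(name,u0,u1,v0,v1,cond):
    m=np.zeros((480,640),bool);m[v0:v1,u0:u1]=True;m&=cond
    p=W[m];p=p[~np.isnan(p[:,0])]
    print(name,len(p),'med',np.round(np.median(p,0),4),'mean',np.round(p.mean(0),4),'min',np.round(p.min(0),4),'max',np.round(p.max(0),4))
    return m,p
z=W[...,2]
m,p=blob('disc',415,442,272,298,(z>0.009)&(z<0.03)); 
(c,r)=cv2.minEnclosingCircle(p[:,:2].astype(np.float32));print(c,r)
m,p=blob('tin',310,355,270,310,(z>0.045)); print(cv2.minEnclosingCircle(p[:,:2].astype(np.float32)))
m,p=blob('knob',400,432,190,216,(hsv[...,1]>150)&((hsv[...,0]<10)|(hsv[...,0]>170))&(z>.165)); print(cv2.minEnclosingCircle(p[:,:2].astype(np.float32)))
m,p=blob('hub',350,392,195,225,(z>0.110)&(hsv[...,1]<80)); 
for zz in np.arange(.1,.135,.003):
  m,p=blob('h%.3f'%zz,350,392,195,225,(z>zz)&(z<zz+.003)) if ((z[195:225,350:392]>zz)&(z[195:225,350:392]<zz+.003)).any() else (0,0)
m,p=blob('bridge',340,400,175,250,(z>0.095)&(z<0.106)&(hsv[...,0]>50)&(hsv[...,0]<90)&(hsv[...,1]>80))
print(cv2.minAreaRect(p[:,:2].astype(np.float32)))
m,p=blob('tray',200,280,180,250,(z>0.028)&(z<.04)); print(cv2.minAreaRect(p[:,:2].astype(np.float32)))
m,p=blob('magdisc',278,302,200,224,(z>0.072)&(z<.085)); print(cv2.minEnclosingCircle(p[:,:2].astype(np.float32)))
m,p=blob('magwalls',268,312,185,236,(z>0.085)&(z<.11)); print(cv2.minAreaRect(p[:,:2].astype(np.float32)))
m,p=blob('board',270,425,180,255,(z>0.003)&(z<.02)); print(cv2.minAreaRect(p[:,:2].astype(np.float32)))
m,p=blob('flask',470,545,170,225,(z>0.03));
c=cv2.resize(d['im'][160:310,190:450],None,fx=3,fy=3,interpolation=cv2.INTER_CUBIC)
cv2.imwrite('pics/crop.png',c[:,:,::-1])
E
```

```text
disc 277 med [ 0.4478 -0.2049  0.0137] mean [ 0.4476 -0.2047  0.0137] min [ 0.4296 -0.2237  0.0094] max [ 0.4663 -0.1862  0.018 ]
(0.4482509195804596, -0.204869344830513) 0.019407887011766434
tin 561 med [ 0.443  -0.0046  0.0547] mean [ 0.4426 -0.0045  0.0545] min [ 0.4161 -0.0301  0.0453] max [0.469 0.021 0.059]
((0.44288820028305054, -0.0049588666297495365), 0.02695908211171627)
knob 176 med [ 0.5892 -0.1514  0.1779] mean [ 0.5896 -0.1518  0.177 ] min [ 0.5782 -0.1648  0.1651] max [ 0.6031 -0.1409  0.1825]
((0.5907947421073914, -0.15357953310012817), 0.012862849049270153)
hub 387 med [ 0.5885 -0.0829  0.121 ] mean [ 0.5882 -0.0859  0.1208] min [ 0.5717 -0.1168  0.1104] max [ 0.6036 -0.0605  0.1253]
h0.100 459 med [ 0.5908 -0.0655  0.1016] mean [ 0.5914 -0.072   0.1016] min [ 0.563  -0.1112  0.1   ] max [ 0.6199 -0.0413  0.103 ]
h0.103 189 med [ 0.5959 -0.0782  0.1036] mean [ 0.5916 -0.0765  0.1038] min [ 0.5627 -0.1104  0.103 ] max [ 0.619  -0.042   0.1058]
h0.106 30 med [ 0.5795 -0.0646  0.1076] mean [ 0.5821 -0.0689  0.1075] min [ 0.5628 -0.0917  0.106 ] max [ 0.6025 -0.0438  0.1
[... 1339 characters left out ...]
7 0.072 ] max [0.6146 0.0957 0.0849]
((0.5945988893508911, 0.07324075698852539), 0.029811829328536987)
magwalls 332 med [0.6144 0.0733 0.098 ] mean [0.5973 0.0734 0.0975] min [0.5619 0.0467 0.085 ] max [0.6245 0.0998 0.1064]
((0.5932749509811401, 0.07322034984827042), (0.05146099627017975, 0.0628376454114914), 88.10488891601562)
board 1009 med [ 0.5317 -0.0639  0.0076] mean [ 0.5634 -0.0623  0.0079] min [ 0.513  -0.2065  0.003 ] max [0.6757 0.1186 0.02  ]
((0.5941858291625977, -0.043760716915130615), (0.32262173295021057, 0.15760569274425507), 88.91133880615234)
flask 1670 med [ 0.6062 -0.3319  0.1254] mean [ 0.6072 -0.3323  0.1225] min [ 0.5815 -0.3735  0.031 ] max [ 0.6432 -0.3128  0.1933]
```

View pics/crop.png

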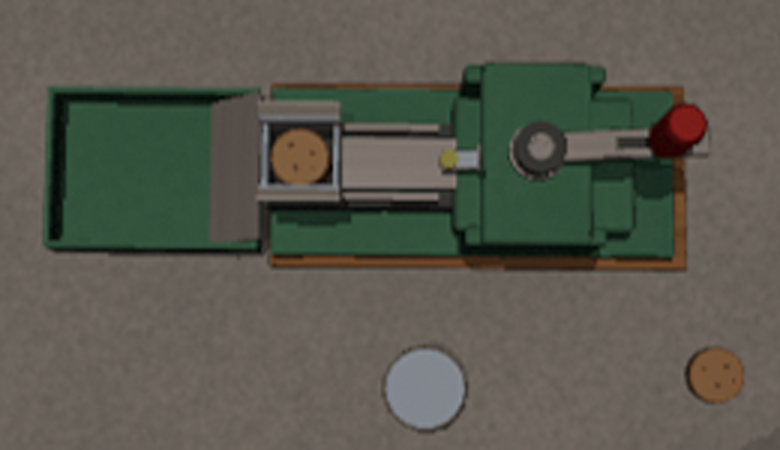

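Call:
{"method": "move_arm", "body": {
  "moves": [
    {"wz": 7.1,"hand": 70},
    {"wz": 7.1,"hand": 70},
    {"wz": 7.1,"hand": 70},
    {"wz": 7.0,"hand": 70},
    {"x": 0.42,"y": -0.96,"z": 0.2,"hand": 70},
    {"x": 0.42,"y": -0.96,"z": 0.2,"hand": 70},
    {"x": 0.42,"y": -0.96,"z": 0.2,"hand": 70},
    {"x": 0.42,"y": -0.96,"z": 0.2,"hand": 70},
    {"x": 0.42,"y": -0.96,"z": 0.2,"hand": 70},
    {"x": 0.42,"y": -0.96,"z": 0.2,"hand": 70},
    {"x": 0.42,"y": -0.96,"z": 0.2,"hand": 70},
    {"x": 0.42,"y": -0.96,"hand": 70},
    {"x": 0.42,"y": -0.96,"hand": 70},
    {"x": 0.42,"y": -0.96,"hand": 70},
    {"x": 0.42,"y": -0.96,"hand": 70},
    {"x": 0.42,"y": -0.96,"hand": 70},
    {"x": 0.42,"y": -0.96,"hand": 70},
    {"x": 0.42,"y": -0.96,"hand": 70},
    {"x": 0.45,"y": -0.94,"hand": 70},
    {"hand": 70}
  ]
}}

```text
schema error: expected keys hand, x, y, z, wx, wy, wz
```

```bash
python3 - <<'E'
from h import *
s=bot.read_state();print(s['time_s'],np.round(s['position'],4),np.round(s['tcp_rot'],4).tolist(),np.round(s['joint_positions'],1),np.round(s['force'],2))
W,im,P,d=cap('wrist','w1')
z=W[...,2];hsv=cv2.cvtColor(im,cv2.COLOR_RGB2HSV)
m=(hsv[...,1]>90)&(hsv[...,0]<20)&(z<.02)&(z>.008)&(abs(W[...,0]-.448)<.03)&(abs(W[...,1]+.205)<.03)
p=W[m];print(len(p),p.mean(0),p.min(0),p.max(0),cv2.minEnclosingCircle(p[:,:2].astype(np.float32)))
E
```

```text
0.15 [ 0.2778 -0.5592  0.2218] [[0.8957, 0.4447, -0.0005], [0.4447, -0.8957, 0.0016], [0.0003, -0.0017, -1.0]] [-73.8  30.3  82.1   0.   67.7 -10.2] [ 0.54 -0.67 -0.14]<stdin>:6: RuntimeWarning: Mean of empty slice.
  ret = um.true_divide(
Traceback (most recent call last):
ValueError: zero-size array to reduction operation minimum which has no identity
```

View pics/w1.png

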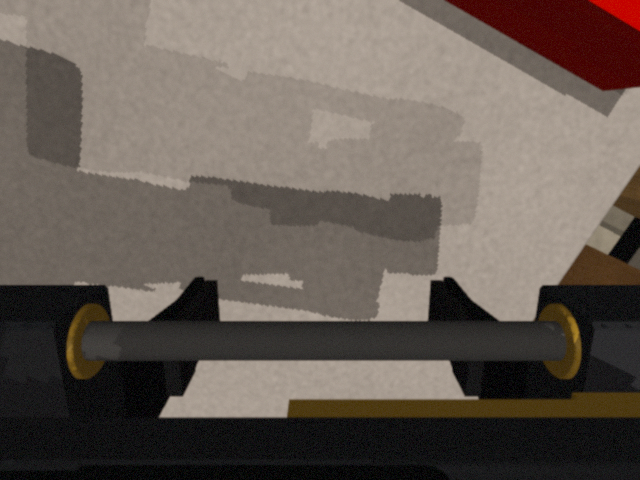

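Call:
{"method": "move_arm", "body": {
  "moves": [
    {"hand": 70,"x": 0,"y": 0,"z": 0,"wx": 0,"wy": 0,"wz": 7.1},
    {"hand": 70,"x": 0,"y": 0,"z": 0,"wx": 0,"wy": 0,"wz": 7.1},
    {"hand": 70,"x": 0,"y": 0,"z": 0,"wx": 0,"wy": 0,"wz": 7.1},
    {"hand": 70,"x": 0,"y": 0,"z": 0,"wx": 0,"wy": 0,"wz": 7.0},
    {"hand": 70,"x": 0.32,"y": -0.96,"z": 0.1,"wx": 0,"wy": 0,"wz": 0},
    {"hand": 70,"x": 0.32,"y": -0.96,"z": 0.1,"wx": 0,"wy": 0,"wz": 0},
    {"hand": 70,"x": 0.32,"y": -0.96,"z": 0.1,"wx": 0,"wy": 0,"wz": 0},
    {"hand": 70,"x": 0.32,"y": -0.96,"z": 0.1,"wx": 0,"wy": 0,"wz": 0},
    {"hand": 70,"x": 0.32,"y": -0.96,"z": 0.1,"wx": 0,"wy": 0,"wz": 0},
    {"hand": 70,"x": 0.32,"y": -0.96,"z": 0.1,"wx": 0,"wy": 0,"wz": 0},
    {"hand": 70,"x": 0.32,"y": -0.96,"z": 0.1,"wx": 0,"wy": 0,"wz": 0},
    {"hand": 70,"x": 0.32,"y": -0.96,"z": 0.1,"wx": 0,"wy": 0,"wz": 0},
    {"hand": 70,"x": 0.32,"y": -0.96,"z": 0.1,"wx": 0,"wy": 0,"wz": 0},
    {"hand": 70,"x": 0.32,"y": -0.96,"z": 0.1,"wx": 0,"wy": 0,"wz": 0},
    {"hand": 70,"x": 0.32,"y": -0.96,"z": 0.1,"wx": 0,"wy": 0,"wz": 0},
    {"hand": 70,"x": 0.32,"y": -0.96,"z": 0.1,"wx": 0,"wy": 0,"wz": 0},
    {"hand": 70,"x": 0.32,"y": -0.96,"z": 0.1,"wx": 0,"wy": 0,"wz": 0},
    {"hand": 70,"x": 0.32,"y": -0.96,"z": 0.1,"wx": 0,"wy": 0,"wz": 0},
    {"hand": 70,"x": 0.32,"y": -0.94,"z": 0.1,"wx": 0,"wy": 0,"wz": 0},
    {"hand": 70,"x": 0,"y": 0,"z": 0,"wx": 0,"wy": 0,"wz": 0}
  ]
}}

```text
time_s: 2.2
position: [0.4095, -0.2015, 0.1846]
tcp_rot: [[1.0, -0.03, -0.002], [-0.03, -1.0, 0.002], [-0.002, -0.002, -1.0]]
force: [-0.7, -0.3, 0.8]
opening: 0.803
```

```bash
cat > w.py <<'E'
from h import *
import sys
def st():
    s=bot.read_state();print(round(s['time_s'],2),np.round(s['position'],4),np.round(s['tcp_rot'],4).tolist(),np.round(s['joint_positions'],1),np.round(s['force'],2),round(s['opening']*87,2));return s
E
python3 - <<'E'
from w import *
st()
W,im,P,d=cap('wrist','w2')
z=W[...,2];hsv=cv2.cvtColor(im,cv2.COLOR_RGB2HSV)
m=(z<.02)&(z>.008)&(abs(W[...,0]-.448)<.035)&(abs(W[...,1]+.205)<.035)
p=W[m];print(len(p))
if len(p):print(p.mean(0),p.min(0),p.max(0),cv2.minEnclosingCircle(p[:,:2].astype(np.float32)))
E
```

```text
2.2 [ 0.4095 -0.2015  0.1846] [[0.9996, -0.0298, -0.0016], [-0.0298, -0.9996, 0.0022], [-0.0017, -0.0021, -1.0]] [-40.3  20.8 107.9   0.   51.5  51.4] [-0.73 -0.33  0.75] 69.87
1856
[ 0.44698124 -0.20666049  0.01322003] [ 0.42771748 -0.22554331  0.00854558] [ 0.46557486 -0.18796879  0.01586423] ((0.4465586245059967, -0.2066938281059265), 0.01912912353873253)
```

View pics/w2.png

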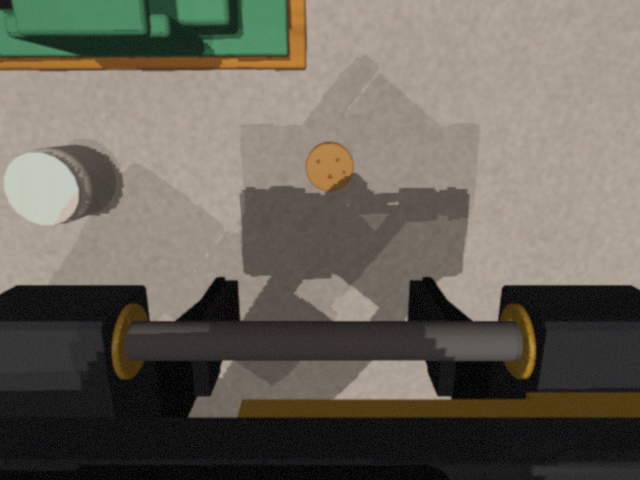

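The disc is at (330,166) in the wrist view, which puts it at about (0.447,-0.2065). I'll descend and grip it.

Call:
{"method": "move_arm", "body": {
  "moves": [
    {"hand": 70,"x": 0.5,"y": 0.05,"z": 0.6,"wx": 0,"wy": 0,"wz": 0},
    {"hand": 70,"x": 0.5,"y": 0.05,"z": 0.9,"wx": 0,"wy": 0,"wz": 0},
    {"hand": 70,"x": 0.5,"y": 0.05,"z": 0.9,"wx": 0,"wy": 0,"wz": 0},
    {"hand": 70,"x": 0,"y": 0,"z": 0.9,"wx": 0,"wy": 0,"wz": 0},
    {"hand": 70,"x": 0,"y": 0,"z": 0.9,"wx": 0,"wy": 0,"wz": 0},
    {"hand": 70,"x": 0,"y": 0,"z": 0.9,"wx": 0,"wy": 0,"wz": 0},
    {"hand": 60,"x": 0,"y": 0,"z": 0.9,"wx": 0,"wy": 0,"wz": 0},
    {"hand": 60,"x": 0,"y": 0,"z": 0.6,"wx": 0,"wy": 0,"wz": 0},
    {"hand": 60,"x": 0,"y": 0,"z": 0.3,"wx": 0,"wy": 0,"wz": 0},
    {"hand": 60,"x": 0,"y": 0,"z": 0.2,"wx": 0,"wy": 0,"wz": 0},
    {"hand": 60,"x": 0,"y": 0,"z": 0,"wx": 0,"wy": 0,"wz": 0},
    {"hand": 60,"x": 0,"y": 0,"z": 0,"wx": 0,"wy": 0,"wz": 0}
  ]
}}

```text
time_s: 3.45
position: [0.4475, -0.21, 0.0081]
tcp_rot: [[0.999, -0.033, 0.001], [-0.033, -0.999, -0.001], [0.001, 0.001, -1.0]]
force: [-0.7, 0.8, 0.5]
opening: 0.691
```

Call:
{"method": "move_arm", "body": {
  "moves": [
    {"hand": 50,"x": 0,"y": -0.14,"z": 0.06,"wx": 0,"wy": 0,"wz": 0},
    {"hand": 20,"x": 0,"y": 0,"z": 0,"wx": 0,"wy": 0,"wz": 0},
    {"hand": 20,"x": 0,"y": 0,"z": 0,"wx": 0,"wy": 0,"wz": 0},
    {"hand": 20,"x": 0,"y": 0,"z": 0,"wx": 0,"wy": 0,"wz": 0},
    {"hand": 20,"x": 0,"y": 0,"z": 0,"wx": 0,"wy": 0,"wz": 0},
    {"hand": 20,"x": 0,"y": 0,"z": 0,"wx": 0,"wy": 0,"wz": 0}
  ]
}}

```text
time_s: 4.05
position: [0.4474, -0.206, 0.0063]
tcp_rot: [[0.999, -0.033, 0.0], [-0.033, -0.999, -0.0], [0.0, 0.0, -1.0]]
force: [-0.1, 0.4, 1.9]
opening: 0.408
```

```bash
python3 - <<'E'
from w import *
st()
E
```

```text
4.05 [ 0.4474 -0.206   0.0063] [[0.9995, -0.0331, 0.0004], [-0.0331, -0.9995, -0.0002], [0.0004, 0.0002, -1.0]] [-37.7  42.1 109.6   0.   28.3  54.1] [-0.06  0.39  1.93] 35.49
```

Call:
{"method": "move_arm", "body": {
  "moves": [
    {"hand": 20,"x": 0,"y": 0,"z": -0.5,"wx": 0,"wy": 0,"wz": 0},
    {"hand": 20,"x": 0,"y": 0,"z": -1,"wx": 0,"wy": 0,"wz": 0},
    {"hand": 20,"x": 0,"y": 0,"z": -1,"wx": 0,"wy": 0,"wz": 0},
    {"hand": 20,"x": 0,"y": 0,"z": -1,"wx": 0,"wy": 0,"wz": 0},
    {"hand": 20,"x": 0,"y": 0,"z": -1,"wx": 0,"wy": 0,"wz": 0},
    {"hand": 20,"x": 0,"y": -0.8,"z": -1,"wx": 0,"wy": 0,"wz": 0},
    {"hand": 20,"x": 0,"y": -1,"z": -1,"wx": 0,"wy": 0,"wz": 0},
    {"hand": 20,"x": 0,"y": -1,"z": -0.06,"wx": 0,"wy": 0,"wz": 0},
    {"hand": 20,"x": 0,"y": -1,"z": 0,"wx": 0,"wy": 0,"wz": 0},
    {"hand": 20,"x": 0,"y": -1,"z": 0,"wx": 0,"wy": 0,"wz": 0},
    {"hand": 20,"x": 0,"y": -1,"z": 0,"wx": 0,"wy": 0,"wz": 0},
    {"hand": 20,"x": 0.35,"y": -1,"z": 0,"wx": 0,"wy": 0,"wz": 0},
    {"hand": 20,"x": 0.5,"y": -1,"z": 0,"wx": 0,"wy": 0,"wz": 0},
    {"hand": 20,"x": 0.5,"y": -1,"z": 0,"wx": 0,"wy": 0,"wz": 0},
    {"hand": 20,"x": 0.5,"y": -1,"z": 0,"wx": 0,"wy": 0,"wz": 0},
    {"hand": 20,"x": 0.5,"y": -1,"z": 0,"wx": 0,"wy": 0,"wz": 0},
    {"hand": 20,"x": 0.4,"y": -0.5,"z": 0,"wx": 0,"wy": 0,"wz": 0},
    {"hand": 20,"x": 0.2,"y": 0,"z": 0,"wx": 0,"wy": 0,"wz": 0},
    {"hand": 20,"x": 0,"y": 0,"z": 0,"wx": 0,"wy": 0,"wz": 0},
    {"hand": 20,"x": 0,"y": 0,"z": 0,"wx": 0,"wy": 0,"wz": 0}
  ]
}}

```text
time_s: 6.05
position: [0.5297, 0.073, 0.17]
tcp_rot: [[0.999, -0.034, -0.001], [-0.034, -0.999, -0.0], [-0.001, 0.0, -1.0]]
force: [-1.6, -0.3, -0.1]
opening: 0.412
```

```bash
python3 - <<'E'
from w import *
st()
W,im,P,d=cap('wrist','w3')
E
```

```text
6.05 [0.5297 0.073  0.17  ] [[0.9994, -0.0341, -0.0012], [-0.0341, -0.9994, -0.0003], [-0.0011, 0.0004, -1.0]] [-4.1 27.4 98.1 -0.  54.5 87.8] [-1.56 -0.33 -0.11] 35.85
```

View pics/w3.png

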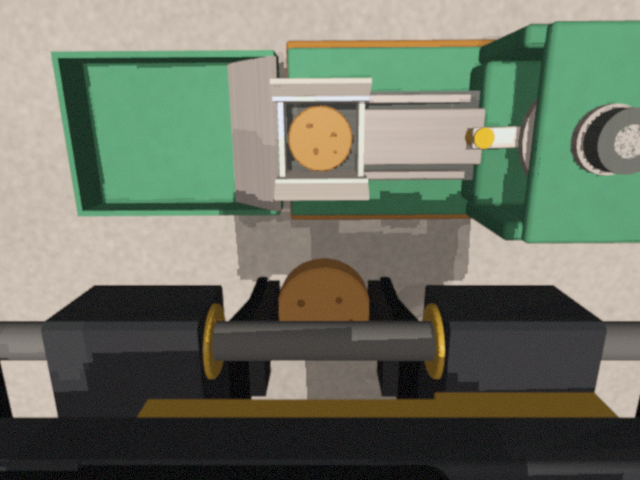

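The wrist view shows the magazine at (320,138) and the held disc at (323,295). I'll measure the wall and plate edges, and the held disc's offset from the TCP.

```bash
python3 - <<'E'
from w import *
f=np.load('pics/w3.npz');W=f['W'];im=f['im'];z=W[...,2]
s=bot.read_state();R=np.array(s['tcp_rot']);t=np.array(s['position'])
# feeder-like frame: tool axes
ex=R[:2,0];
def loc(p): return (p[:,:2]-t[:2])@R[:2,:2]  # tool x, tool y
sub=np.zeros_like(z,bool);sub[60:220,250:400]=1
m=sub&(z>.094)&(z<.106); q=loc(W[m]); 
a=q[:,0]>q[:,0].mean()
for n,k in(('far',a),('near',~a)):
    print(n,k.sum(),'x',np.percentile(q[k,0],[2,10,50,90,98]),'y',np.percentile(q[k,1],[2,50,98]),'z',np.percentile(W[m][k,2],[5,50,95]))
m=sub&(z>.079)&(z<.085);q=loc(W[m]);
b=q[:,1]>q[:,1].mean()
for n,k in(('rear',b),('front',~b)): print(n,k.sum(),'y',np.percentile(q[k,1],[2,10,50,90,98]),'x',np.percentile(q[k,0],[2,98]))
hsv=cv2.cvtColor(im,cv2.COLOR_RGB2HSV)
cork=(hsv[...,0]<22)&(hsv[...,1]>120)
m=sub&cork&(z>.072)&(z<.082);q=loc(W[m]);print('disc b',len(q),cv2.minEnclosingCircle(q.astype(np.float32)),np.median(W[m][:,2]))
s2=np.zeros_like(z,bool);s2[255:325,270:380]=1
m=s2&(hsv[...,0]<22)&(hsv[...,1]>80)&(z>.15); q=loc(W[m]);print('held',len(q),'x',np.percentile(q[:,0],[50,98,99.5,100]),'y',q[:,1].min(),q[:,1].max(),'z',np.percentile(W[m][:,2],[2,50,98]))
h=q[W[m][:,2]>np.percentile(W[m][:,2],50)-.003]
# arc fit: far edge per y bin
pts=[]
for y in np.arange(-.014,.0141,.002):
    k=abs(h[:,1]-y)<.001
    if k.sum()>3: pts.append((h[k,0].max(),y))
pts=np.array(pts);from scipy.optimize import least_squares
r=least_squares(lambda p:np.hypot(pts[:,0]-p[0],pts[:,1]-p[1])-.019,[0,0]);print('held centre',r.x,r.fun.round(4))
# full image magazine rim colors
c=cv2.resize(im[60:220,250:400],None,fx=5,fy=5)[:,:,::-1];cv2.imwrite('pics/c3.png',cv2.resize(c,(560,600)))
E
```

```text
far 1787 x [0.08390115 0.08634119 0.08956007 0.09286715 0.09342025] y [-0.02634845 -0.00159705  0.02354752] z [0.0942979  0.09944847 0.10226311]
near 1547 x [0.03113692 0.03188469 0.03522478 0.03822489 0.04030499] y [-0.02598409 -0.00066742  0.02389919] z [0.09436063 0.09914732 0.10214741]
rear 510 y [0.00216875 0.01279867 0.02141957 0.02294771 0.02328412] x [0.04121044 0.08338164]
front 491 y [-0.02564962 -0.02538663 -0.02387789 -0.01636653 -0.00418039] x [0.04111032 0.08295171]
disc b 3266 ((0.06225115433335304, -0.0018799295648932457), 0.019085191190242767) 0.07582225498494119
held 4941 x [0.00749982 0.01837211 0.03379147 0.03431104] y -0.019804620288846827 0.022370359628142072 z [0.16580156 0.17674957 0.18204906]
held centre [ 0.01640367 -0.00174683] [-0.0063 -0.0086  0.0001 -0.0004 -0.0007 -0.001  -0.0014 -0.0012 -0.0012
 -0.0002  0.      0.0013 -0.0072 -0.0051 -0.0028]
```

View pics/c3.png

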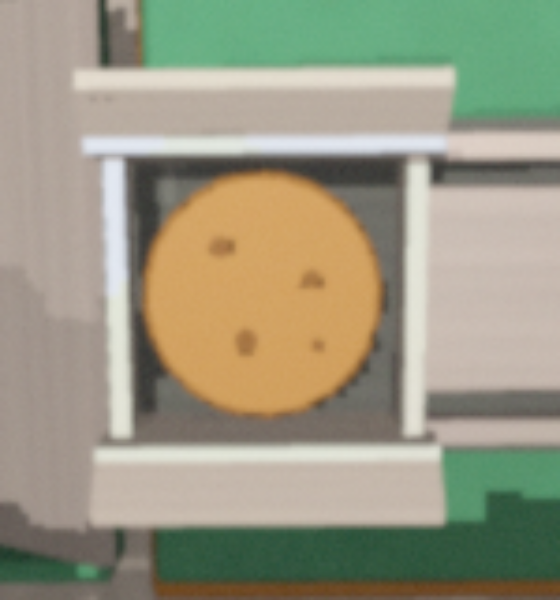

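```bash
python3 - <<'E'
from w import *
f=np.load('pics/w3.npz');W=f['W'];im=f['im'];z=W[...,2]
s=bot.read_state();R=np.array(s['tcp_rot']);t=np.array(s['position'])
hsv=cv2.cvtColor(im,cv2.COLOR_RGB2HSV)
# assume top plane z; fit image edge of the disc top: cork color columns, upper boundary
P=f['P'];fx,fy,cx,cy=f['K']
m=((hsv[...,0]<22)&(hsv[...,1]>100)&(z>.15))
s2=np.zeros_like(m);s2[250:330,268:380]=1;m&=s2
m=cv2.morphologyEx(m.astype(np.uint8),cv2.MORPH_OPEN,np.ones((5,5)))
print('top z',np.median(z[(m>0)&(np.mgrid[0:480,0:640][0]>275)]))
pts=[]
for u in range(282,368,3):
    v=np.where(m[:,u])[0]
    if len(v):pts.append((u,v.min()-.5))
pts=np.array(pts,float)
from scipy.optimize import least_squares
for zt in(.176,.178):
  d=np.stack([(pts[:,0]-cx)/fx,(pts[:,1]-cy)/fy,np.ones(len(pts))],1)@P[:3,:3].T
  q=P[:3,3]+d*((zt-P[2,3])/d[:,2])[:,None]
  l=(q[:,:2]-t[:2])@R[:2,:2]
  r=least_squares(lambda p:np.hypot(l[:,0]-p[0],l[:,1]-p[1])-.019,[0,0],loss='soft_l1',f_scale=.0005);print(zt,r.x,r.fun.round(4))
  r=least_squares(lambda p:np.hypot(l[:,0]-p[0],l[:,1]-p[1])-p[2],[0,0,.019],loss='soft_l1',f_scale=.0005);print(r.x)
E
```

```text
top z 0.17686118088942668
0.176 [2.72936568e-03 6.22240384e-05] [-0.001  -0.0009 -0.0006 -0.0009 -0.0001 -0.0001  0.      0.0002  0.0002
  0.0002  0.0003  0.      0.0003  0.0002  0.0001  0.0002  0.0003  0.0001
  0.0004  0.0003 -0.0005  0.      0.0002 -0.0002 -0.0002 -0.0003 -0.0005
 -0.0005 -0.001 ]
[0.00471566 0.00015517 0.01725799]
0.178 [3.37195769e-03 4.90483814e-05] [-0.0012 -0.001  -0.0006 -0.0009 -0.0001 -0.0001  0.      0.0002  0.0002
  0.0002  0.0003  0.      0.0003  0.0002  0.0002  0.0002  0.0003  0.0001
  0.0004  0.0003 -0.0004  0.      0.0002 -0.0002 -0.0002 -0.0003 -0.0006
 -0.0006 -0.0011]
[0.00560436 0.00015323 0.01703568]
```

Call:
{"method": "move_arm", "body": {
  "moves": [
    {"hand": 20,"x": 0.8,"y": -0.05,"z": 0,"wx": 0,"wy": 0,"wz": 0},
    {"hand": 20,"x": 0.9,"y": 0,"z": 0,"wx": 0,"wy": 0,"wz": 0},
    {"hand": 20,"x": 0.6,"y": 0,"z": 0.5,"wx": 0,"wy": 0,"wz": 0},
    {"hand": 20,"x": 0.23,"y": 0,"z": 0.8,"wx": 0,"wy": 0,"wz": 0},
    {"hand": 20,"x": 0,"y": 0,"z": 0.6,"wx": 0,"wy": 0,"wz": 0},
    {"hand": 20,"x": 0,"y": 0,"z": 0.3,"wx": 0,"wy": 0,"wz": 0},
    {"hand": 20,"x": 0,"y": 0,"z": 0,"wx": 0,"wy": 0,"wz": 0},
    {"hand": 20,"x": 0,"y": 0,"z": 0,"wx": 0,"wy": 0,"wz": 0}
  ]
}}

```text
time_s: 6.9
position: [0.5936, 0.0727, 0.1155]
tcp_rot: [[0.999, -0.034, 0.0], [-0.034, -0.999, -0.0], [0.0, 0.0, -1.0]]
force: [0.3, 0.1, -0.5]
opening: 0.411
```

Call:
{"method": "move_arm", "body": {
  "moves": [
    {"hand": 20,"x": -0.03,"y": 0.03,"z": 0.2,"wx": 0,"wy": 0,"wz": 0},
    {"hand": 20,"x": 0,"y": 0,"z": 0.3,"wx": 0,"wy": 0,"wz": 0},
    {"hand": 20,"x": 0,"y": 0,"z": 0.3,"wx": 0,"wy": 0,"wz": 0},
    {"hand": 20,"x": 0,"y": 0,"z": 0.2,"wx": 0,"wy": 0,"wz": 0},
    {"hand": 20,"x": 0,"y": 0,"z": 0.15,"wx": 0,"wy": 0,"wz": 0},
    {"hand": 20,"x": 0,"y": 0,"z": 0,"wx": 0,"wy": 0,"wz": 0},
    {"hand": 20,"x": 0,"y": 0,"z": 0,"wx": 0,"wy": 0,"wz": 0}
  ]
}}

```text
time_s: 7.6
position: [0.5929, 0.0724, 0.0862]
tcp_rot: [[0.999, -0.033, -0.0], [-0.033, -0.999, -0.0], [-0.0, 0.0, -1.0]]
force: [0.7, -0.4, 1.0]
opening: 0.412
```

```bash
python3 - <<'E'
from w import *
st()
W,im,P,d=cap('wrist','w4')
E
```

```text
7.6 [0.5929 0.0724 0.0862] [[0.9995, -0.0331, -0.0001], [-0.0331, -0.9995, -0.0], [-0.0001, 0.0, -1.0]] [-3.7 38.5 92.5 -0.  49.1 88.1] [ 0.73 -0.39  0.96] 35.86
```

View pics/w4.png

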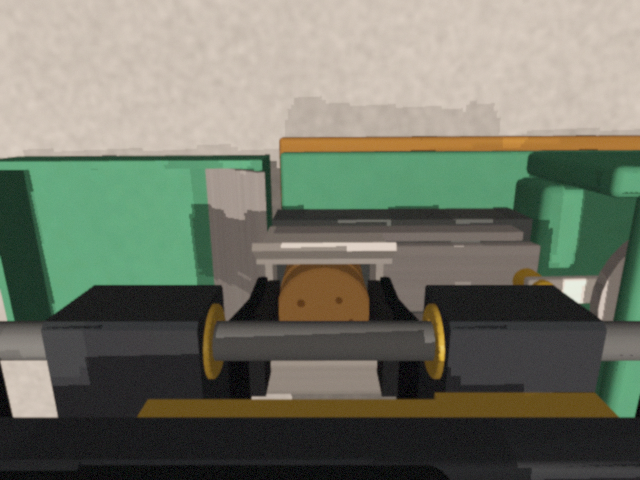

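The held disc is inside the lips at (323,290) and the forces are near zero. I'll lower it a little, release and rise.

Call:
{"method": "move_arm", "body": {
  "moves": [
    {"hand": 20,"x": 0,"y": 0,"z": 0.05,"wx": 0,"wy": 0,"wz": 0},
    {"hand": 20,"x": 0,"y": 0,"z": 0,"wx": 0,"wy": 0,"wz": 0},
    {"hand": 55,"x": 0,"y": 0,"z": 0,"wx": 0,"wy": 0,"wz": 0},
    {"hand": 55,"x": 0,"y": 0,"z": 0,"wx": 0,"wy": 0,"wz": 0},
    {"hand": 55,"x": 0,"y": 0,"z": -0.2,"wx": 0,"wy": 0,"wz": 0},
    {"hand": 55,"x": 0,"y": 0,"z": -0.8,"wx": 0,"wy": 0,"wz": 0},
    {"hand": 55,"x": 0,"y": 0,"z": -1,"wx": 0,"wy": 0,"wz": 0},
    {"hand": 55,"x": -0.4,"y": 0,"z": -1,"wx": 0,"wy": 0,"wz": 0},
    {"hand": 55,"x": -0.9,"y": 0,"z": -1,"wx": 0,"wy": 0,"wz": 0},
    {"hand": 55,"x": -0.9,"y": 0,"z": -0.4,"wx": 0,"wy": 0,"wz": 0},
    {"hand": 55,"x": 0,"y": 0,"z": 0,"wx": 0,"wy": 0,"wz": 0},
    {"hand": 55,"x": 0,"y": 0,"z": 0,"wx": 0,"wy": 0,"wz": 0}
  ]
}}

```text
time_s: 8.85
position: [0.5383, 0.0742, 0.1957]
tcp_rot: [[0.999, -0.033, 0.002], [-0.033, -0.999, -0.0], [0.002, 0.0, -1.0]]
force: [0.2, 0.4, -1.1]
opening: 0.635
```

```bash
python3 - <<'E'
from w import *
s=st()
W,im,P,d=cap('wrist','w5')
z=W[...,2];R=np.array(s['tcp_rot']);t=np.array(s['position'])
hsv=cv2.cvtColor(im,cv2.COLOR_RGB2HSV)
m=(hsv[...,0]<22)&(hsv[...,1]>120)&(z>.085)&(z<.1)
p=W[m];print(len(p),cv2.minEnclosingCircle(p[:,:2].astype(np.float32)),np.median(p,0),np.polyfit(p[:,0]-.59,p[:,2],1),np.polyfit(p[:,1]-.07,p[:,2],1))
E
```

```text
8.85 [0.5383 0.0742 0.1957] [[0.9995, -0.0331, 0.002], [-0.0331, -0.9995, -0.0001], [0.002, 0.0001, -1.0]] [-3.9 25.9 95.6 -0.  58.4 88. ] [ 0.25  0.36 -1.13] 55.24
2897 ((0.5921593308448792, 0.07234375178813934), 0.018867427483201027) [0.59262881 0.07232925 0.08977333] [0.00069686 0.08976134] [-0.00953116  0.08978529]
```

View pics/w5.png

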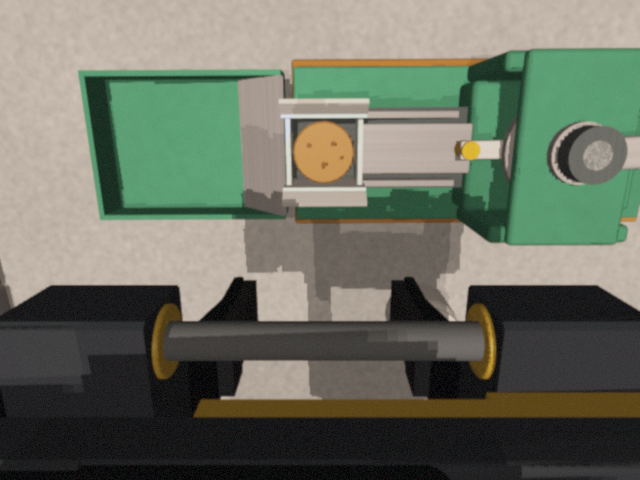

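The disc lies flat in the magazine at (323,152), centred to within about 1 mm. Now I'll go and look at the knob.

Call:
{"method": "move_arm", "body": {
  "moves": [
    {"hand": 55,"x": 0,"y": 0.5,"z": -0.6,"wx": 0,"wy": 0,"wz": 0},
    {"hand": 55,"x": 0,"y": 1,"z": -0.8,"wx": 0,"wy": 0,"wz": 0},
    {"hand": 55,"x": 0,"y": 1,"z": -0.8,"wx": 0,"wy": 0,"wz": 0},
    {"hand": 55,"x": 0,"y": 1,"z": -0.4,"wx": 0,"wy": 0,"wz": 0},
    {"hand": 55,"x": 0,"y": 1,"z": 0,"wx": 0,"wy": 0,"wz": 0},
    {"hand": 55,"x": -0.2,"y": 1,"z": 0,"wx": 0,"wy": 0,"wz": 0},
    {"hand": 55,"x": -0.2,"y": 1,"z": 0,"wx": 0,"wy": 0,"wz": 0},
    {"hand": 55,"x": 0,"y": 1,"z": 0,"wx": 0,"wy": 0,"wz": 0},
    {"hand": 55,"x": 0,"y": 0.8,"z": 0,"wx": 0,"wy": 0,"wz": 0},
    {"hand": 55,"x": 0,"y": 0.4,"z": 0,"wx": 0,"wy": 0,"wz": 0},
    {"hand": 55,"x": 0,"y": 0,"z": 0,"wx": 0,"wy": 0,"wz": 0},
    {"hand": 55,"x": 0,"y": 0,"z": 0,"wx": 0,"wy": 0,"wz": 0},
    {"hand": 55,"x": 0,"y": 0,"z": 0,"wx": 0,"wy": 0,"wz": 0}
  ]
}}

```text
time_s: 10.2
position: [0.5206, -0.1418, 0.2598]
tcp_rot: [[0.999, -0.032, -0.001], [-0.032, -0.999, 0.001], [-0.001, -0.001, -1.0]]
force: [0.0, -1.0, -0.0]
opening: 0.634
```

```bash
python3 - <<'E'
from w import *
s=st()
W,im,P,d=cap('wrist','w6')
z=W[...,2];hsv=cv2.cvtColor(im,cv2.COLOR_RGB2HSV)
red=(hsv[...,1]>120)&((hsv[...,0]<6)|(hsv[...,0]>172))
m=red&(z>.174)&(z<.184);p=W[m];print('knob',len(p),cv2.minEnclosingCircle(p[:,:2].astype(np.float32)),np.median(p,0))
m=(z>.1185)&(z<.126)&~red;p=W[m];p=p[np.hypot(p[:,0]-.588,p[:,1]+.077)<.03]
print(len(p),np.percentile(p,[2,50,98],axis=0))
np.save('pics/p6.npy',p)
E
```

```text
10.2 [ 0.5206 -0.1418  0.2598] [[0.9995, -0.0321, -0.0006], [-0.0321, -0.9995, 0.0007], [-0.0006, -0.0007, -1.0]] [-27.1  21.1  91.8   0.   67.2  64.7] [ 0.02 -0.96 -0.01] 55.12
knob 1434 ((0.5901405215263367, -0.15524594485759735), 0.012528050690889359) [ 0.58989866 -0.15501234  0.17796437]
2171 [[ 0.57370563 -0.10516904  0.1187219 ]
 [ 0.58821222 -0.08108694  0.12109621]
 [ 0.60184356 -0.06394705  0.12268694]]
```

View pics/w6.png

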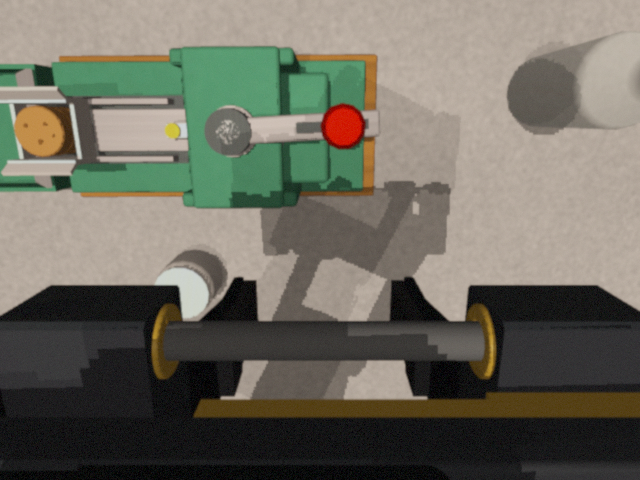

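```bash
python3 - <<'E'
from w import *
f=np.load('pics/w6.npz');W=f['W'];im=f['im'];P=f['P'];fx,fy,cx,cy=f['K']
hsv=cv2.cvtColor(im,cv2.COLOR_RGB2HSV)
def proj(u,v,zt):
    d=P[:3,:3]@np.array([(u-cx)/fx,(v-cy)/fy,1]);return (P[:3,3]+d*(zt-P[2,3])/d[2]).round(4)
g=cv2.cvtColor(im,cv2.COLOR_RGB2GRAY)
sub=np.zeros_like(g);sub[95:165,195:262]=1
m=((hsv[...,1]<60)&(g<130)&(sub>0)).astype(np.uint8)
m=cv2.morphologyEx(m,cv2.MORPH_CLOSE,np.ones((3,3)))
m=cv2.morphologyEx(m,cv2.MORPH_OPEN,np.ones((5,5)))
cs,_=cv2.findContours(m,cv2.RETR_EXTERNAL,cv2.CHAIN_APPROX_NONE);c=max(cs,key=cv2.contourArea)
e=cv2.fitEllipse(c);(a,b),r=cv2.minEnclosingCircle(c);print(e,(a,b),r,proj(*e[0],.122),proj(a,b,.122))
red=((hsv[...,1]>120)&((hsv[...,0]<6)|(hsv[...,0]>172))).astype(np.uint8)
cs,_=cv2.findContours(red,cv2.RETR_EXTERNAL,cv2.CHAIN_APPROX_NONE);c=max(cs,key=cv2.contourArea)
e=cv2.fitEllipse(c);print(e,proj(*e[0],.179))
o=im.copy()[90:170,180:400];cv2.imwrite('pics/c6.png',cv2.resize(o,None,fx=3.5,fy=3.5)[:,:,::-1])
z=W[...,2]
# bridge yaw
m=(hsv[...,0]>60)&(hsv[...,0]<90)&(hsv[...,1]>80)&(z>.098)&(z<.105);p=W[m];print('bridge',len(p),cv2.minAreaRect(p[:,:2].astype(np.float32)))
E
```

```text
((228.87191772460938, 132.15931701660156), (46.13334274291992, 50.99286651611328), 140.51055908203125) (230.0, 132.5) 26.9119930267334 [ 0.5876 -0.0793  0.122 ] [ 0.5874 -0.0801  0.122 ]
((342.7054443359375, 125.94109344482422), (43.11761474609375, 43.305782318115234), 22.26547622680664) [ 0.5901 -0.1549  0.179 ]
bridge 12119 ((0.5881482362747192, -0.07810782641172409), (0.07014305889606476, 0.11401377618312836), 88.3121109008789)
```

View pics/c6.png

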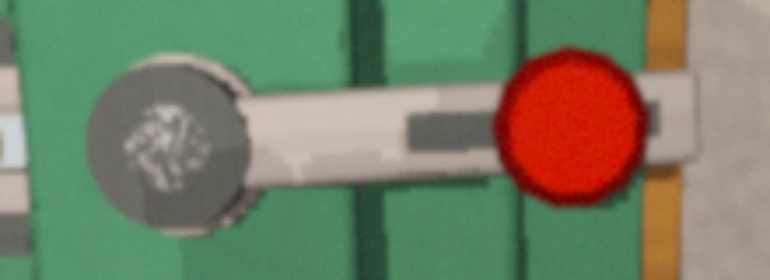

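Call:
{"method": "move_arm", "body": {
  "moves": [
    {"hand": 55,"x": 0.8,"y": 0.2,"z": 0.2,"wx": 0,"wy": 0,"wz": 0},
    {"hand": 55,"x": 1,"y": 0.24,"z": 0.5,"wx": 0,"wy": 0,"wz": 0},
    {"hand": 55,"x": 0.7,"y": 0,"z": 0.7,"wx": 0,"wy": 0,"wz": 0},
    {"hand": 55,"x": 0.29,"y": 0,"z": 0.6,"wx": 0,"wy": 0,"wz": 0},
    {"hand": 55,"x": 0,"y": 0,"z": 0,"wx": 0,"wy": 0,"wz": 0},
    {"hand": 55,"x": 0,"y": 0,"z": 0,"wx": 0,"wy": 0,"wz": 0},
    {"hand": 55,"x": 0,"y": 0,"z": 0,"wx": 0,"wy": 0,"wz": 0}
  ]
}}

```text
time_s: 10.95
position: [0.5896, -0.1559, 0.2108]
tcp_rot: [[0.999, -0.033, 0.0], [-0.033, -0.999, -0.0], [0.0, 0.0, -1.0]]
force: [0.6, 0.1, 1.3]
opening: 0.63
```

```bash
python3 - <<'E'
from w import *
s=st()
W,im,P,d=cap('wrist','w7')
E
```

```text
10.95 [ 0.5896 -0.1559  0.2108] [[0.9995, -0.0328, 0.0003], [-0.0328, -0.9995, -0.0002], [0.0003, 0.0002, -1.0]] [-25.3  29.8  85.1  -0.   65.1  66.6] [0.62 0.14 1.3 ] 54.81
```

View pics/w7.png

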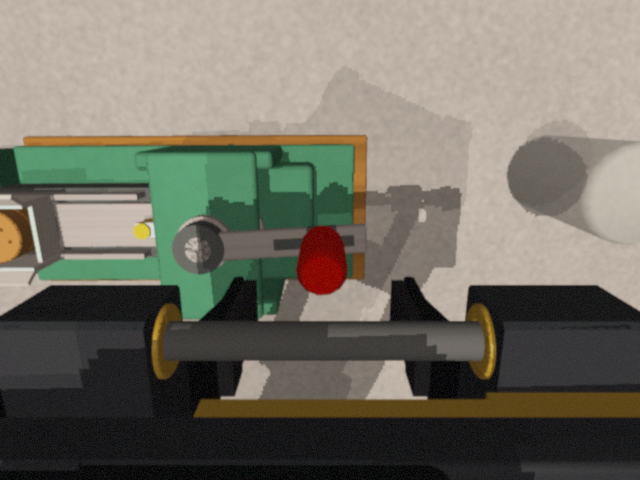

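Call:
{"method": "move_arm", "body": {
  "moves": [
    {"hand": 55,"x": 0.01,"y": -0.03,"z": 0.5,"wx": 0,"wy": 0,"wz": 0},
    {"hand": 55,"x": 0,"y": 0,"z": 0.9,"wx": 0,"wy": 0,"wz": 0},
    {"hand": 55,"x": 0,"y": 0,"z": 0.9,"wx": 0,"wy": 0,"wz": 0},
    {"hand": 45,"x": 0,"y": 0,"z": 0.5,"wx": 0,"wy": 0,"wz": 0},
    {"hand": 35,"x": 0,"y": 0,"z": 0.15,"wx": 0,"wy": 0,"wz": 0},
    {"hand": 30,"x": 0,"y": 0,"z": 0,"wx": 0,"wy": 0,"wz": 0},
    {"hand": 28,"x": 0,"y": 0,"z": 0,"wx": 0,"wy": 0,"wz": 0},
    {"hand": 28,"x": 0,"y": 0,"z": 0,"wx": 0,"wy": 0,"wz": 0}
  ]
}}

```text
time_s: 11.8
position: [0.591, -0.1557, 0.1374]
tcp_rot: [[0.999, -0.033, 0.002], [-0.033, -0.999, -0.001], [0.002, 0.001, -1.0]]
force: [-0.1, 0.1, -0.4]
opening: 0.339
```

Call:
{"method": "move_arm", "body": {
  "moves": [
    {"hand": 27,"x": -0.03,"y": -0.02,"z": 0,"wx": 0,"wy": 0,"wz": 0},
    {"hand": 15,"x": 0,"y": 0,"z": 0,"wx": 0,"wy": 0,"wz": 0},
    {"hand": 15,"x": 0,"y": 0,"z": 0,"wx": 0,"wy": 0,"wz": 0},
    {"hand": 15,"x": 0,"y": 0,"z": 0,"wx": 0,"wy": 0,"wz": 0}
  ]
}}

```text
time_s: 12.2
position: [0.5897, -0.1547, 0.1368]
tcp_rot: [[0.999, -0.033, 0.001], [-0.033, -0.999, 0.0], [0.001, -0.0, -1.0]]
force: [0.0, 2.4, 3.4]
opening: 0.281
```

```bash
python3 - <<'E'
from w import *
s=st()
E
```

```text
12.2 [ 0.5897 -0.1547  0.1368] [[0.9995, -0.033, 0.0007], [-0.033, -0.9995, 0.0], [0.0007, -0.0001, -1.0]] [-25.2  35.1  88.8   0.   56.1  66.7] [0.01 2.38 3.42] 24.47
```

```bash
cat > gen.py <<'E'
import numpy as np, json, sys
def gen(pts):  # cumulative tool-frame target offsets (m) from current command; prints rows
    u=np.array(pts)/.025; prev=np.zeros(2); 
    out=[]
    for p in u:
        d=np.round(p-prev,2); prev=prev+d; out.append(d)
    print(json.dumps([{"hand":15,"x":round(float(a),2),"y":round(float(b),2),"z":0,"wx":0,"wy":0,"wz":0} for a,b in out])); return prev*.025
def arc(r,a,b,n): 
    t=a+(b-a)*np.arange(1,n+1)/n
    return np.stack([r*(np.sin(t)-np.sin(a)), r*(np.cos(t)-np.cos(a))],1)
E
python3 -c "
from gen import *
print(gen(arc(.0767,.064,.404,8)))
print(gen(arc(.0767,.404,.764,8)))"
```

```text
[{"hand": 15, "x": 0.13, "y": -0.01, "z": 0, "wx": 0, "wy": 0, "wz": 0}, {"hand": 15, "x": 0.13, "y": -0.02, "z": 0, "wx": 0, "wy": 0, "wz": 0}, {"hand": 15, "x": 0.13, "y": -0.02, "z": 0, "wx": 0, "wy": 0, "wz": 0}, {"hand": 15, "x": 0.13, "y": -0.03, "z": 0, "wx": 0, "wy": 0, "wz": 0}, {"hand": 15, "x": 0.12, "y": -0.03, "z": 0, "wx": 0, "wy": 0, "wz": 0}, {"hand": 15, "x": 0.13, "y": -0.04, "z": 0, "wx": 0, "wy": 0, "wz": 0}, {"hand": 15, "x": 0.12, "y": -0.04, "z": 0, "wx": 0, "wy": 0, "wz": 0}, {"hand": 15, "x": 0.12, "y": -0.05, "z": 0, "wx": 0, "wy": 0, "wz": 0}]
[ 0.02525 -0.006  ]
[{"hand": 15, "x": 0.13, "y": -0.06, "z": 0, "wx": 0, "wy": 0, "wz": 0}, {"hand": 15, "x": 0.12, "y": -0.06, "z": 0, "wx": 0, "wy": 0, "wz": 0}, {"hand": 15, "x": 0.12, "y": -0.07, "z": 0, "wx": 0, "wy": 0, "wz": 0}, {"hand": 15, "x": 0.12, "y": -0.07, "z": 0, "wx": 0, "wy": 0, "wz": 0}, {"hand": 15, "x": 0.11, "y": -0.08, "z": 0, "wx": 0, "wy": 0, "wz": 0}, {"hand": 15, "x": 0.11, "y": -0.08, "z": 0, "wx": 0, "wy": 0, "wz": 0}, {"hand": 15, "x": 0.1, "y": -0.09, "z": 0, "wx": 0, "wy": 0, "wz": 0}, {"hand": 15, "x": 0.11, "y": -0.1, "z": 0, "wx": 0, "wy": 0, "wz": 0}]
[ 0.023   -0.01525]
```

Call:
{"method": "move_arm", "body": {
  "moves": [
    {"hand": 15,"x": 0.13,"y": -0.01,"z": 0,"wx": 0,"wy": 0,"wz": 0},
    {"hand": 15,"x": 0.13,"y": -0.02,"z": 0,"wx": 0,"wy": 0,"wz": 0},
    {"hand": 15,"x": 0.13,"y": -0.02,"z": 0,"wx": 0,"wy": 0,"wz": 0},
    {"hand": 15,"x": 0.13,"y": -0.03,"z": 0,"wx": 0,"wy": 0,"wz": 0},
    {"hand": 15,"x": 0.12,"y": -0.03,"z": 0,"wx": 0,"wy": 0,"wz": 0},
    {"hand": 15,"x": 0.13,"y": -0.04,"z": 0,"wx": 0,"wy": 0,"wz": 0},
    {"hand": 15,"x": 0.12,"y": -0.04,"z": 0,"wx": 0,"wy": 0,"wz": 0},
    {"hand": 15,"x": 0.12,"y": -0.05,"z": 0,"wx": 0,"wy": 0,"wz": 0},
    {"hand": 15,"x": 0,"y": 0,"z": 0,"wx": 0,"wy": 0,"wz": 0}
  ]
}}

```text
time_s: 13.1
position: [0.6155, -0.1497, 0.1366]
tcp_rot: [[0.999, -0.033, 0.0], [-0.033, -0.999, -0.0], [0.0, 0.0, -1.0]]
force: [-0.9, 1.0, 5.7]
opening: 0.281
```

```bash
python3 - <<'E'
from w import *
s=st();print(s['moment'])
E
```

```text
13.1 [ 0.6155 -0.1497  0.1366] [[0.9995, -0.0327, 0.0001], [-0.0327, -0.9995, -0.0004], [0.0001, 0.0004, -1.0]] [-23.8  36.7  85.2  -0.   58.1  68.1] [-0.86  1.03  5.73] 24.48
[0.17408454 0.40638843 0.03993378]
```

Call:
{"method": "move_arm", "body": {
  "moves": [
    {"hand": 15,"x": 0.13,"y": -0.06,"z": -0.01,"wx": 0,"wy": 0,"wz": 0},
    {"hand": 15,"x": 0.12,"y": -0.06,"z": 0,"wx": 0,"wy": 0,"wz": 0},
    {"hand": 15,"x": 0.12,"y": -0.07,"z": -0.01,"wx": 0,"wy": 0,"wz": 0},
    {"hand": 15,"x": 0.12,"y": -0.07,"z": 0,"wx": 0,"wy": 0,"wz": 0},
    {"hand": 15,"x": 0.11,"y": -0.08,"z": 0,"wx": 0,"wy": 0,"wz": 0},
    {"hand": 15,"x": 0.11,"y": -0.08,"z": 0,"wx": 0,"wy": 0,"wz": 0},
    {"hand": 15,"x": 0.1,"y": -0.09,"z": 0,"wx": 0,"wy": 0,"wz": 0},
    {"hand": 15,"x": 0.11,"y": -0.1,"z": 0,"wx": 0,"wy": 0,"wz": 0},
    {"hand": 15,"x": 0,"y": 0,"z": 0,"wx": 0,"wy": 0,"wz": 0}
  ]
}}

```text
time_s: 14.0
position: [0.6389, -0.1351, 0.1367]
tcp_rot: [[0.999, -0.033, 0.0], [-0.033, -0.999, -0.0], [0.0, 0.0, -1.0]]
force: [-0.5, -1.9, 2.5]
opening: 0.285
```

```bash
python3 - <<'E'
from w import *
s=st()
E
```

```text
14.0 [ 0.6389 -0.1351  0.1367] [[0.9995, -0.0326, 0.0004], [-0.0326, -0.9995, -0.0003], [0.0004, 0.0003, -1.0]] [-21.7  38.   82.2  -0.   59.8  70.2] [-0.53 -1.89  2.54] 24.82
```

```bash
cat > step.py <<'E'
from w import *
from gen import *
import json,os,sys
from scipy.optimize import least_squares
S='crank.json'
R0=np.array([[.9995,-.0328],[-.0328,-.9995]])
def load():
    if os.path.exists(S): return json.load(open(S))
    return dict(ax=[.5880,-.0784],r=.0763,C=[.0527,.0551],c=.764,log=[[.5897,-.1547,0.,2.4],[.6155,-.1497,-.86,1.03]])
def step(dth,n,rcorr=0.,fit=True,r=None,hold=0):
    d=load(); s=bot.read_state(); p=np.array(s['position'])[:2]; F=np.array(s['force'])[:2]
    d['log'].append([*p,*F])
    L=np.array(d['log']); nat=L[:,:2]+L[:,2:]/12000
    f=least_squares(lambda q:np.r_[(np.hypot(nat[:,0]-q[0],nat[:,1]-q[1])-q[2])/.0002,(q[0]-.5876)/.0008,(q[1]+.0783)/.0008,(q[2]-.0766)/.001],[.588,-.0784,.0765])
    print('fit axis,r',f.x.round(5),'max res',abs(f.fun[:-3]).max()*.2)
    ax=np.array(d['ax']); q=R0@(nat[-1]-ax); Ft=R0@F
    th=np.arctan2(q[0],q[1]); er=np.array([np.sin(th),np.cos(th)]);et=np.array([np.cos(th),-np.sin(th)])
    print('t %.2f th %.3f cmd %.3f rnat %.4f'%(s['time_s'],th,d['c'],np.hypot(*q)),'F on tool rad %.1f tan %.1f | %.1f z %.1f'%(Ft@er,Ft@et,np.hypot(*F),s['force'][2]),'z %.4f'%s['position'][2],'cmd-meas (rad,tan) mm',((np.array(d['C'])-R0@(p-ax))@np.array([er,et]).T*1000).round(2),'open %.1f'%(s['opening']*87))
    if fit:
        new=f.x[:2]; d['C']=(np.array(d['C'])-R0@(new-ax)).tolist(); d['ax']=new.tolist(); d['r']=float(f.x[2])
    if r: d['r']=r
    rr=d['r']+rcorr
    t=d['c']+dth*np.arange(1,n+1)/n
    C0=np.array(d['C']); r0=np.hypot(*C0)
    w=np.minimum(1,np.arange(1,n+1)/4.)  # blend the radius
    rad=r0+(rr-r0)*w
    tgt=np.stack([rad*np.sin(t),rad*np.cos(t)],1)
    mv=gen(tgt-C0); d['C']=(C0+mv).tolist(); d['c']+=dth
    json.dump(d,open('pend.json','w'))
def commit(): os.replace('pend.json',S)
if __name__=='__main__':
    if os.path.exists('pend.json'): commit()
    a=sys.argv; step(float(a[1]),int(a[2]),float(a[3])/1000 if len(a)>3 else 0.)
E
python3 step.py .4 8
```

```text
fit axis,r [ 0.588   -0.07815  0.07646] max res 0.09160103727180735
t 14.00 th 0.763 cmd 0.764 rnat 0.0763 F on tool rad 1.1 tan -1.7 | 2.0 z 2.5 z 0.1367 cmd-meas (rad,tan) mm [ 0.07 -0.11] open 24.8
[{"hand": 15, "x": 0.11, "y": -0.11, "z": 0, "wx": 0, "wy": 0, "wz": 0}, {"hand": 15, "x": 0.11, "y": -0.12, "z": 0, "wx": 0, "wy": 0, "wz": 0}, {"hand": 15, "x": 0.09, "y": -0.12, "z": 0, "wx": 0, "wy": 0, "wz": 0}, {"hand": 15, "x": 0.09, "y": -0.12, "z": 0, "wx": 0, "wy": 0, "wz": 0}, {"hand": 15, "x": 0.09, "y": -0.13, "z": 0, "wx": 0, "wy": 0, "wz": 0}, {"hand": 15, "x": 0.08, "y": -0.13, "z": 0, "wx": 0, "wy": 0, "wz": 0}, {"hand": 15, "x": 0.07, "y": -0.14, "z": 0, "wx": 0, "wy": 0, "wz": 0}, {"hand": 15, "x": 0.06, "y": -0.13, "z": 0, "wx": 0, "wy": 0, "wz": 0}]
```

Call:
{"method": "move_arm", "body": {
  "moves": [
    {"hand": 15,"x": 0.11,"y": -0.11,"z": 0,"wx": 0,"wy": 0,"wz": 0},
    {"hand": 15,"x": 0.11,"y": -0.12,"z": 0,"wx": 0,"wy": 0,"wz": 0},
    {"hand": 15,"x": 0.09,"y": -0.12,"z": 0,"wx": 0,"wy": 0,"wz": 0},
    {"hand": 15,"x": 0.09,"y": -0.12,"z": 0,"wx": 0,"wy": 0,"wz": 0},
    {"hand": 15,"x": 0.09,"y": -0.13,"z": 0,"wx": 0,"wy": 0,"wz": 0},
    {"hand": 15,"x": 0.08,"y": -0.13,"z": 0,"wx": 0,"wy": 0,"wz": 0},
    {"hand": 15,"x": 0.07,"y": -0.14,"z": 0,"wx": 0,"wy": 0,"wz": 0},
    {"hand": 15,"x": 0.06,"y": -0.13,"z": 0,"wx": 0,"wy": 0,"wz": 0}
  ]
}}

```text
time_s: 14.8
position: [0.657, -0.1109, 0.1367]
tcp_rot: [[0.999, -0.033, 0.0], [-0.033, -0.999, -0.001], [0.0, 0.001, -1.0]]
force: [-1.6, -4.3, 0.7]
opening: 0.284
```

```bash
python3 step.py .4 8
```

```text
fit axis,r [ 0.58797 -0.07821  0.07641] max res 0.09671677202259532
t 14.80 th 1.155 cmd 1.164 rnat 0.0764 F on tool rad 0.4 tan -4.6 | 4.6 z 0.7 z 0.1367 cmd-meas (rad,tan) mm [0.13 0.21] open 24.7
[{"hand": 15, "x": 0.06, "y": -0.14, "z": 0, "wx": 0, "wy": 0, "wz": 0}, {"hand": 15, "x": 0.05, "y": -0.15, "z": 0, "wx": 0, "wy": 0, "wz": 0}, {"hand": 15, "x": 0.04, "y": -0.15, "z": 0, "wx": 0, "wy": 0, "wz": 0}, {"hand": 15, "x": 0.03, "y": -0.14, "z": 0, "wx": 0, "wy": 0, "wz": 0}, {"hand": 15, "x": 0.03, "y": -0.15, "z": 0, "wx": 0, "wy": 0, "wz": 0}, {"hand": 15, "x": 0.02, "y": -0.16, "z": 0, "wx": 0, "wy": 0, "wz": 0}, {"hand": 15, "x": 0.01, "y": -0.15, "z": 0, "wx": 0, "wy": 0, "wz": 0}, {"hand": 15, "x": 0.01, "y": -0.15, "z": 0, "wx": 0, "wy": 0, "wz": 0}]
```

Call:
{"method": "move_arm", "body": {
  "moves": [
    {"hand": 15,"x": 0.06,"y": -0.14,"z": 0,"wx": 0,"wy": 0,"wz": 0},
    {"hand": 15,"x": 0.05,"y": -0.15,"z": 0,"wx": 0,"wy": 0,"wz": 0},
    {"hand": 15,"x": 0.04,"y": -0.15,"z": 0,"wx": 0,"wy": 0,"wz": 0},
    {"hand": 15,"x": 0.03,"y": -0.14,"z": 0,"wx": 0,"wy": 0,"wz": 0},
    {"hand": 15,"x": 0.03,"y": -0.15,"z": 0,"wx": 0,"wy": 0,"wz": 0},
    {"hand": 15,"x": 0.02,"y": -0.16,"z": 0,"wx": 0,"wy": 0,"wz": 0},
    {"hand": 15,"x": 0.01,"y": -0.15,"z": 0,"wx": 0,"wy": 0,"wz": 0},
    {"hand": 15,"x": 0.01,"y": -0.15,"z": 0,"wx": 0,"wy": 0,"wz": 0}
  ]
}}

```text
time_s: 15.6
position: [0.6645, -0.0823, 0.1366]
tcp_rot: [[0.999, -0.033, 0.001], [-0.033, -0.999, -0.002], [0.001, 0.002, -1.0]]
force: [-1.4, -6.1, -1.8]
opening: 0.282
```

```bash
python3 step.py .4 8
```

```text
fit axis,r [ 0.58794 -0.07803  0.07657] max res 0.10610377262706971
t 15.60 th 1.544 cmd 1.564 rnat 0.0766 F on tool rad -1.0 tan -6.1 | 6.2 z -1.8 z 0.1366 cmd-meas (rad,tan) mm [-0.21  0.99] open 24.5
[{"hand": 15, "x": -0.0, "y": -0.16, "z": 0, "wx": 0, "wy": 0, "wz": 0}, {"hand": 15, "x": -0.01, "y": -0.15, "z": 0, "wx": 0, "wy": 0, "wz": 0}, {"hand": 15, "x": -0.02, "y": -0.16, "z": 0, "wx": 0, "wy": 0, "wz": 0}, {"hand": 15, "x": -0.02, "y": -0.15, "z": 0, "wx": 0, "wy": 0, "wz": 0}, {"hand": 15, "x": -0.04, "y": -0.15, "z": 0, "wx": 0, "wy": 0, "wz": 0}, {"hand": 15, "x": -0.04, "y": -0.14, "z": 0, "wx": 0, "wy": 0, "wz": 0}, {"hand": 15, "x": -0.05, "y": -0.15, "z": 0, "wx": 0, "wy": 0, "wz": 0}, {"hand": 15, "x": -0.05, "y": -0.14, "z": 0, "wx": 0, "wy": 0, "wz": 0}]
```

Call:
{"method": "move_arm", "body": {
  "moves": [
    {"hand": 15,"x": 0,"y": -0.16,"z": 0,"wx": 0,"wy": 0,"wz": 0},
    {"hand": 15,"x": -0.01,"y": -0.15,"z": 0,"wx": 0,"wy": 0,"wz": 0},
    {"hand": 15,"x": -0.02,"y": -0.16,"z": 0,"wx": 0,"wy": 0,"wz": 0},
    {"hand": 15,"x": -0.02,"y": -0.15,"z": 0,"wx": 0,"wy": 0,"wz": 0},
    {"hand": 15,"x": -0.04,"y": -0.15,"z": 0,"wx": 0,"wy": 0,"wz": 0},
    {"hand": 15,"x": -0.04,"y": -0.14,"z": 0,"wx": 0,"wy": 0,"wz": 0},
    {"hand": 15,"x": -0.05,"y": -0.15,"z": 0,"wx": 0,"wy": 0,"wz": 0},
    {"hand": 15,"x": -0.05,"y": -0.14,"z": 0,"wx": 0,"wy": 0,"wz": 0}
  ]
}}

```text
time_s: 16.4
position: [0.6609, -0.0533, 0.1366]
tcp_rot: [[0.999, -0.033, 0.004], [-0.033, -0.999, -0.004], [0.004, 0.004, -1.0]]
force: [2.2, -9.6, -3.4]
opening: 0.288
```

```bash
python3 step.py .4 8
```

```text
fit axis,r [ 0.58775 -0.0777   0.07692] max res 0.13859354171670557
t 16.40 th 1.920 cmd 1.964 rnat 0.0770 F on tool rad -0.9 tan -9.8 | 9.8 z -3.4 z 0.1366 cmd-meas (rad,tan) mm [-0.53  2.51] open 25.1
[{"hand": 15, "x": -0.07, "y": -0.16, "z": 0, "wx": 0, "wy": 0, "wz": 0}, {"hand": 15, "x": -0.06, "y": -0.14, "z": 0, "wx": 0, "wy": 0, "wz": 0}, {"hand": 15, "x": -0.08, "y": -0.13, "z": 0, "wx": 0, "wy": 0, "wz": 0}, {"hand": 15, "x": -0.08, "y": -0.13, "z": 0, "wx": 0, "wy": 0, "wz": 0}, {"hand": 15, "x": -0.09, "y": -0.13, "z": 0, "wx": 0, "wy": 0, "wz": 0}, {"hand": 15, "x": -0.09, "y": -0.12, "z": 0, "wx": 0, "wy": 0, "wz": 0}, {"hand": 15, "x": -0.1, "y": -0.11, "z": 0, "wx": 0, "wy": 0, "wz": 0}, {"hand": 15, "x": -0.11, "y": -0.11, "z": 0, "wx": 0, "wy": 0, "wz": 0}]
```

Call:
{"method": "move_arm", "body": {
  "moves": [
    {"hand": 15,"x": -0.07,"y": -0.16,"z": 0,"wx": 0,"wy": 0,"wz": 0},
    {"hand": 15,"x": -0.06,"y": -0.14,"z": 0,"wx": 0,"wy": 0,"wz": 0},
    {"hand": 15,"x": -0.08,"y": -0.13,"z": 0,"wx": 0,"wy": 0,"wz": 0},
    {"hand": 15,"x": -0.08,"y": -0.13,"z": 0,"wx": 0,"wy": 0,"wz": 0},
    {"hand": 15,"x": -0.09,"y": -0.13,"z": 0,"wx": 0,"wy": 0,"wz": 0},
    {"hand": 15,"x": -0.09,"y": -0.12,"z": 0,"wx": 0,"wy": 0,"wz": 0},
    {"hand": 15,"x": -0.1,"y": -0.11,"z": 0,"wx": 0,"wy": 0,"wz": 0},
    {"hand": 15,"x": -0.11,"y": -0.11,"z": 0,"wx": 0,"wy": 0,"wz": 0}
  ]
}}

```text
time_s: 17.2
position: [0.6463, -0.0272, 0.1365]
tcp_rot: [[0.999, -0.033, 0.007], [-0.033, -0.999, -0.004], [0.007, 0.004, -1.0]]
force: [4.8, -9.8, -6.5]
opening: 0.283
```

```bash
python3 step.py .4 8
```

```text
fit axis,r [ 0.58765 -0.07759  0.07704] max res 0.14925994213302318
t 17.20 th 2.304 cmd 2.364 rnat 0.0771 F on tool rad -2.6 tan -10.6 | 10.9 z -6.5 z 0.1365 cmd-meas (rad,tan) mm [-0.61  3.66] open 24.7
[{"hand": 15, "x": -0.12, "y": -0.11, "z": 0, "wx": 0, "wy": 0, "wz": 0}, {"hand": 15, "x": -0.11, "y": -0.1, "z": 0, "wx": 0, "wy": 0, "wz": 0}, {"hand": 15, "x": -0.12, "y": -0.1, "z": 0, "wx": 0, "wy": 0, "wz": 0}, {"hand": 15, "x": -0.13, "y": -0.09, "z": 0, "wx": 0, "wy": 0, "wz": 0}, {"hand": 15, "x": -0.13, "y": -0.08, "z": 0, "wx": 0, "wy": 0, "wz": 0}, {"hand": 15, "x": -0.14, "y": -0.07, "z": 0, "wx": 0, "wy": 0, "wz": 0}, {"hand": 15, "x": -0.13, "y": -0.07, "z": 0, "wx": 0, "wy": 0, "wz": 0}, {"hand": 15, "x": -0.15, "y": -0.06, "z": 0, "wx": 0, "wy": 0, "wz": 0}]
```

Call:
{"method": "move_arm", "body": {
  "moves": [
    {"hand": 15,"x": -0.12,"y": -0.11,"z": 0.01,"wx": 0,"wy": 0,"wz": 0},
    {"hand": 15,"x": -0.11,"y": -0.1,"z": 0.01,"wx": 0,"wy": 0,"wz": 0},
    {"hand": 15,"x": -0.12,"y": -0.1,"z": 0,"wx": 0,"wy": 0,"wz": 0},
    {"hand": 15,"x": -0.13,"y": -0.09,"z": 0,"wx": 0,"wy": 0,"wz": 0},
    {"hand": 15,"x": -0.13,"y": -0.08,"z": 0,"wx": 0,"wy": 0,"wz": 0},
    {"hand": 15,"x": -0.14,"y": -0.07,"z": 0,"wx": 0,"wy": 0,"wz": 0},
    {"hand": 15,"x": -0.13,"y": -0.07,"z": 0,"wx": 0,"wy": 0,"wz": 0},
    {"hand": 15,"x": -0.15,"y": -0.06,"z": 0,"wx": 0,"wy": 0,"wz": 0}
  ]
}}

```text
time_s: 18.0
position: [0.6219, -0.008, 0.1363]
tcp_rot: [[0.999, -0.034, 0.009], [-0.034, -0.999, -0.002], [0.009, 0.002, -1.0]]
force: [5.8, -6.6, -6.3]
opening: 0.284
```

```bash
python3 step.py .4 8
```

```text
fit axis,r [ 0.58752 -0.07749  0.07718] max res 0.15530343070827013
t 18.00 th 2.709 cmd 2.764 rnat 0.0773 F on tool rad -3.3 tan -8.1 | 8.8 z -6.3 z 0.1363 cmd-meas (rad,tan) mm [-0.7   3.64] open 24.7
[{"hand": 15, "x": -0.15, "y": -0.06, "z": 0, "wx": 0, "wy": 0, "wz": 0}, {"hand": 15, "x": -0.14, "y": -0.04, "z": 0, "wx": 0, "wy": 0, "wz": 0}, {"hand": 15, "x": -0.15, "y": -0.05, "z": 0, "wx": 0, "wy": 0, "wz": 0}, {"hand": 15, "x": -0.15, "y": -0.03, "z": 0, "wx": 0, "wy": 0, "wz": 0}, {"hand": 15, "x": -0.16, "y": -0.02, "z": 0, "wx": 0, "wy": 0, "wz": 0}, {"hand": 15, "x": -0.15, "y": -0.02, "z": 0, "wx": 0, "wy": 0, "wz": 0}, {"hand": 15, "x": -0.15, "y": -0.01, "z": 0, "wx": 0, "wy": 0, "wz": 0}, {"hand": 15, "x": -0.16, "y": 0.0, "z": 0, "wx": 0, "wy": 0, "wz": 0}]
```

Call:
{"method": "move_arm", "body": {
  "moves": [
    {"hand": 15,"x": -0.15,"y": -0.05,"z": 0,"wx": 0,"wy": 0,"wz": 0},
    {"hand": 15,"x": -0.14,"y": -0.04,"z": 0,"wx": 0,"wy": 0,"wz": 0},
    {"hand": 15,"x": -0.15,"y": -0.04,"z": 0,"wx": 0,"wy": 0,"wz": 0},
    {"hand": 15,"x": -0.15,"y": -0.03,"z": 0,"wx": 0,"wy": 0,"wz": 0},
    {"hand": 15,"x": -0.16,"y": -0.02,"z": 0,"wx": 0,"wy": 0,"wz": 0},
    {"hand": 15,"x": -0.15,"y": -0.02,"z": 0,"wx": 0,"wy": 0,"wz": 0},
    {"hand": 15,"x": -0.15,"y": -0.01,"z": 0,"wx": 0,"wy": 0,"wz": 0},
    {"hand": 15,"x": -0.16,"y": 0,"z": 0,"wx": 0,"wy": 0,"wz": 0}
  ]
}}

```text
time_s: 18.8
position: [0.5871, -0.0, 0.1361]
tcp_rot: [[0.999, -0.033, -0.001], [-0.033, -0.999, 0.001], [-0.001, -0.001, -1.0]]
force: [1.2, -2.2, -4.1]
opening: 0.285
```

```bash
python3 - <<'E'
import json
d=json.load(open('pend.json'));d['C'][1]+=.0005;json.dump(d,open('pend.json','w'))
E
python3 step.py .4 8
```

```text
fit axis,r [ 0.58747 -0.07747  0.07722] max res 0.15734257163783905
t 18.80 th -3.104 cmd 3.164 rnat 0.0773 F on tool rad -2.2 tan -1.2 | 2.5 z -4.1 z 0.1361 cmd-meas (rad,tan) mm [-0.7  -1.17] open 24.8
[{"hand": 15, "x": -0.15, "y": 0.0, "z": 0, "wx": 0, "wy": 0, "wz": 0}, {"hand": 15, "x": -0.16, "y": 0.01, "z": 0, "wx": 0, "wy": 0, "wz": 0}, {"hand": 15, "x": -0.15, "y": 0.02, "z": 0, "wx": 0, "wy": 0, "wz": 0}, {"hand": 15, "x": -0.15, "y": 0.03, "z": 0, "wx": 0, "wy": 0, "wz": 0}, {"hand": 15, "x": -0.15, "y": 0.03, "z": 0, "wx": 0, "wy": 0, "wz": 0}, {"hand": 15, "x": -0.15, "y": 0.05, "z": 0, "wx": 0, "wy": 0, "wz": 0}, {"hand": 15, "x": -0.14, "y": 0.05, "z": 0, "wx": 0, "wy": 0, "wz": 0}, {"hand": 15, "x": -0.15, "y": 0.06, "z": 0, "wx": 0, "wy": 0, "wz": 0}]
```

Call:
{"method": "move_arm", "body": {
  "moves": [
    {"hand": 15,"x": -0.15,"y": 0,"z": 0.01,"wx": 0,"wy": 0,"wz": 0},
    {"hand": 15,"x": -0.16,"y": 0.01,"z": 0,"wx": 0,"wy": 0,"wz": 0},
    {"hand": 15,"x": -0.15,"y": 0.02,"z": 0,"wx": 0,"wy": 0,"wz": 0},
    {"hand": 15,"x": -0.15,"y": 0.03,"z": 0,"wx": 0,"wy": 0,"wz": 0},
    {"hand": 15,"x": -0.15,"y": 0.03,"z": 0,"wx": 0,"wy": 0,"wz": 0},
    {"hand": 15,"x": -0.15,"y": 0.05,"z": 0,"wx": 0,"wy": 0,"wz": 0},
    {"hand": 15,"x": -0.14,"y": 0.05,"z": 0,"wx": 0,"wy": 0,"wz": 0},
    {"hand": 15,"x": -0.15,"y": 0.06,"z": 0,"wx": 0,"wy": 0,"wz": 0}
  ]
}}

```text
time_s: 19.6
position: [0.5566, -0.0063, 0.136]
tcp_rot: [[0.999, -0.033, -0.002], [-0.033, -0.999, -0.0], [-0.002, 0.0, -1.0]]
force: [-4.5, -3.2, -0.6]
opening: 0.279
```

```bash
python3 step.py .4 8
```

```text
fit axis,r [ 0.58735 -0.07744  0.0773 ] max res 0.20674192159562954
t 19.60 th -2.694 cmd 3.564 rnat 0.0775 F on tool rad -1.2 tan 5.4 | 5.6 z -0.6 z 0.1360 cmd-meas (rad,tan) mm [-0.34 -1.44] open 24.3
[{"hand": 15, "x": -0.14, "y": 0.07, "z": 0, "wx": 0, "wy": 0, "wz": 0}, {"hand": 15, "x": -0.14, "y": 0.07, "z": 0, "wx": 0, "wy": 0, "wz": 0}, {"hand": 15, "x": -0.13, "y": 0.08, "z": 0, "wx": 0, "wy": 0, "wz": 0}, {"hand": 15, "x": -0.13, "y": 0.09, "z": 0, "wx": 0, "wy": 0, "wz": 0}, {"hand": 15, "x": -0.12, "y": 0.09, "z": 0, "wx": 0, "wy": 0, "wz": 0}, {"hand": 15, "x": -0.12, "y": 0.1, "z": 0, "wx": 0, "wy": 0, "wz": 0}, {"hand": 15, "x": -0.11, "y": 0.1, "z": 0, "wx": 0, "wy": 0, "wz": 0}, {"hand": 15, "x": -0.11, "y": 0.11, "z": 0, "wx": 0, "wy": 0, "wz": 0}]
```

Call:
{"method": "move_arm", "body": {
  "moves": [
    {"hand": 15,"x": -0.14,"y": 0.07,"z": 0,"wx": 0,"wy": 0,"wz": 0},
    {"hand": 15,"x": -0.14,"y": 0.07,"z": 0,"wx": 0,"wy": 0,"wz": 0},
    {"hand": 15,"x": -0.13,"y": 0.08,"z": 0,"wx": 0,"wy": 0,"wz": 0},
    {"hand": 15,"x": -0.13,"y": 0.09,"z": 0,"wx": 0,"wy": 0,"wz": 0},
    {"hand": 15,"x": -0.12,"y": 0.09,"z": 0,"wx": 0,"wy": 0,"wz": 0},
    {"hand": 15,"x": -0.12,"y": 0.1,"z": 0,"wx": 0,"wy": 0,"wz": 0},
    {"hand": 15,"x": -0.11,"y": 0.1,"z": 0,"wx": 0,"wy": 0,"wz": 0},
    {"hand": 15,"x": -0.11,"y": 0.11,"z": 0,"wx": 0,"wy": 0,"wz": 0}
  ]
}}

```text
time_s: 20.4
position: [0.5314, -0.0242, 0.1361]
tcp_rot: [[0.999, -0.032, -0.001], [-0.032, -0.999, -0.002], [-0.001, 0.002, -1.0]]
force: [-4.3, -5.8, 0.2]
opening: 0.285
```

```bash
python3 step.py .5 10
```

```text
fit axis,r [ 0.58739 -0.07744  0.07728] max res 0.18649283654306736
t 20.40 th -2.291 cmd 3.964 rnat 0.0772 F on tool rad -0.9 tan 7.2 | 7.2 z 0.2 z 0.1361 cmd-meas (rad,tan) mm [ 0.06 -1.71] open 24.8
[{"hand": 15, "x": -0.1, "y": 0.12, "z": 0, "wx": 0, "wy": 0, "wz": 0}, {"hand": 15, "x": -0.1, "y": 0.12, "z": 0, "wx": 0, "wy": 0, "wz": 0}, {"hand": 15, "x": -0.09, "y": 0.13, "z": 0, "wx": 0, "wy": 0, "wz": 0}, {"hand": 15, "x": -0.08, "y": 0.13, "z": 0, "wx": 0, "wy": 0, "wz": 0}, {"hand": 15, "x": -0.08, "y": 0.13, "z": 0, "wx": 0, "wy": 0, "wz": 0}, {"hand": 15, "x": -0.07, "y": 0.14, "z": 0, "wx": 0, "wy": 0, "wz": 0}, {"hand": 15, "x": -0.06, "y": 0.14, "z": 0, "wx": 0, "wy": 0, "wz": 0}, {"hand": 15, "x": -0.06, "y": 0.14, "z": 0, "wx": 0, "wy": 0, "wz": 0}, {"hand": 15, "x": -0.05, "y": 0.15, "z": 0, "wx": 0, "wy": 0, "wz": 0}, {"hand": 15, "x": -0.04, "y": 0.15, "z": 0, "wx": 0, "wy": 0, "wz": 0}]
```

Call:
{"method": "move_arm", "body": {
  "moves": [
    {"hand": 15,"x": -0.1,"y": 0.12,"z": 0,"wx": 0,"wy": 0,"wz": 0},
    {"hand": 15,"x": -0.1,"y": 0.12,"z": 0,"wx": 0,"wy": 0,"wz": 0},
    {"hand": 15,"x": -0.09,"y": 0.13,"z": 0,"wx": 0,"wy": 0,"wz": 0},
    {"hand": 15,"x": -0.08,"y": 0.13,"z": 0,"wx": 0,"wy": 0,"wz": 0},
    {"hand": 15,"x": -0.08,"y": 0.13,"z": 0,"wx": 0,"wy": 0,"wz": 0},
    {"hand": 15,"x": -0.07,"y": 0.14,"z": 0,"wx": 0,"wy": 0,"wz": 0},
    {"hand": 15,"x": -0.06,"y": 0.14,"z": 0,"wx": 0,"wy": 0,"wz": 0},
    {"hand": 15,"x": -0.06,"y": 0.14,"z": 0,"wx": 0,"wy": 0,"wz": 0},
    {"hand": 15,"x": -0.05,"y": 0.15,"z": 0,"wx": 0,"wy": 0,"wz": 0},
    {"hand": 15,"x": -0.04,"y": 0.15,"z": 0,"wx": 0,"wy": 0,"wz": 0}
  ]
}}

```text
time_s: 21.4
position: [0.5136, -0.0577, 0.1365]
tcp_rot: [[0.999, -0.033, 0.002], [-0.033, -0.999, -0.003], [0.002, 0.003, -1.0]]
force: [-3.2, -5.8, -1.0]
opening: 0.287
```

```bash
python3 step.py .6 12
```

```text
fit axis,r [ 0.58758 -0.07741  0.07717] max res 0.4536547660135698
t 21.40 th -1.792 cmd 4.464 rnat 0.0765 F on tool rad 1.6 tan 6.4 | 6.6 z -1.0 z 0.1365 cmd-meas (rad,tan) mm [ 0.84 -1.49] open 25.0
[{"hand": 15, "x": -0.03, "y": 0.15, "z": 0, "wx": 0, "wy": 0, "wz": 0}, {"hand": 15, "x": -0.02, "y": 0.15, "z": 0, "wx": 0, "wy": 0, "wz": 0}, {"hand": 15, "x": -0.02, "y": 0.15, "z": 0, "wx": 0, "wy": 0, "wz": 0}, {"hand": 15, "x": -0.01, "y": 0.16, "z": 0, "wx": 0, "wy": 0, "wz": 0}, {"hand": 15, "x": -0.0, "y": 0.15, "z": 0, "wx": 0, "wy": 0, "wz": 0}, {"hand": 15, "x": 0.0, "y": 0.16, "z": 0, "wx": 0, "wy": 0, "wz": 0}, {"hand": 15, "x": 0.01, "y": 0.15, "z": 0, "wx": 0, "wy": 0, "wz": 0}, {"hand": 15, "x": 0.02, "y": 0.15, "z": 0, "wx": 0, "wy": 0, "wz": 0}, {"hand": 15, "x": 0.03, "y": 0.15, "z": 0, "wx": 0, "wy": 0, "wz": 0}, {"hand": 15, "x": 0.03, "y": 0.16, "z": 0, "wx": 0, "wy": 0, "wz": 0}, {"hand": 15, "x": 0.05, "y": 0.14, "z": 0, "wx": 0, "wy": 0, "wz": 0}, {"hand": 15, "x": 0.05, "y": 0.15, "z": 0, "wx": 0, "wy": 0, "wz": 0}]
```

Call:
{"method": "move_arm", "body": {
  "moves": [
    {"hand": 15,"x": -0.02,"y": 0.15,"z": 0,"wx": 0,"wy": 0,"wz": 0},
    {"hand": 15,"x": -0.02,"y": 0.15,"z": 0,"wx": 0,"wy": 0,"wz": 0},
    {"hand": 15,"x": -0.01,"y": 0.15,"z": 0,"wx": 0,"wy": 0,"wz": 0},
    {"hand": 15,"x": -0.01,"y": 0.16,"z": 0,"wx": 0,"wy": 0,"wz": 0},
    {"hand": 15,"x": 0,"y": 0.15,"z": 0,"wx": 0,"wy": 0,"wz": 0},
    {"hand": 15,"x": 0,"y": 0.16,"z": 0,"wx": 0,"wy": 0,"wz": 0},
    {"hand": 15,"x": 0.01,"y": 0.15,"z": 0,"wx": 0,"wy": 0,"wz": 0},
    {"hand": 15,"x": 0.02,"y": 0.15,"z": 0,"wx": 0,"wy": 0,"wz": 0},
    {"hand": 15,"x": 0.03,"y": 0.15,"z": 0,"wx": 0,"wy": 0,"wz": 0},
    {"hand": 15,"x": 0.03,"y": 0.16,"z": 0,"wx": 0,"wy": 0,"wz": 0},
    {"hand": 15,"x": 0.05,"y": 0.14,"z": 0,"wx": 0,"wy": 0,"wz": 0},
    {"hand": 15,"x": 0.05,"y": 0.15,"z": 0,"wx": 0,"wy": 0,"wz": 0}
  ]
}}

```text
time_s: 22.6
position: [0.5153, -0.1021, 0.1366]
tcp_rot: [[0.999, -0.033, 0.002], [-0.033, -0.999, -0.001], [0.002, 0.0, -1.0]]
force: [-1.9, -3.1, 3.9]
opening: 0.284
```

```bash
python3 - <<'E'
import json
d=json.load(open('pend.json'));d['C'][0]+=.0005;json.dump(d,open('pend.json','w'))
E
python3 step.py .6 10;python3 - <<'E'
from w import *
cap('scene','s1')
E
```

```text
fit axis,r [ 0.58769 -0.07735  0.0771 ] max res 0.4042060536470077
t 22.60 th -1.206 cmd 5.064 rnat 0.0766 F on tool rad 2.8 tan 2.3 | 3.6 z 3.9 z 0.1366 cmd-meas (rad,tan) mm [ 0.26 -0.62] open 24.7
[{"hand": 15, "x": 0.06, "y": 0.16, "z": 0, "wx": 0, "wy": 0, "wz": 0}, {"hand": 15, "x": 0.08, "y": 0.17, "z": 0, "wx": 0, "wy": 0, "wz": 0}, {"hand": 15, "x": 0.08, "y": 0.17, "z": 0, "wx": 0, "wy": 0, "wz": 0}, {"hand": 15, "x": 0.1, "y": 0.15, "z": 0, "wx": 0, "wy": 0, "wz": 0}, {"hand": 15, "x": 0.11, "y": 0.15, "z": 0, "wx": 0, "wy": 0, "wz": 0}, {"hand": 15, "x": 0.11, "y": 0.15, "z": 0, "wx": 0, "wy": 0, "wz": 0}, {"hand": 15, "x": 0.13, "y": 0.13, "z": 0, "wx": 0, "wy": 0, "wz": 0}, {"hand": 15, "x": 0.13, "y": 0.13, "z": 0, "wx": 0, "wy": 0, "wz": 0}, {"hand": 15, "x": 0.14, "y": 0.12, "z": 0, "wx": 0, "wy": 0, "wz": 0}, {"hand": 15, "x": 0.15, "y": 0.12, "z": 0, "wx": 0, "wy": 0, "wz": 0}]
```

View pics/s1.png

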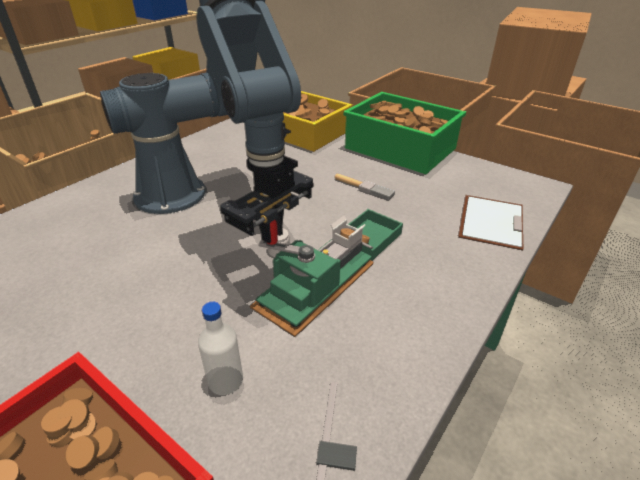

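The scene view shows a disc at the chute, around (367,240). I'll carry on turning.

Call:
{"method": "move_arm", "body": {
  "moves": [
    {"hand": 15,"x": 0.05,"y": 0.17,"z": 0,"wx": 0,"wy": 0,"wz": 0},
    {"hand": 15,"x": 0.08,"y": 0.17,"z": 0,"wx": 0,"wy": 0,"wz": 0},
    {"hand": 15,"x": 0.08,"y": 0.17,"z": 0,"wx": 0,"wy": 0,"wz": 0},
    {"hand": 15,"x": 0.1,"y": 0.15,"z": 0,"wx": 0,"wy": 0,"wz": 0},
    {"hand": 15,"x": 0.11,"y": 0.15,"z": 0,"wx": 0,"wy": 0,"wz": 0},
    {"hand": 15,"x": 0.11,"y": 0.15,"z": 0,"wx": 0,"wy": 0,"wz": 0},
    {"hand": 15,"x": 0.13,"y": 0.13,"z": 0,"wx": 0,"wy": 0,"wz": 0},
    {"hand": 15,"x": 0.13,"y": 0.13,"z": 0,"wx": 0,"wy": 0,"wz": 0},
    {"hand": 15,"x": 0.14,"y": 0.12,"z": 0,"wx": 0,"wy": 0,"wz": 0},
    {"hand": 15,"x": 0.15,"y": 0.12,"z": 0,"wx": 0,"wy": 0,"wz": 0}
  ]
}}

```text
time_s: 23.65
position: [0.5414, -0.1387, 0.1366]
tcp_rot: [[0.999, -0.034, 0.002], [-0.034, -0.999, 0.001], [0.002, -0.001, -1.0]]
force: [-1.0, -0.7, 5.8]
opening: 0.284
```

```bash
python3 step.py .6 10
```

```text
fit axis,r [ 0.58771 -0.07732  0.07708] max res 0.40745058000291046
t 23.65 th -0.614 cmd 5.664 rnat 0.0769 F on tool rad 1.1 tan -0.4 | 1.2 z 5.8 z 0.1366 cmd-meas (rad,tan) mm [ 0.34 -0.36] open 24.7
[{"hand": 15, "x": 0.15, "y": 0.1, "z": 0, "wx": 0, "wy": 0, "wz": 0}, {"hand": 15, "x": 0.16, "y": 0.09, "z": 0, "wx": 0, "wy": 0, "wz": 0}, {"hand": 15, "x": 0.17, "y": 0.09, "z": 0, "wx": 0, "wy": 0, "wz": 0}, {"hand": 15, "x": 0.17, "y": 0.07, "z": 0, "wx": 0, "wy": 0, "wz": 0}, {"hand": 15, "x": 0.17, "y": 0.06, "z": 0, "wx": 0, "wy": 0, "wz": 0}, {"hand": 15, "x": 0.18, "y": 0.05, "z": 0, "wx": 0, "wy": 0, "wz": 0}, {"hand": 15, "x": 0.18, "y": 0.05, "z": 0, "wx": 0, "wy": 0, "wz": 0}, {"hand": 15, "x": 0.18, "y": 0.03, "z": 0, "wx": 0, "wy": 0, "wz": 0}, {"hand": 15, "x": 0.19, "y": 0.02, "z": 0, "wx": 0, "wy": 0, "wz": 0}, {"hand": 15, "x": 0.18, "y": 0.01, "z": 0, "wx": 0, "wy": 0, "wz": 0}]
```

Call:
{"method": "move_arm", "body": {
  "moves": [
    {"hand": 15,"x": 0.15,"y": 0.1,"z": -0.01,"wx": 0,"wy": 0,"wz": 0},
    {"hand": 15,"x": 0.16,"y": 0.09,"z": 0,"wx": 0,"wy": 0,"wz": 0},
    {"hand": 15,"x": 0.17,"y": 0.09,"z": 0,"wx": 0,"wy": 0,"wz": 0},
    {"hand": 15,"x": 0.17,"y": 0.07,"z": 0,"wx": 0,"wy": 0,"wz": 0},
    {"hand": 15,"x": 0.17,"y": 0.06,"z": 0,"wx": 0,"wy": 0,"wz": 0},
    {"hand": 15,"x": 0.18,"y": 0.05,"z": 0,"wx": 0,"wy": 0,"wz": 0},
    {"hand": 15,"x": 0.18,"y": 0.05,"z": 0,"wx": 0,"wy": 0,"wz": 0},
    {"hand": 15,"x": 0.18,"y": 0.03,"z": 0,"wx": 0,"wy": 0,"wz": 0},
    {"hand": 15,"x": 0.19,"y": 0.02,"z": 0,"wx": 0,"wy": 0,"wz": 0},
    {"hand": 15,"x": 0.18,"y": 0.01,"z": 0,"wx": 0,"wy": 0,"wz": 0}
  ]
}}

```text
time_s: 24.65
position: [0.5836, -0.154, 0.1367]
tcp_rot: [[0.999, -0.034, 0.001], [-0.034, -0.999, 0.002], [0.001, -0.002, -1.0]]
force: [-0.5, -1.1, 6.2]
opening: 0.286
```

```bash
python3 step.py .8 14;python3 - <<'E'
from w import *
cap('top','t2')
im=cv2.imread('pics/t2.png')[160:270,190:450];cv2.imwrite('pics/c.png',cv2.resize(im,None,fx=3,fy=3))
E
```

```text
fit axis,r [ 0.58772 -0.07729  0.07707] max res 0.3987694619340676
t 24.65 th -0.021 cmd 6.264 rnat 0.0768 F on tool rad 1.1 tan -0.5 | 1.2 z 6.2 z 0.1367 cmd-meas (rad,tan) mm [0.44 0.11] open 24.8
[{"hand": 15, "x": 0.18, "y": -0.0, "z": 0, "wx": 0, "wy": 0, "wz": 0}, {"hand": 15, "x": 0.17, "y": -0.02, "z": 0, "wx": 0, "wy": 0, "wz": 0}, {"hand": 15, "x": 0.18, "y": -0.02, "z": 0, "wx": 0, "wy": 0, "wz": 0}, {"hand": 15, "x": 0.17, "y": -0.03, "z": 0, "wx": 0, "wy": 0, "wz": 0}, {"hand": 15, "x": 0.17, "y": -0.04, "z": 0, "wx": 0, "wy": 0, "wz": 0}, {"hand": 15, "x": 0.17, "y": -0.06, "z": 0, "wx": 0, "wy": 0, "wz": 0}, {"hand": 15, "x": 0.17, "y": -0.06, "z": 0, "wx": 0, "wy": 0, "wz": 0}, {"hand": 15, "x": 0.16, "y": -0.07, "z": 0, "wx": 0, "wy": 0, "wz": 0}, {"hand": 15, "x": 0.15, "y": -0.08, "z": 0, "wx": 0, "wy": 0, "wz": 0}, {"hand": 15, "x": 0.16, "y": -0.08, "z": 0, "wx": 0, "wy": 0, "wz": 0}, {"hand": 15, "x": 0.14, "y": -0.1, "z": 0, "wx": 0, "wy": 0, "wz": 0}, {"hand": 15, "x": 0.15, "y": -0.1, "z": 0, "wx": 0, "wy": 0, "wz": 0}, {"hand": 15, "x": 0.13, "y": -0.12, "z": 0, "wx": 0, "wy": 0, "wz": 0}, {"hand": 15, "x": 0.13, "y": -0.12, "z": 0, "wx": 0, "wy": 0, "wz": 0}]
```

View pics/c.png

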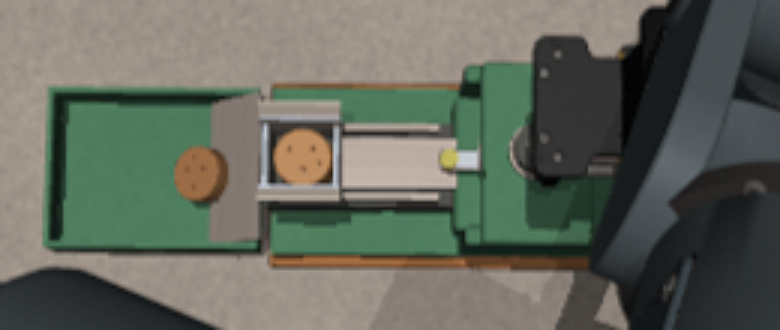

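Disc a has dropped to the chute foot, at about (200,173) in the crop, and the first turn is done. I'll start turn two.

Call:
{"method": "move_arm", "body": {
  "moves": [
    {"hand": 15,"x": 0.18,"y": 0,"z": -0.01,"wx": 0,"wy": 0,"wz": 0},
    {"hand": 15,"x": 0.17,"y": -0.02,"z": 0,"wx": 0,"wy": 0,"wz": 0},
    {"hand": 15,"x": 0.18,"y": -0.02,"z": 0,"wx": 0,"wy": 0,"wz": 0},
    {"hand": 15,"x": 0.17,"y": -0.03,"z": 0,"wx": 0,"wy": 0,"wz": 0},
    {"hand": 15,"x": 0.17,"y": -0.04,"z": 0,"wx": 0,"wy": 0,"wz": 0},
    {"hand": 15,"x": 0.17,"y": -0.06,"z": 0,"wx": 0,"wy": 0,"wz": 0},
    {"hand": 15,"x": 0.17,"y": -0.06,"z": 0,"wx": 0,"wy": 0,"wz": 0},
    {"hand": 15,"x": 0.16,"y": -0.07,"z": 0,"wx": 0,"wy": 0,"wz": 0},
    {"hand": 15,"x": 0.15,"y": -0.08,"z": 0,"wx": 0,"wy": 0,"wz": 0},
    {"hand": 15,"x": 0.16,"y": -0.08,"z": 0,"wx": 0,"wy": 0,"wz": 0},
    {"hand": 15,"x": 0.14,"y": -0.1,"z": 0,"wx": 0,"wy": 0,"wz": 0},
    {"hand": 15,"x": 0.15,"y": -0.1,"z": 0,"wx": 0,"wy": 0,"wz": 0},
    {"hand": 15,"x": 0.13,"y": -0.12,"z": 0,"wx": 0,"wy": 0,"wz": 0},
    {"hand": 15,"x": 0.13,"y": -0.12,"z": 0,"wx": 0,"wy": 0,"wz": 0}
  ]
}}

```text
time_s: 26.1
position: [0.6395, -0.1339, 0.1366]
tcp_rot: [[0.999, -0.033, -0.001], [-0.033, -0.999, 0.0], [-0.001, -0.0, -1.0]]
force: [-1.9, -2.0, 5.1]
opening: 0.284
```

```bash
python3 step.py .5 9
```

```text
fit axis,r [ 0.5877  -0.07727  0.07705] max res 0.425649190383362
t 26.10 th 0.771 cmd 7.064 rnat 0.0767 F on tool rad 0.1 tan -2.8 | 2.8 z 5.1 z 0.1366 cmd-meas (rad,tan) mm [0.31 0.56] open 24.7
[{"hand": 15, "x": 0.12, "y": -0.12, "z": 0, "wx": 0, "wy": 0, "wz": 0}, {"hand": 15, "x": 0.11, "y": -0.13, "z": 0, "wx": 0, "wy": 0, "wz": 0}, {"hand": 15, "x": 0.1, "y": -0.14, "z": 0, "wx": 0, "wy": 0, "wz": 0}, {"hand": 15, "x": 0.1, "y": -0.14, "z": 0, "wx": 0, "wy": 0, "wz": 0}, {"hand": 15, "x": 0.08, "y": -0.15, "z": 0, "wx": 0, "wy": 0, "wz": 0}, {"hand": 15, "x": 0.08, "y": -0.15, "z": 0, "wx": 0, "wy": 0, "wz": 0}, {"hand": 15, "x": 0.08, "y": -0.16, "z": 0, "wx": 0, "wy": 0, "wz": 0}, {"hand": 15, "x": 0.06, "y": -0.15, "z": 0, "wx": 0, "wy": 0, "wz": 0}, {"hand": 15, "x": 0.05, "y": -0.17, "z": 0, "wx": 0, "wy": 0, "wz": 0}]
```

Call:
{"method": "move_arm", "body": {
  "moves": [
    {"hand": 15,"x": 0.12,"y": -0.12,"z": 0,"wx": 0,"wy": 0,"wz": 0},
    {"hand": 15,"x": 0.11,"y": -0.13,"z": 0,"wx": 0,"wy": 0,"wz": 0},
    {"hand": 15,"x": 0.1,"y": -0.14,"z": 0,"wx": 0,"wy": 0,"wz": 0},
    {"hand": 15,"x": 0.1,"y": -0.14,"z": 0,"wx": 0,"wy": 0,"wz": 0},
    {"hand": 15,"x": 0.08,"y": -0.15,"z": 0,"wx": 0,"wy": 0,"wz": 0},
    {"hand": 15,"x": 0.08,"y": -0.15,"z": 0,"wx": 0,"wy": 0,"wz": 0},
    {"hand": 15,"x": 0.08,"y": -0.16,"z": 0,"wx": 0,"wy": 0,"wz": 0},
    {"hand": 15,"x": 0.06,"y": -0.15,"z": 0,"wx": 0,"wy": 0,"wz": 0},
    {"hand": 15,"x": 0.05,"y": -0.17,"z": 0,"wx": 0,"wy": 0,"wz": 0}
  ]
}}

```text
time_s: 27.0
position: [0.6603, -0.1021, 0.1365]
tcp_rot: [[0.999, -0.033, 0.0], [-0.033, -0.999, -0.001], [0.0, 0.001, -1.0]]
force: [-0.4, -5.1, 2.5]
opening: 0.281
```

```bash
python3 step.py .5 10
```

```text
fit axis,r [ 0.58768 -0.07727  0.07704] max res 0.4434702688744796
t 27.00 th 1.268 cmd 7.564 rnat 0.0769 F on tool rad 1.3 tan -5.0 | 5.2 z 2.5 z 0.1365 cmd-meas (rad,tan) mm [0.24 0.59] open 24.4
[{"hand": 15, "x": 0.04, "y": -0.15, "z": 0, "wx": 0, "wy": 0, "wz": 0}, {"hand": 15, "x": 0.03, "y": -0.15, "z": 0, "wx": 0, "wy": 0, "wz": 0}, {"hand": 15, "x": 0.03, "y": -0.15, "z": 0, "wx": 0, "wy": 0, "wz": 0}, {"hand": 15, "x": 0.02, "y": -0.15, "z": 0, "wx": 0, "wy": 0, "wz": 0}, {"hand": 15, "x": 0.01, "y": -0.16, "z": 0, "wx": 0, "wy": 0, "wz": 0}, {"hand": 15, "x": -0.0, "y": -0.15, "z": 0, "wx": 0, "wy": 0, "wz": 0}, {"hand": 15, "x": -0.01, "y": -0.15, "z": 0, "wx": 0, "wy": 0, "wz": 0}, {"hand": 15, "x": -0.01, "y": -0.16, "z": 0, "wx": 0, "wy": 0, "wz": 0}, {"hand": 15, "x": -0.02, "y": -0.15, "z": 0, "wx": 0, "wy": 0, "wz": 0}, {"hand": 15, "x": -0.03, "y": -0.15, "z": 0, "wx": 0, "wy": 0, "wz": 0}]
```

Call:
{"method": "move_arm", "body": {
  "moves": [
    {"hand": 15,"x": 0.04,"y": -0.15,"z": 0,"wx": 0,"wy": 0,"wz": 0},
    {"hand": 15,"x": 0.03,"y": -0.15,"z": 0,"wx": 0,"wy": 0,"wz": 0},
    {"hand": 15,"x": 0.03,"y": -0.15,"z": 0,"wx": 0,"wy": 0,"wz": 0},
    {"hand": 15,"x": 0.02,"y": -0.15,"z": 0,"wx": 0,"wy": 0,"wz": 0},
    {"hand": 15,"x": 0.01,"y": -0.16,"z": 0,"wx": 0,"wy": 0,"wz": 0},
    {"hand": 15,"x": 0,"y": -0.15,"z": 0,"wx": 0,"wy": 0,"wz": 0},
    {"hand": 15,"x": -0.01,"y": -0.15,"z": 0,"wx": 0,"wy": 0,"wz": 0},
    {"hand": 15,"x": -0.01,"y": -0.16,"z": 0,"wx": 0,"wy": 0,"wz": 0},
    {"hand": 15,"x": -0.02,"y": -0.15,"z": 0,"wx": 0,"wy": 0,"wz": 0},
    {"hand": 15,"x": -0.03,"y": -0.15,"z": 0,"wx": 0,"wy": 0,"wz": 0}
  ]
}}

```text
time_s: 28.0
position: [0.6638, -0.0657, 0.1364]
tcp_rot: [[0.999, -0.033, 0.002], [-0.033, -0.999, -0.004], [0.002, 0.004, -1.0]]
force: [0.2, -8.0, 0.3]
opening: 0.285
```

```bash
python3 step.py .5 10
```

```text
fit axis,r [ 0.58766 -0.07727  0.07704] max res 0.44994844914930665
t 28.00 th 1.746 cmd 8.064 rnat 0.0769 F on tool rad -1.0 tan -8.0 | 8.0 z 0.3 z 0.1364 cmd-meas (rad,tan) mm [-0.01  1.97] open 24.8
[{"hand": 15, "x": -0.04, "y": -0.15, "z": 0, "wx": 0, "wy": 0, "wz": 0}, {"hand": 15, "x": -0.04, "y": -0.15, "z": 0, "wx": 0, "wy": 0, "wz": 0}, {"hand": 15, "x": -0.05, "y": -0.14, "z": 0, "wx": 0, "wy": 0, "wz": 0}, {"hand": 15, "x": -0.06, "y": -0.15, "z": 0, "wx": 0, "wy": 0, "wz": 0}, {"hand": 15, "x": -0.06, "y": -0.14, "z": 0, "wx": 0, "wy": 0, "wz": 0}, {"hand": 15, "x": -0.07, "y": -0.13, "z": 0, "wx": 0, "wy": 0, "wz": 0}, {"hand": 15, "x": -0.08, "y": -0.14, "z": 0, "wx": 0, "wy": 0, "wz": 0}, {"hand": 15, "x": -0.09, "y": -0.12, "z": 0, "wx": 0, "wy": 0, "wz": 0}, {"hand": 15, "x": -0.09, "y": -0.13, "z": 0, "wx": 0, "wy": 0, "wz": 0}, {"hand": 15, "x": -0.1, "y": -0.12, "z": 0, "wx": 0, "wy": 0, "wz": 0}]
```

Call:
{"method": "move_arm", "body": {
  "moves": [
    {"hand": 15,"x": -0.04,"y": -0.15,"z": 0,"wx": 0,"wy": 0,"wz": 0},
    {"hand": 15,"x": -0.04,"y": -0.15,"z": 0,"wx": 0,"wy": 0,"wz": 0},
    {"hand": 15,"x": -0.05,"y": -0.14,"z": 0,"wx": 0,"wy": 0,"wz": 0},
    {"hand": 15,"x": -0.06,"y": -0.15,"z": 0,"wx": 0,"wy": 0,"wz": 0},
    {"hand": 15,"x": -0.06,"y": -0.14,"z": 0,"wx": 0,"wy": 0,"wz": 0},
    {"hand": 15,"x": -0.07,"y": -0.13,"z": 0,"wx": 0,"wy": 0,"wz": 0},
    {"hand": 15,"x": -0.08,"y": -0.14,"z": 0,"wx": 0,"wy": 0,"wz": 0},
    {"hand": 15,"x": -0.09,"y": -0.12,"z": 0,"wx": 0,"wy": 0,"wz": 0},
    {"hand": 15,"x": -0.09,"y": -0.13,"z": 0,"wx": 0,"wy": 0,"wz": 0},
    {"hand": 15,"x": -0.1,"y": -0.12,"z": 0,"wx": 0,"wy": 0,"wz": 0}
  ]
}}

```text
time_s: 29.0
position: [0.6497, -0.0316, 0.1363]
tcp_rot: [[0.999, -0.033, 0.006], [-0.033, -0.999, -0.005], [0.006, 0.004, -1.0]]
force: [3.9, -9.8, -2.5]
opening: 0.282
```

```bash
python3 step.py .5 10
```

```text
fit axis,r [ 0.58765 -0.07729  0.07703] max res 0.44890329414414015
t 29.00 th 2.228 cmd 8.564 rnat 0.0768 F on tool rad -2.6 tan -10.2 | 10.6 z -2.5 z 0.1363 cmd-meas (rad,tan) mm [-0.14  3.34] open 24.5
[{"hand": 15, "x": -0.1, "y": -0.11, "z": 0, "wx": 0, "wy": 0, "wz": 0}, {"hand": 15, "x": -0.11, "y": -0.11, "z": 0, "wx": 0, "wy": 0, "wz": 0}, {"hand": 15, "x": -0.11, "y": -0.1, "z": 0, "wx": 0, "wy": 0, "wz": 0}, {"hand": 15, "x": -0.12, "y": -0.1, "z": 0, "wx": 0, "wy": 0, "wz": 0}, {"hand": 15, "x": -0.13, "y": -0.09, "z": 0, "wx": 0, "wy": 0, "wz": 0}, {"hand": 15, "x": -0.12, "y": -0.09, "z": 0, "wx": 0, "wy": 0, "wz": 0}, {"hand": 15, "x": -0.14, "y": -0.08, "z": 0, "wx": 0, "wy": 0, "wz": 0}, {"hand": 15, "x": -0.13, "y": -0.07, "z": 0, "wx": 0, "wy": 0, "wz": 0}, {"hand": 15, "x": -0.14, "y": -0.06, "z": 0, "wx": 0, "wy": 0, "wz": 0}, {"hand": 15, "x": -0.15, "y": -0.06, "z": 0, "wx": 0, "wy": 0, "wz": 0}]
```

Call:
{"method": "move_arm", "body": {
  "moves": [
    {"hand": 15,"x": -0.1,"y": -0.11,"z": 0,"wx": 0,"wy": 0,"wz": 0},
    {"hand": 15,"x": -0.11,"y": -0.11,"z": 0,"wx": 0,"wy": 0,"wz": 0},
    {"hand": 15,"x": -0.11,"y": -0.1,"z": 0,"wx": 0,"wy": 0,"wz": 0},
    {"hand": 15,"x": -0.12,"y": -0.1,"z": 0,"wx": 0,"wy": 0,"wz": 0},
    {"hand": 15,"x": -0.13,"y": -0.09,"z": 0,"wx": 0,"wy": 0,"wz": 0},
    {"hand": 15,"x": -0.12,"y": -0.09,"z": 0,"wx": 0,"wy": 0,"wz": 0},
    {"hand": 15,"x": -0.14,"y": -0.08,"z": 0,"wx": 0,"wy": 0,"wz": 0},
    {"hand": 15,"x": -0.13,"y": -0.07,"z": 0,"wx": 0,"wy": 0,"wz": 0},
    {"hand": 15,"x": -0.14,"y": -0.06,"z": 0,"wx": 0,"wy": 0,"wz": 0},
    {"hand": 15,"x": -0.15,"y": -0.06,"z": 0,"wx": 0,"wy": 0,"wz": 0}
  ]
}}

```text
time_s: 30.0
position: [0.6197, -0.0072, 0.1361]
tcp_rot: [[0.999, -0.034, 0.007], [-0.034, -0.999, -0.002], [0.007, 0.001, -1.0]]
force: [5.8, -5.8, -4.3]
opening: 0.286
```

```bash
python3 step.py .5 10
```

```text
fit axis,r [ 0.58765 -0.07731  0.07702] max res 0.4424192948543487
t 30.00 th 2.737 cmd 9.064 rnat 0.0768 F on tool rad -2.8 tan -7.7 | 8.1 z -4.3 z 0.1361 cmd-meas (rad,tan) mm [-0.17  2.84] open 24.8
[{"hand": 15, "x": -0.14, "y": -0.05, "z": 0, "wx": 0, "wy": 0, "wz": 0}, {"hand": 15, "x": -0.15, "y": -0.04, "z": 0, "wx": 0, "wy": 0, "wz": 0}, {"hand": 15, "x": -0.15, "y": -0.04, "z": 0, "wx": 0, "wy": 0, "wz": 0}, {"hand": 15, "x": -0.15, "y": -0.03, "z": 0, "wx": 0, "wy": 0, "wz": 0}, {"hand": 15, "x": -0.15, "y": -0.02, "z": 0, "wx": 0, "wy": 0, "wz": 0}, {"hand": 15, "x": -0.16, "y": -0.01, "z": 0, "wx": 0, "wy": 0, "wz": 0}, {"hand": 15, "x": -0.15, "y": -0.01, "z": 0, "wx": 0, "wy": 0, "wz": 0}, {"hand": 15, "x": -0.15, "y": 0.0, "z": 0, "wx": 0, "wy": 0, "wz": 0}, {"hand": 15, "x": -0.16, "y": 0.01, "z": 0, "wx": 0, "wy": 0, "wz": 0}, {"hand": 15, "x": -0.15, "y": 0.02, "z": 0, "wx": 0, "wy": 0, "wz": 0}]
```

Call:
{"method": "move_arm", "body": {
  "moves": [
    {"hand": 15,"x": -0.14,"y": -0.05,"z": 0.01,"wx": 0,"wy": 0,"wz": 0},
    {"hand": 15,"x": -0.15,"y": -0.04,"z": 0,"wx": 0,"wy": 0,"wz": 0},
    {"hand": 15,"x": -0.15,"y": -0.04,"z": 0,"wx": 0,"wy": 0,"wz": 0},
    {"hand": 15,"x": -0.15,"y": -0.03,"z": 0,"wx": 0,"wy": 0,"wz": 0},
    {"hand": 15,"x": -0.15,"y": -0.02,"z": 0,"wx": 0,"wy": 0,"wz": 0},
    {"hand": 15,"x": -0.16,"y": -0.01,"z": 0,"wx": 0,"wy": 0,"wz": 0},
    {"hand": 15,"x": -0.15,"y": -0.01,"z": 0,"wx": 0,"wy": 0,"wz": 0},
    {"hand": 15,"x": -0.15,"y": 0,"z": 0,"wx": 0,"wy": 0,"wz": 0},
    {"hand": 15,"x": -0.16,"y": 0.01,"z": 0,"wx": 0,"wy": 0,"wz": 0},
    {"hand": 15,"x": -0.15,"y": 0.02,"z": 0,"wx": 0,"wy": 0,"wz": 0}
  ]
}}

```text
time_s: 31.0
position: [0.5771, -0.0007, 0.1359]
tcp_rot: [[0.999, -0.033, -0.003], [-0.033, -0.999, 0.001], [-0.003, -0.0, -1.0]]
force: [-0.5, -3.0, -2.1]
opening: 0.282
```

```bash
python3 step.py .5 10
```

```text
fit axis,r [ 0.58764 -0.0773   0.07702] max res 0.4460422515002866
t 31.00 th -2.971 cmd 9.564 rnat 0.0771 F on tool rad -2.9 tan 0.9 | 3.1 z -2.1 z 0.1359 cmd-meas (rad,tan) mm [-0.34 -2.36] open 24.5
[{"hand": 15, "x": -0.15, "y": 0.03, "z": 0, "wx": 0, "wy": 0, "wz": 0}, {"hand": 15, "x": -0.15, "y": 0.03, "z": 0, "wx": 0, "wy": 0, "wz": 0}, {"hand": 15, "x": -0.15, "y": 0.04, "z": 0, "wx": 0, "wy": 0, "wz": 0}, {"hand": 15, "x": -0.15, "y": 0.05, "z": 0, "wx": 0, "wy": 0, "wz": 0}, {"hand": 15, "x": -0.14, "y": 0.05, "z": 0, "wx": 0, "wy": 0, "wz": 0}, {"hand": 15, "x": -0.14, "y": 0.06, "z": 0, "wx": 0, "wy": 0, "wz": 0}, {"hand": 15, "x": -0.14, "y": 0.07, "z": 0, "wx": 0, "wy": 0, "wz": 0}, {"hand": 15, "x": -0.14, "y": 0.08, "z": 0, "wx": 0, "wy": 0, "wz": 0}, {"hand": 15, "x": -0.13, "y": 0.08, "z": 0, "wx": 0, "wy": 0, "wz": 0}, {"hand": 15, "x": -0.12, "y": 0.09, "z": 0, "wx": 0, "wy": 0, "wz": 0}]
```

Call:
{"method": "move_arm", "body": {
  "moves": [
    {"hand": 15,"x": -0.15,"y": 0.03,"z": 0,"wx": 0,"wy": 0,"wz": 0},
    {"hand": 15,"x": -0.15,"y": 0.03,"z": 0,"wx": 0,"wy": 0,"wz": 0},
    {"hand": 15,"x": -0.15,"y": 0.04,"z": 0,"wx": 0,"wy": 0,"wz": 0},
    {"hand": 15,"x": -0.15,"y": 0.05,"z": 0,"wx": 0,"wy": 0,"wz": 0},
    {"hand": 15,"x": -0.14,"y": 0.05,"z": 0,"wx": 0,"wy": 0,"wz": 0},
    {"hand": 15,"x": -0.14,"y": 0.06,"z": 0,"wx": 0,"wy": 0,"wz": 0},
    {"hand": 15,"x": -0.14,"y": 0.07,"z": 0,"wx": 0,"wy": 0,"wz": 0},
    {"hand": 15,"x": -0.14,"y": 0.08,"z": 0,"wx": 0,"wy": 0,"wz": 0},
    {"hand": 15,"x": -0.13,"y": 0.08,"z": 0,"wx": 0,"wy": 0,"wz": 0},
    {"hand": 15,"x": -0.12,"y": 0.09,"z": 0,"wx": 0,"wy": 0,"wz": 0}
  ]
}}

```text
time_s: 32.0
position: [0.5418, -0.0152, 0.1361]
tcp_rot: [[0.999, -0.032, -0.003], [-0.032, -0.999, -0.001], [-0.003, 0.001, -1.0]]
force: [-3.4, -5.2, -2.5]
opening: 0.283
```

```bash
python3 step.py .5 10
```

```text
fit axis,r [ 0.58764 -0.0773   0.07703] max res 0.44682871117454614
t 32.00 th -2.466 cmd 10.064 rnat 0.0771 F on tool rad -2.1 tan 5.8 | 6.2 z -2.5 z 0.1361 cmd-meas (rad,tan) mm [-0.3  -2.32] open 24.6
[{"hand": 15, "x": -0.12, "y": 0.1, "z": 0, "wx": 0, "wy": 0, "wz": 0}, {"hand": 15, "x": -0.12, "y": 0.1, "z": 0, "wx": 0, "wy": 0, "wz": 0}, {"hand": 15, "x": -0.11, "y": 0.1, "z": 0, "wx": 0, "wy": 0, "wz": 0}, {"hand": 15, "x": -0.11, "y": 0.11, "z": 0, "wx": 0, "wy": 0, "wz": 0}, {"hand": 15, "x": -0.1, "y": 0.12, "z": 0, "wx": 0, "wy": 0, "wz": 0}, {"hand": 15, "x": -0.09, "y": 0.12, "z": 0, "wx": 0, "wy": 0, "wz": 0}, {"hand": 15, "x": -0.09, "y": 0.13, "z": 0, "wx": 0, "wy": 0, "wz": 0}, {"hand": 15, "x": -0.08, "y": 0.13, "z": 0, "wx": 0, "wy": 0, "wz": 0}, {"hand": 15, "x": -0.07, "y": 0.14, "z": 0, "wx": 0, "wy": 0, "wz": 0}, {"hand": 15, "x": -0.07, "y": 0.13, "z": 0, "wx": 0, "wy": 0, "wz": 0}]
```

Call:
{"method": "move_arm", "body": {
  "moves": [
    {"hand": 15,"x": -0.12,"y": 0.1,"z": 0,"wx": 0,"wy": 0,"wz": 0},
    {"hand": 15,"x": -0.12,"y": 0.1,"z": 0,"wx": 0,"wy": 0,"wz": 0},
    {"hand": 15,"x": -0.11,"y": 0.1,"z": 0,"wx": 0,"wy": 0,"wz": 0},
    {"hand": 15,"x": -0.11,"y": 0.11,"z": 0,"wx": 0,"wy": 0,"wz": 0},
    {"hand": 15,"x": -0.1,"y": 0.12,"z": 0,"wx": 0,"wy": 0,"wz": 0},
    {"hand": 15,"x": -0.09,"y": 0.12,"z": 0,"wx": 0,"wy": 0,"wz": 0},
    {"hand": 15,"x": -0.09,"y": 0.13,"z": 0,"wx": 0,"wy": 0,"wz": 0},
    {"hand": 15,"x": -0.08,"y": 0.13,"z": 0,"wx": 0,"wy": 0,"wz": 0},
    {"hand": 15,"x": -0.07,"y": 0.14,"z": 0,"wx": 0,"wy": 0,"wz": 0},
    {"hand": 15,"x": -0.07,"y": 0.13,"z": 0,"wx": 0,"wy": 0,"wz": 0}
  ]
}}

```text
time_s: 33.0
position: [0.5184, -0.0444, 0.1364]
tcp_rot: [[0.999, -0.032, 0.001], [-0.032, -0.999, -0.002], [0.001, 0.002, -1.0]]
force: [-2.5, -6.6, -3.6]
opening: 0.283
```

```bash
python3 step.py .5 10
```

```text
fit axis,r [ 0.58768 -0.0773   0.077  ] max res 0.4609374310501485
t 33.00 th -1.974 cmd 10.564 rnat 0.0766 F on tool rad -0.5 tan 7.0 | 7.0 z -3.6 z 0.1364 cmd-meas (rad,tan) mm [ 0.37 -1.74] open 24.6
[{"hand": 15, "x": -0.06, "y": 0.15, "z": 0, "wx": 0, "wy": 0, "wz": 0}, {"hand": 15, "x": -0.06, "y": 0.14, "z": 0, "wx": 0, "wy": 0, "wz": 0}, {"hand": 15, "x": -0.04, "y": 0.15, "z": 0, "wx": 0, "wy": 0, "wz": 0}, {"hand": 15, "x": -0.04, "y": 0.15, "z": 0, "wx": 0, "wy": 0, "wz": 0}, {"hand": 15, "x": -0.03, "y": 0.15, "z": 0, "wx": 0, "wy": 0, "wz": 0}, {"hand": 15, "x": -0.03, "y": 0.15, "z": 0, "wx": 0, "wy": 0, "wz": 0}, {"hand": 15, "x": -0.01, "y": 0.15, "z": 0, "wx": 0, "wy": 0, "wz": 0}, {"hand": 15, "x": -0.01, "y": 0.16, "z": 0, "wx": 0, "wy": 0, "wz": 0}, {"hand": 15, "x": -0.0, "y": 0.15, "z": 0, "wx": 0, "wy": 0, "wz": 0}, {"hand": 15, "x": 0.01, "y": 0.15, "z": 0, "wx": 0, "wy": 0, "wz": 0}]
```

Call:
{"method": "move_arm", "body": {
  "moves": [
    {"hand": 15,"x": -0.06,"y": 0.15,"z": 0,"wx": 0,"wy": 0,"wz": 0},
    {"hand": 15,"x": -0.06,"y": 0.14,"z": 0,"wx": 0,"wy": 0,"wz": 0},
    {"hand": 15,"x": -0.04,"y": 0.15,"z": 0,"wx": 0,"wy": 0,"wz": 0},
    {"hand": 15,"x": -0.04,"y": 0.15,"z": 0,"wx": 0,"wy": 0,"wz": 0},
    {"hand": 15,"x": -0.03,"y": 0.15,"z": 0,"wx": 0,"wy": 0,"wz": 0},
    {"hand": 15,"x": -0.03,"y": 0.15,"z": 0,"wx": 0,"wy": 0,"wz": 0},
    {"hand": 15,"x": -0.01,"y": 0.15,"z": 0,"wx": 0,"wy": 0,"wz": 0},
    {"hand": 15,"x": -0.01,"y": 0.16,"z": 0,"wx": 0,"wy": 0,"wz": 0},
    {"hand": 15,"x": 0,"y": 0.15,"z": 0,"wx": 0,"wy": 0,"wz": 0},
    {"hand": 15,"x": 0.01,"y": 0.15,"z": 0,"wx": 0,"wy": 0,"wz": 0}
  ]
}}

```text
time_s: 34.0
position: [0.5115, -0.081, 0.1367]
tcp_rot: [[0.999, -0.033, 0.003], [-0.033, -0.999, -0.001], [0.003, 0.001, -1.0]]
force: [-0.1, -4.4, -3.5]
opening: 0.279
```

```bash
python3 step.py .6 11
```

```text
fit axis,r [ 0.58775 -0.07729  0.07696] max res 0.5605246631670835
t 34.00 th -1.484 cmd 11.064 rnat 0.0763 F on tool rad 0.4 tan 4.4 | 4.4 z -3.5 z 0.1367 cmd-meas (rad,tan) mm [ 0.55 -1.1 ] open 24.3
[{"hand": 15, "x": 0.02, "y": 0.17, "z": 0, "wx": 0, "wy": 0, "wz": 0}, {"hand": 15, "x": 0.02, "y": 0.17, "z": 0, "wx": 0, "wy": 0, "wz": 0}, {"hand": 15, "x": 0.03, "y": 0.16, "z": 0, "wx": 0, "wy": 0, "wz": 0}, {"hand": 15, "x": 0.05, "y": 0.16, "z": 0, "wx": 0, "wy": 0, "wz": 0}, {"hand": 15, "x": 0.05, "y": 0.16, "z": 0, "wx": 0, "wy": 0, "wz": 0}, {"hand": 15, "x": 0.06, "y": 0.16, "z": 0, "wx": 0, "wy": 0, "wz": 0}, {"hand": 15, "x": 0.07, "y": 0.15, "z": 0, "wx": 0, "wy": 0, "wz": 0}, {"hand": 15, "x": 0.08, "y": 0.15, "z": 0, "wx": 0, "wy": 0, "wz": 0}, {"hand": 15, "x": 0.08, "y": 0.15, "z": 0, "wx": 0, "wy": 0, "wz": 0}, {"hand": 15, "x": 0.09, "y": 0.14, "z": 0, "wx": 0, "wy": 0, "wz": 0}, {"hand": 15, "x": 0.1, "y": 0.13, "z": 0, "wx": 0, "wy": 0, "wz": 0}]
```

Call:
{"method": "move_arm", "body": {
  "moves": [
    {"hand": 15,"x": 0.02,"y": 0.17,"z": 0,"wx": 0,"wy": 0,"wz": 0},
    {"hand": 15,"x": 0.02,"y": 0.17,"z": 0,"wx": 0,"wy": 0,"wz": 0},
    {"hand": 15,"x": 0.03,"y": 0.16,"z": 0,"wx": 0,"wy": 0,"wz": 0},
    {"hand": 15,"x": 0.05,"y": 0.16,"z": 0,"wx": 0,"wy": 0,"wz": 0},
    {"hand": 15,"x": 0.05,"y": 0.16,"z": 0,"wx": 0,"wy": 0,"wz": 0},
    {"hand": 15,"x": 0.06,"y": 0.16,"z": 0,"wx": 0,"wy": 0,"wz": 0},
    {"hand": 15,"x": 0.07,"y": 0.15,"z": 0,"wx": 0,"wy": 0,"wz": 0},
    {"hand": 15,"x": 0.08,"y": 0.15,"z": 0,"wx": 0,"wy": 0,"wz": 0},
    {"hand": 15,"x": 0.08,"y": 0.15,"z": 0,"wx": 0,"wy": 0,"wz": 0},
    {"hand": 15,"x": 0.09,"y": 0.14,"z": 0,"wx": 0,"wy": 0,"wz": 0},
    {"hand": 15,"x": 0.1,"y": 0.13,"z": 0,"wx": 0,"wy": 0,"wz": 0}
  ]
}}

```text
time_s: 35.1
position: [0.5254, -0.1231, 0.1364]
tcp_rot: [[0.999, -0.034, 0.0], [-0.034, -0.999, 0.001], [0.0, -0.001, -1.0]]
force: [3.0, 1.2, 1.1]
opening: 0.286
```

```bash
python3 step.py .9 15
```

```text
fit axis,r [ 0.58774 -0.0773   0.07697] max res 0.5771595417192188
t 35.10 th -0.904 cmd 11.664 rnat 0.0771 F on tool rad -3.2 tan 0.8 | 3.3 z 1.1 z 0.1364 cmd-meas (rad,tan) mm [-0.32  0.11] open 24.8
[{"hand": 15, "x": 0.12, "y": 0.14, "z": 0, "wx": 0, "wy": 0, "wz": 0}, {"hand": 15, "x": 0.13, "y": 0.14, "z": 0, "wx": 0, "wy": 0, "wz": 0}, {"hand": 15, "x": 0.13, "y": 0.12, "z": 0, "wx": 0, "wy": 0, "wz": 0}, {"hand": 15, "x": 0.15, "y": 0.12, "z": 0, "wx": 0, "wy": 0, "wz": 0}, {"hand": 15, "x": 0.15, "y": 0.11, "z": 0, "wx": 0, "wy": 0, "wz": 0}, {"hand": 15, "x": 0.15, "y": 0.1, "z": 0, "wx": 0, "wy": 0, "wz": 0}, {"hand": 15, "x": 0.16, "y": 0.09, "z": 0, "wx": 0, "wy": 0, "wz": 0}, {"hand": 15, "x": 0.17, "y": 0.08, "z": 0, "wx": 0, "wy": 0, "wz": 0}, {"hand": 15, "x": 0.17, "y": 0.07, "z": 0, "wx": 0, "wy": 0, "wz": 0}, {"hand": 15, "x": 0.17, "y": 0.06, "z": 0, "wx": 0, "wy": 0, "wz": 0}, {"hand": 15, "x": 0.18, "y": 0.05, "z": 0, "wx": 0, "wy": 0, "wz": 0}, {"hand": 15, "x": 0.18, "y": 0.04, "z": 0, "wx": 0, "wy": 0, "wz": 0}, {"hand": 15, "x": 0.18, "y": 0.03, "z": 0, "wx": 0, "wy": 0, "wz": 0}, {"hand": 15, "x": 0.19, "y": 0.02, "z": 0, "wx": 0, "wy": 0, "wz": 0}, {"hand": 15, "x": 0.18, "y": 0.0, "z": 0, "wx": 0, "wy": 0, "wz": 0}]
```

Call:
{"method": "move_arm", "body": {
  "moves": [
    {"hand": 15,"x": 0.13,"y": 0.14,"z": 0,"wx": 0,"wy": 0,"wz": 0},
    {"hand": 15,"x": 0.13,"y": 0.13,"z": 0,"wx": 0,"wy": 0,"wz": 0},
    {"hand": 15,"x": 0.13,"y": 0.12,"z": 0,"wx": 0,"wy": 0,"wz": 0},
    {"hand": 15,"x": 0.15,"y": 0.12,"z": 0,"wx": 0,"wy": 0,"wz": 0},
    {"hand": 15,"x": 0.15,"y": 0.11,"z": 0,"wx": 0,"wy": 0,"wz": 0},
    {"hand": 15,"x": 0.15,"y": 0.1,"z": 0,"wx": 0,"wy": 0,"wz": 0},
    {"hand": 15,"x": 0.16,"y": 0.09,"z": 0,"wx": 0,"wy": 0,"wz": 0},
    {"hand": 15,"x": 0.17,"y": 0.08,"z": 0,"wx": 0,"wy": 0,"wz": 0},
    {"hand": 15,"x": 0.17,"y": 0.07,"z": 0,"wx": 0,"wy": 0,"wz": 0},
    {"hand": 15,"x": 0.17,"y": 0.06,"z": 0,"wx": 0,"wy": 0,"wz": 0},
    {"hand": 15,"x": 0.18,"y": 0.05,"z": 0,"wx": 0,"wy": 0,"wz": 0},
    {"hand": 15,"x": 0.18,"y": 0.04,"z": 0,"wx": 0,"wy": 0,"wz": 0},
    {"hand": 15,"x": 0.18,"y": 0.03,"z": 0,"wx": 0,"wy": 0,"wz": 0},
    {"hand": 15,"x": 0.18,"y": 0.02,"z": 0,"wx": 0,"wy": 0,"wz": 0},
    {"hand": 15,"x": 0.18,"y": 0,"z": 0,"wx": 0,"wy": 0,"wz": 0}
  ]
}}

```text
time_s: 36.6
position: [0.5834, -0.154, 0.1366]
tcp_rot: [[0.999, -0.033, -0.003], [-0.033, -0.999, 0.001], [-0.003, -0.001, -1.0]]
force: [-1.4, 0.0, 7.0]
opening: 0.279
```

```bash
python3 step.py .8 14;python3 - <<'E'
from w import *
cap('top','t3')
im=cv2.imread('pics/t3.png')[160:270,190:450];cv2.imwrite('pics/c2.png',cv2.resize(im,None,fx=3,fy=3))
E
```

```text
fit axis,r [ 0.58774 -0.07728  0.07696] max res 0.567344432154282
t 36.60 th -0.026 cmd 12.564 rnat 0.0768 F on tool rad 0.1 tan -1.4 | 1.4 z 7.0 z 0.1366 cmd-meas (rad,tan) mm [0.12 1.62] open 24.3
[{"hand": 15, "x": 0.18, "y": -0.0, "z": 0, "wx": 0, "wy": 0, "wz": 0}, {"hand": 15, "x": 0.17, "y": -0.02, "z": 0, "wx": 0, "wy": 0, "wz": 0}, {"hand": 15, "x": 0.18, "y": -0.02, "z": 0, "wx": 0, "wy": 0, "wz": 0}, {"hand": 15, "x": 0.17, "y": -0.04, "z": 0, "wx": 0, "wy": 0, "wz": 0}, {"hand": 15, "x": 0.17, "y": -0.04, "z": 0, "wx": 0, "wy": 0, "wz": 0}, {"hand": 15, "x": 0.17, "y": -0.06, "z": 0, "wx": 0, "wy": 0, "wz": 0}, {"hand": 15, "x": 0.16, "y": -0.06, "z": 0, "wx": 0, "wy": 0, "wz": 0}, {"hand": 15, "x": 0.16, "y": -0.07, "z": 0, "wx": 0, "wy": 0, "wz": 0}, {"hand": 15, "x": 0.16, "y": -0.08, "z": 0, "wx": 0, "wy": 0, "wz": 0}, {"hand": 15, "x": 0.15, "y": -0.09, "z": 0, "wx": 0, "wy": 0, "wz": 0}, {"hand": 15, "x": 0.14, "y": -0.1, "z": 0, "wx": 0, "wy": 0, "wz": 0}, {"hand": 15, "x": 0.14, "y": -0.11, "z": 0, "wx": 0, "wy": 0, "wz": 0}, {"hand": 15, "x": 0.14, "y": -0.12, "z": 0, "wx": 0, "wy": 0, "wz": 0}, {"hand": 15, "x": 0.12, "y": -0.12, "z": 0, "wx": 0, "wy": 0, "wz": 0}]
```

View pics/c2.png

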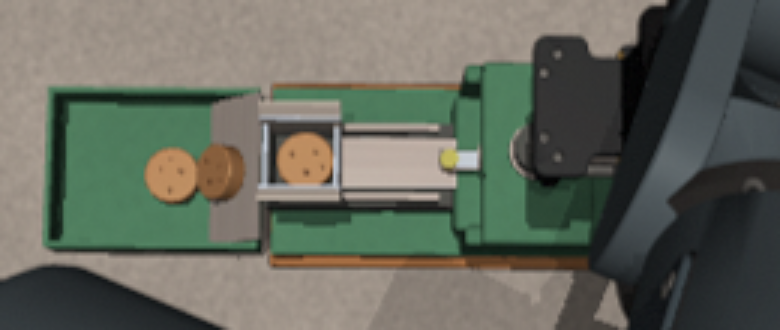

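Two discs have gone into the tray, one lying on the floor at (172,175) and one leaning on the chute at (220,172). I'll start turn three.

Call:
{"method": "move_arm", "body": {
  "moves": [
    {"hand": 15,"x": 0.18,"y": 0,"z": -0.01,"wx": 0,"wy": 0,"wz": 0},
    {"hand": 15,"x": 0.17,"y": -0.02,"z": -0.01,"wx": 0,"wy": 0,"wz": 0},
    {"hand": 15,"x": 0.18,"y": -0.02,"z": 0,"wx": 0,"wy": 0,"wz": 0},
    {"hand": 15,"x": 0.17,"y": -0.04,"z": 0,"wx": 0,"wy": 0,"wz": 0},
    {"hand": 15,"x": 0.17,"y": -0.04,"z": 0,"wx": 0,"wy": 0,"wz": 0},
    {"hand": 15,"x": 0.17,"y": -0.06,"z": 0,"wx": 0,"wy": 0,"wz": 0},
    {"hand": 15,"x": 0.16,"y": -0.06,"z": 0,"wx": 0,"wy": 0,"wz": 0},
    {"hand": 15,"x": 0.16,"y": -0.07,"z": 0,"wx": 0,"wy": 0,"wz": 0},
    {"hand": 15,"x": 0.16,"y": -0.08,"z": 0,"wx": 0,"wy": 0,"wz": 0},
    {"hand": 15,"x": 0.15,"y": -0.09,"z": 0,"wx": 0,"wy": 0,"wz": 0},
    {"hand": 15,"x": 0.14,"y": -0.1,"z": 0,"wx": 0,"wy": 0,"wz": 0},
    {"hand": 15,"x": 0.14,"y": -0.11,"z": 0,"wx": 0,"wy": 0,"wz": 0},
    {"hand": 15,"x": 0.14,"y": -0.12,"z": 0,"wx": 0,"wy": 0,"wz": 0},
    {"hand": 15,"x": 0.12,"y": -0.12,"z": 0,"wx": 0,"wy": 0,"wz": 0}
  ]
}}

```text
time_s: 38.05
position: [0.6392, -0.1336, 0.1366]
tcp_rot: [[0.999, -0.033, -0.003], [-0.033, -0.999, -0.001], [-0.003, 0.001, -1.0]]
force: [-1.3, -1.3, 4.4]
opening: 0.286
```

```bash
python3 step.py .5 10
```

```text
fit axis,r [ 0.58771 -0.07725  0.07694] max res 0.606392444417167
t 38.05 th 0.771 cmd 13.364 rnat 0.0763 F on tool rad 0.1 tan -1.8 | 1.8 z 4.4 z 0.1366 cmd-meas (rad,tan) mm [0.56 1.89] open 24.8
[{"hand": 15, "x": 0.11, "y": -0.11, "z": 0, "wx": 0, "wy": 0, "wz": 0}, {"hand": 15, "x": 0.09, "y": -0.12, "z": 0, "wx": 0, "wy": 0, "wz": 0}, {"hand": 15, "x": 0.1, "y": -0.12, "z": 0, "wx": 0, "wy": 0, "wz": 0}, {"hand": 15, "x": 0.08, "y": -0.13, "z": 0, "wx": 0, "wy": 0, "wz": 0}, {"hand": 15, "x": 0.08, "y": -0.13, "z": 0, "wx": 0, "wy": 0, "wz": 0}, {"hand": 15, "x": 0.08, "y": -0.14, "z": 0, "wx": 0, "wy": 0, "wz": 0}, {"hand": 15, "x": 0.07, "y": -0.14, "z": 0, "wx": 0, "wy": 0, "wz": 0}, {"hand": 15, "x": 0.05, "y": -0.14, "z": 0, "wx": 0, "wy": 0, "wz": 0}, {"hand": 15, "x": 0.06, "y": -0.14, "z": 0, "wx": 0, "wy": 0, "wz": 0}, {"hand": 15, "x": 0.04, "y": -0.15, "z": 0, "wx": 0, "wy": 0, "wz": 0}]
```

Call:
{"method": "move_arm", "body": {
  "moves": [
    {"hand": 15,"x": 0.11,"y": -0.11,"z": 0,"wx": 0,"wy": 0,"wz": 0},
    {"hand": 15,"x": 0.09,"y": -0.12,"z": 0,"wx": 0,"wy": 0,"wz": 0},
    {"hand": 15,"x": 0.1,"y": -0.12,"z": 0,"wx": 0,"wy": 0,"wz": 0},
    {"hand": 15,"x": 0.08,"y": -0.13,"z": 0,"wx": 0,"wy": 0,"wz": 0},
    {"hand": 15,"x": 0.08,"y": -0.13,"z": 0,"wx": 0,"wy": 0,"wz": 0},
    {"hand": 15,"x": 0.08,"y": -0.14,"z": 0,"wx": 0,"wy": 0,"wz": 0},
    {"hand": 15,"x": 0.07,"y": -0.14,"z": 0,"wx": 0,"wy": 0,"wz": 0},
    {"hand": 15,"x": 0.05,"y": -0.14,"z": 0,"wx": 0,"wy": 0,"wz": 0},
    {"hand": 15,"x": 0.06,"y": -0.14,"z": 0,"wx": 0,"wy": 0,"wz": 0},
    {"hand": 15,"x": 0.04,"y": -0.15,"z": 0,"wx": 0,"wy": 0,"wz": 0}
  ]
}}

```text
time_s: 39.05
position: [0.6604, -0.1005, 0.1366]
tcp_rot: [[0.999, -0.033, -0.0], [-0.033, -0.999, -0.001], [-0.0, 0.001, -1.0]]
force: [-1.1, -4.6, 0.0]
opening: 0.287
```

```bash
python3 step.py .5 10
```

```text
fit axis,r [ 0.58768 -0.07724  0.07692] max res 0.5895240685035025
t 39.05 th 1.288 cmd 13.864 rnat 0.0763 F on tool rad 0.4 tan -4.7 | 4.7 z 0.0 z 0.1366 cmd-meas (rad,tan) mm [0.59 0.31] open 25.0
[{"hand": 15, "x": 0.04, "y": -0.15, "z": 0, "wx": 0, "wy": 0, "wz": 0}, {"hand": 15, "x": 0.03, "y": -0.15, "z": 0, "wx": 0, "wy": 0, "wz": 0}, {"hand": 15, "x": 0.02, "y": -0.15, "z": 0, "wx": 0, "wy": 0, "wz": 0}, {"hand": 15, "x": 0.02, "y": -0.16, "z": 0, "wx": 0, "wy": 0, "wz": 0}, {"hand": 15, "x": 0.0, "y": -0.15, "z": 0, "wx": 0, "wy": 0, "wz": 0}, {"hand": 15, "x": 0.0, "y": -0.15, "z": 0, "wx": 0, "wy": 0, "wz": 0}, {"hand": 15, "x": -0.0, "y": -0.16, "z": 0, "wx": 0, "wy": 0, "wz": 0}, {"hand": 15, "x": -0.02, "y": -0.15, "z": 0, "wx": 0, "wy": 0, "wz": 0}, {"hand": 15, "x": -0.02, "y": -0.15, "z": 0, "wx": 0, "wy": 0, "wz": 0}, {"hand": 15, "x": -0.03, "y": -0.15, "z": 0, "wx": 0, "wy": 0, "wz": 0}]
```

Call:
{"method": "move_arm", "body": {
  "moves": [
    {"hand": 15,"x": 0.04,"y": -0.15,"z": 0,"wx": 0,"wy": 0,"wz": 0},
    {"hand": 15,"x": 0.03,"y": -0.15,"z": 0,"wx": 0,"wy": 0,"wz": 0},
    {"hand": 15,"x": 0.02,"y": -0.15,"z": 0,"wx": 0,"wy": 0,"wz": 0},
    {"hand": 15,"x": 0.02,"y": -0.16,"z": 0,"wx": 0,"wy": 0,"wz": 0},
    {"hand": 15,"x": 0,"y": -0.15,"z": 0,"wx": 0,"wy": 0,"wz": 0},
    {"hand": 15,"x": 0,"y": -0.15,"z": 0,"wx": 0,"wy": 0,"wz": 0},
    {"hand": 15,"x": 0,"y": -0.16,"z": 0,"wx": 0,"wy": 0,"wz": 0},
    {"hand": 15,"x": -0.02,"y": -0.15,"z": 0,"wx": 0,"wy": 0,"wz": 0},
    {"hand": 15,"x": -0.02,"y": -0.15,"z": 0,"wx": 0,"wy": 0,"wz": 0},
    {"hand": 15,"x": -0.03,"y": -0.15,"z": 0,"wx": 0,"wy": 0,"wz": 0}
  ]
}}

```text
time_s: 40.05
position: [0.6632, -0.0643, 0.1363]
tcp_rot: [[0.999, -0.033, 0.001], [-0.033, -0.999, -0.004], [0.001, 0.004, -1.0]]
force: [0.0, -8.3, -1.6]
opening: 0.283
```

```bash
python3 step.py .5 10
```

```text
fit axis,r [ 0.58765 -0.07725  0.07691] max res 0.6026544807762324
t 40.05 th 1.765 cmd 14.364 rnat 0.0765 F on tool rad -1.3 tan -8.2 | 8.3 z -1.6 z 0.1363 cmd-meas (rad,tan) mm [0.38 1.78] open 24.7
[{"hand": 15, "x": -0.04, "y": -0.15, "z": 0, "wx": 0, "wy": 0, "wz": 0}, {"hand": 15, "x": -0.05, "y": -0.15, "z": 0, "wx": 0, "wy": 0, "wz": 0}, {"hand": 15, "x": -0.05, "y": -0.14, "z": 0, "wx": 0, "wy": 0, "wz": 0}, {"hand": 15, "x": -0.06, "y": -0.14, "z": 0, "wx": 0, "wy": 0, "wz": 0}, {"hand": 15, "x": -0.07, "y": -0.14, "z": 0, "wx": 0, "wy": 0, "wz": 0}, {"hand": 15, "x": -0.07, "y": -0.14, "z": 0, "wx": 0, "wy": 0, "wz": 0}, {"hand": 15, "x": -0.08, "y": -0.13, "z": 0, "wx": 0, "wy": 0, "wz": 0}, {"hand": 15, "x": -0.09, "y": -0.12, "z": 0, "wx": 0, "wy": 0, "wz": 0}, {"hand": 15, "x": -0.1, "y": -0.13, "z": 0, "wx": 0, "wy": 0, "wz": 0}, {"hand": 15, "x": -0.09, "y": -0.11, "z": 0, "wx": 0, "wy": 0, "wz": 0}]
```

Call:
{"method": "move_arm", "body": {
  "moves": [
    {"hand": 15,"x": -0.04,"y": -0.15,"z": 0,"wx": 0,"wy": 0,"wz": 0},
    {"hand": 15,"x": -0.05,"y": -0.15,"z": 0,"wx": 0,"wy": 0,"wz": 0},
    {"hand": 15,"x": -0.05,"y": -0.14,"z": 0,"wx": 0,"wy": 0,"wz": 0},
    {"hand": 15,"x": -0.06,"y": -0.14,"z": 0,"wx": 0,"wy": 0,"wz": 0},
    {"hand": 15,"x": -0.07,"y": -0.14,"z": 0,"wx": 0,"wy": 0,"wz": 0},
    {"hand": 15,"x": -0.07,"y": -0.14,"z": 0,"wx": 0,"wy": 0,"wz": 0},
    {"hand": 15,"x": -0.08,"y": -0.13,"z": 0,"wx": 0,"wy": 0,"wz": 0},
    {"hand": 15,"x": -0.09,"y": -0.12,"z": 0,"wx": 0,"wy": 0,"wz": 0},
    {"hand": 15,"x": -0.1,"y": -0.13,"z": 0,"wx": 0,"wy": 0,"wz": 0},
    {"hand": 15,"x": -0.09,"y": -0.11,"z": 0,"wx": 0,"wy": 0,"wz": 0}
  ]
}}

```text
time_s: 41.05
position: [0.6486, -0.0308, 0.1363]
tcp_rot: [[0.999, -0.033, 0.005], [-0.033, -0.999, -0.005], [0.006, 0.005, -1.0]]
force: [3.2, -9.6, -5.4]
opening: 0.286
```

```bash
python3 step.py .5 10
```

```text
fit axis,r [ 0.58763 -0.07727  0.0769 ] max res 0.6134030851160516
t 41.05 th 2.244 cmd 14.864 rnat 0.0764 F on tool rad -3.1 tan -9.6 | 10.1 z -5.4 z 0.1363 cmd-meas (rad,tan) mm [0.18 3.18] open 24.9
[{"hand": 15, "x": -0.11, "y": -0.12, "z": 0, "wx": 0, "wy": 0, "wz": 0}, {"hand": 15, "x": -0.11, "y": -0.1, "z": 0, "wx": 0, "wy": 0, "wz": 0}, {"hand": 15, "x": -0.12, "y": -0.1, "z": 0, "wx": 0, "wy": 0, "wz": 0}, {"hand": 15, "x": -0.12, "y": -0.1, "z": 0, "wx": 0, "wy": 0, "wz": 0}, {"hand": 15, "x": -0.12, "y": -0.09, "z": 0, "wx": 0, "wy": 0, "wz": 0}, {"hand": 15, "x": -0.13, "y": -0.08, "z": 0, "wx": 0, "wy": 0, "wz": 0}, {"hand": 15, "x": -0.14, "y": -0.08, "z": 0, "wx": 0, "wy": 0, "wz": 0}, {"hand": 15, "x": -0.13, "y": -0.07, "z": 0, "wx": 0, "wy": 0, "wz": 0}, {"hand": 15, "x": -0.14, "y": -0.06, "z": 0, "wx": 0, "wy": 0, "wz": 0}, {"hand": 15, "x": -0.15, "y": -0.05, "z": 0, "wx": 0, "wy": 0, "wz": 0}]
```

Call:
{"method": "move_arm", "body": {
  "moves": [
    {"hand": 15,"x": -0.11,"y": -0.11,"z": 0.01,"wx": 0,"wy": 0,"wz": 0},
    {"hand": 15,"x": -0.12,"y": -0.1,"z": 0.01,"wx": 0,"wy": 0,"wz": 0},
    {"hand": 15,"x": -0.12,"y": -0.1,"z": 0,"wx": 0,"wy": 0,"wz": 0},
    {"hand": 15,"x": -0.12,"y": -0.1,"z": 0,"wx": 0,"wy": 0,"wz": 0},
    {"hand": 15,"x": -0.12,"y": -0.09,"z": 0,"wx": 0,"wy": 0,"wz": 0},
    {"hand": 15,"x": -0.13,"y": -0.08,"z": 0,"wx": 0,"wy": 0,"wz": 0},
    {"hand": 15,"x": -0.14,"y": -0.08,"z": 0,"wx": 0,"wy": 0,"wz": 0},
    {"hand": 15,"x": -0.13,"y": -0.07,"z": 0,"wx": 0,"wy": 0,"wz": 0},
    {"hand": 15,"x": -0.14,"y": -0.06,"z": 0,"wx": 0,"wy": 0,"wz": 0},
    {"hand": 15,"x": -0.14,"y": -0.06,"z": 0,"wx": 0,"wy": 0,"wz": 0}
  ]
}}

```text
time_s: 42.05
position: [0.6187, -0.007, 0.1361]
tcp_rot: [[0.999, -0.033, 0.008], [-0.033, -0.999, -0.002], [0.008, 0.002, -1.0]]
force: [5.5, -6.4, -4.7]
opening: 0.284
```

```bash
python3 step.py .5 10
```

```text
fit axis,r [ 0.58762 -0.07729  0.07689] max res 0.6112048233204992
t 42.05 th 2.750 cmd 15.364 rnat 0.0765 F on tool rad -3.6 tan -7.6 | 8.4 z -4.7 z 0.1361 cmd-meas (rad,tan) mm [-0.16  3.07] open 24.7
[{"hand": 15, "x": -0.14, "y": -0.05, "z": 0, "wx": 0, "wy": 0, "wz": 0}, {"hand": 15, "x": -0.15, "y": -0.04, "z": 0, "wx": 0, "wy": 0, "wz": 0}, {"hand": 15, "x": -0.15, "y": -0.03, "z": 0, "wx": 0, "wy": 0, "wz": 0}, {"hand": 15, "x": -0.15, "y": -0.03, "z": 0, "wx": 0, "wy": 0, "wz": 0}, {"hand": 15, "x": -0.16, "y": -0.02, "z": 0, "wx": 0, "wy": 0, "wz": 0}, {"hand": 15, "x": -0.15, "y": -0.01, "z": 0, "wx": 0, "wy": 0, "wz": 0}, {"hand": 15, "x": -0.15, "y": -0.0, "z": 0, "wx": 0, "wy": 0, "wz": 0}, {"hand": 15, "x": -0.16, "y": 0.0, "z": 0, "wx": 0, "wy": 0, "wz": 0}, {"hand": 15, "x": -0.15, "y": 0.01, "z": 0, "wx": 0, "wy": 0, "wz": 0}, {"hand": 15, "x": -0.15, "y": 0.02, "z": 0, "wx": 0, "wy": 0, "wz": 0}]
```

Call:
{"method": "move_arm", "body": {
  "moves": [
    {"hand": 15,"x": -0.14,"y": -0.05,"z": 0,"wx": 0,"wy": 0,"wz": 0},
    {"hand": 15,"x": -0.15,"y": -0.04,"z": 0,"wx": 0,"wy": 0,"wz": 0},
    {"hand": 15,"x": -0.15,"y": -0.03,"z": 0,"wx": 0,"wy": 0,"wz": 0},
    {"hand": 15,"x": -0.15,"y": -0.03,"z": 0,"wx": 0,"wy": 0,"wz": 0},
    {"hand": 15,"x": -0.16,"y": -0.02,"z": 0,"wx": 0,"wy": 0,"wz": 0},
    {"hand": 15,"x": -0.15,"y": -0.01,"z": 0,"wx": 0,"wy": 0,"wz": 0},
    {"hand": 15,"x": -0.15,"y": 0,"z": 0,"wx": 0,"wy": 0,"wz": 0},
    {"hand": 15,"x": -0.16,"y": 0,"z": 0,"wx": 0,"wy": 0,"wz": 0},
    {"hand": 15,"x": -0.15,"y": 0.01,"z": 0,"wx": 0,"wy": 0,"wz": 0},
    {"hand": 15,"x": -0.15,"y": 0.02,"z": 0,"wx": 0,"wy": 0,"wz": 0}
  ]
}}

```text
time_s: 43.05
position: [0.5762, -0.0009, 0.1359]
tcp_rot: [[0.999, -0.033, -0.002], [-0.033, -0.999, 0.0], [-0.002, 0.0, -1.0]]
force: [-1.2, -4.6, -4.1]
opening: 0.28
```

```bash
python3 step.py .5 10
```

```text
fit axis,r [ 0.58762 -0.07729  0.07689] max res 0.6112526732726387
t 43.05 th -2.958 cmd 15.864 rnat 0.0769 F on tool rad -4.4 tan 1.9 | 4.8 z -4.1 z 0.1359 cmd-meas (rad,tan) mm [-0.31 -2.02] open 24.4
[{"hand": 15, "x": -0.15, "y": 0.03, "z": 0, "wx": 0, "wy": 0, "wz": 0}, {"hand": 15, "x": -0.15, "y": 0.04, "z": 0, "wx": 0, "wy": 0, "wz": 0}, {"hand": 15, "x": -0.15, "y": 0.04, "z": 0, "wx": 0, "wy": 0, "wz": 0}, {"hand": 15, "x": -0.15, "y": 0.05, "z": 0, "wx": 0, "wy": 0, "wz": 0}, {"hand": 15, "x": -0.14, "y": 0.06, "z": 0, "wx": 0, "wy": 0, "wz": 0}, {"hand": 15, "x": -0.14, "y": 0.06, "z": 0, "wx": 0, "wy": 0, "wz": 0}, {"hand": 15, "x": -0.14, "y": 0.07, "z": 0, "wx": 0, "wy": 0, "wz": 0}, {"hand": 15, "x": -0.13, "y": 0.08, "z": 0, "wx": 0, "wy": 0, "wz": 0}, {"hand": 15, "x": -0.13, "y": 0.08, "z": 0, "wx": 0, "wy": 0, "wz": 0}, {"hand": 15, "x": -0.12, "y": 0.1, "z": 0, "wx": 0, "wy": 0, "wz": 0}]
```

Call:
{"method": "move_arm", "body": {
  "moves": [
    {"hand": 15,"x": -0.15,"y": 0.04,"z": 0.01,"wx": 0,"wy": 0,"wz": 0},
    {"hand": 15,"x": -0.15,"y": 0.04,"z": 0,"wx": 0,"wy": 0,"wz": 0},
    {"hand": 15,"x": -0.15,"y": 0.04,"z": 0,"wx": 0,"wy": 0,"wz": 0},
    {"hand": 15,"x": -0.15,"y": 0.05,"z": 0,"wx": 0,"wy": 0,"wz": 0},
    {"hand": 15,"x": -0.14,"y": 0.06,"z": 0,"wx": 0,"wy": 0,"wz": 0},
    {"hand": 15,"x": -0.14,"y": 0.06,"z": 0,"wx": 0,"wy": 0,"wz": 0},
    {"hand": 15,"x": -0.14,"y": 0.07,"z": 0,"wx": 0,"wy": 0,"wz": 0},
    {"hand": 15,"x": -0.13,"y": 0.08,"z": 0,"wx": 0,"wy": 0,"wz": 0},
    {"hand": 15,"x": -0.13,"y": 0.08,"z": 0,"wx": 0,"wy": 0,"wz": 0},
    {"hand": 15,"x": -0.12,"y": 0.09,"z": 0,"wx": 0,"wy": 0,"wz": 0}
  ]
}}

```text
time_s: 44.05
position: [0.5408, -0.016, 0.136]
tcp_rot: [[0.999, -0.032, -0.002], [-0.032, -0.999, -0.002], [-0.002, 0.002, -1.0]]
force: [-2.9, -7.5, -3.2]
opening: 0.282
```

```bash
python3 step.py .5 10
```

```text
fit axis,r [ 0.58762 -0.0773   0.07689] max res 0.6064861196575788
t 44.05 th -2.449 cmd 16.364 rnat 0.0768 F on tool rad -4.1 tan 6.8 | 8.0 z -3.2 z 0.1360 cmd-meas (rad,tan) mm [-0.44 -2.14] open 24.6
[{"hand": 15, "x": -0.12, "y": 0.09, "z": 0, "wx": 0, "wy": 0, "wz": 0}, {"hand": 15, "x": -0.11, "y": 0.11, "z": 0, "wx": 0, "wy": 0, "wz": 0}, {"hand": 15, "x": -0.11, "y": 0.1, "z": 0, "wx": 0, "wy": 0, "wz": 0}, {"hand": 15, "x": -0.11, "y": 0.12, "z": 0, "wx": 0, "wy": 0, "wz": 0}, {"hand": 15, "x": -0.1, "y": 0.12, "z": 0, "wx": 0, "wy": 0, "wz": 0}, {"hand": 15, "x": -0.09, "y": 0.12, "z": 0, "wx": 0, "wy": 0, "wz": 0}, {"hand": 15, "x": -0.08, "y": 0.13, "z": 0, "wx": 0, "wy": 0, "wz": 0}, {"hand": 15, "x": -0.08, "y": 0.13, "z": 0, "wx": 0, "wy": 0, "wz": 0}, {"hand": 15, "x": -0.07, "y": 0.13, "z": 0, "wx": 0, "wy": 0, "wz": 0}, {"hand": 15, "x": -0.07, "y": 0.14, "z": 0, "wx": 0, "wy": 0, "wz": 0}]
```

Call:
{"method": "move_arm", "body": {
  "moves": [
    {"hand": 15,"x": -0.11,"y": 0.1,"z": 0,"wx": 0,"wy": 0,"wz": 0},
    {"hand": 15,"x": -0.11,"y": 0.11,"z": 0,"wx": 0,"wy": 0,"wz": 0},
    {"hand": 15,"x": -0.11,"y": 0.1,"z": 0,"wx": 0,"wy": 0,"wz": 0},
    {"hand": 15,"x": -0.11,"y": 0.12,"z": 0,"wx": 0,"wy": 0,"wz": 0},
    {"hand": 15,"x": -0.1,"y": 0.12,"z": 0,"wx": 0,"wy": 0,"wz": 0},
    {"hand": 15,"x": -0.09,"y": 0.12,"z": 0,"wx": 0,"wy": 0,"wz": 0},
    {"hand": 15,"x": -0.08,"y": 0.13,"z": 0,"wx": 0,"wy": 0,"wz": 0},
    {"hand": 15,"x": -0.08,"y": 0.13,"z": 0,"wx": 0,"wy": 0,"wz": 0},
    {"hand": 15,"x": -0.07,"y": 0.13,"z": 0,"wx": 0,"wy": 0,"wz": 0},
    {"hand": 15,"x": -0.07,"y": 0.14,"z": 0,"wx": 0,"wy": 0,"wz": 0}
  ]
}}

```text
time_s: 45.05
position: [0.5182, -0.0454, 0.1364]
tcp_rot: [[0.999, -0.033, 0.001], [-0.033, -0.999, -0.002], [0.001, 0.002, -1.0]]
force: [-1.4, -7.1, -4.0]
opening: 0.286
```

```bash
python3 step.py .5 10
```

```text
fit axis,r [ 0.58766 -0.0773   0.07687] max res 0.5943524720134902
t 45.05 th -1.961 cmd 16.864 rnat 0.0763 F on tool rad -1.7 tan 7.1 | 7.3 z -4.0 z 0.1364 cmd-meas (rad,tan) mm [ 0.5  -1.36] open 24.9
[{"hand": 15, "x": -0.06, "y": 0.14, "z": 0, "wx": 0, "wy": 0, "wz": 0}, {"hand": 15, "x": -0.05, "y": 0.15, "z": 0, "wx": 0, "wy": 0, "wz": 0}, {"hand": 15, "x": -0.04, "y": 0.15, "z": 0, "wx": 0, "wy": 0, "wz": 0}, {"hand": 15, "x": -0.04, "y": 0.15, "z": 0, "wx": 0, "wy": 0, "wz": 0}, {"hand": 15, "x": -0.03, "y": 0.15, "z": 0, "wx": 0, "wy": 0, "wz": 0}, {"hand": 15, "x": -0.02, "y": 0.15, "z": 0, "wx": 0, "wy": 0, "wz": 0}, {"hand": 15, "x": -0.01, "y": 0.15, "z": 0, "wx": 0, "wy": 0, "wz": 0}, {"hand": 15, "x": -0.01, "y": 0.16, "z": 0, "wx": 0, "wy": 0, "wz": 0}, {"hand": 15, "x": 0.0, "y": 0.15, "z": 0, "wx": 0, "wy": 0, "wz": 0}, {"hand": 15, "x": 0.01, "y": 0.15, "z": 0, "wx": 0, "wy": 0, "wz": 0}]
```

Call:
{"method": "move_arm", "body": {
  "moves": [
    {"hand": 15,"x": -0.06,"y": 0.14,"z": 0,"wx": 0,"wy": 0,"wz": 0},
    {"hand": 15,"x": -0.05,"y": 0.15,"z": 0,"wx": 0,"wy": 0,"wz": 0},
    {"hand": 15,"x": -0.04,"y": 0.15,"z": 0,"wx": 0,"wy": 0,"wz": 0},
    {"hand": 15,"x": -0.04,"y": 0.15,"z": 0,"wx": 0,"wy": 0,"wz": 0},
    {"hand": 15,"x": -0.03,"y": 0.15,"z": 0,"wx": 0,"wy": 0,"wz": 0},
    {"hand": 15,"x": -0.02,"y": 0.15,"z": 0,"wx": 0,"wy": 0,"wz": 0},
    {"hand": 15,"x": -0.01,"y": 0.15,"z": 0,"wx": 0,"wy": 0,"wz": 0},
    {"hand": 15,"x": -0.01,"y": 0.16,"z": 0,"wx": 0,"wy": 0,"wz": 0},
    {"hand": 15,"x": 0,"y": 0.15,"z": 0,"wx": 0,"wy": 0,"wz": 0},
    {"hand": 15,"x": 0.01,"y": 0.15,"z": 0,"wx": 0,"wy": 0,"wz": 0}
  ]
}}

```text
time_s: 46.05
position: [0.5116, -0.082, 0.1366]
tcp_rot: [[0.999, -0.034, 0.003], [-0.034, -0.999, -0.001], [0.003, 0.0, -1.0]]
force: [0.8, -4.5, -2.1]
opening: 0.289
```

```bash
python3 step.py .6 11
```

```text
fit axis,r [ 0.5877  -0.07729  0.07684] max res 0.6384923976466145
t 46.05 th -1.472 cmd 17.364 rnat 0.0762 F on tool rad -0.5 tan 4.5 | 4.5 z -2.1 z 0.1366 cmd-meas (rad,tan) mm [ 0.74 -0.82] open 25.2
[{"hand": 15, "x": 0.02, "y": 0.17, "z": 0, "wx": 0, "wy": 0, "wz": 0}, {"hand": 15, "x": 0.03, "y": 0.17, "z": 0, "wx": 0, "wy": 0, "wz": 0}, {"hand": 15, "x": 0.04, "y": 0.16, "z": 0, "wx": 0, "wy": 0, "wz": 0}, {"hand": 15, "x": 0.05, "y": 0.16, "z": 0, "wx": 0, "wy": 0, "wz": 0}, {"hand": 15, "x": 0.05, "y": 0.16, "z": 0, "wx": 0, "wy": 0, "wz": 0}, {"hand": 15, "x": 0.06, "y": 0.15, "z": 0, "wx": 0, "wy": 0, "wz": 0}, {"hand": 15, "x": 0.07, "y": 0.16, "z": 0, "wx": 0, "wy": 0, "wz": 0}, {"hand": 15, "x": 0.08, "y": 0.14, "z": 0, "wx": 0, "wy": 0, "wz": 0}, {"hand": 15, "x": 0.09, "y": 0.15, "z": 0, "wx": 0, "wy": 0, "wz": 0}, {"hand": 15, "x": 0.1, "y": 0.13, "z": 0, "wx": 0, "wy": 0, "wz": 0}, {"hand": 15, "x": 0.1, "y": 0.14, "z": 0, "wx": 0, "wy": 0, "wz": 0}]
```

Call:
{"method": "move_arm", "body": {
  "moves": [
    {"hand": 15,"x": 0.02,"y": 0.17,"z": 0,"wx": 0,"wy": 0,"wz": 0},
    {"hand": 15,"x": 0.03,"y": 0.17,"z": 0,"wx": 0,"wy": 0,"wz": 0},
    {"hand": 15,"x": 0.04,"y": 0.16,"z": 0,"wx": 0,"wy": 0,"wz": 0},
    {"hand": 15,"x": 0.05,"y": 0.16,"z": 0,"wx": 0,"wy": 0,"wz": 0},
    {"hand": 15,"x": 0.05,"y": 0.16,"z": 0,"wx": 0,"wy": 0,"wz": 0},
    {"hand": 15,"x": 0.06,"y": 0.15,"z": 0,"wx": 0,"wy": 0,"wz": 0},
    {"hand": 15,"x": 0.07,"y": 0.16,"z": 0,"wx": 0,"wy": 0,"wz": 0},
    {"hand": 15,"x": 0.08,"y": 0.14,"z": 0,"wx": 0,"wy": 0,"wz": 0},
    {"hand": 15,"x": 0.09,"y": 0.15,"z": 0,"wx": 0,"wy": 0,"wz": 0},
    {"hand": 15,"x": 0.1,"y": 0.13,"z": 0,"wx": 0,"wy": 0,"wz": 0},
    {"hand": 15,"x": 0.1,"y": 0.14,"z": 0,"wx": 0,"wy": 0,"wz": 0}
  ]
}}

```text
time_s: 47.15
position: [0.5265, -0.1242, 0.1363]
tcp_rot: [[0.999, -0.033, 0.0], [-0.033, -0.999, 0.001], [0.0, -0.001, -1.0]]
force: [1.5, 1.0, 5.2]
opening: 0.286
```

```bash
python3 step.py .9 16
```

```text
fit axis,r [ 0.5877  -0.0773   0.07684] max res 0.6455229431200776
t 47.15 th -0.884 cmd 17.964 rnat 0.0769 F on tool rad -1.8 tan 0.1 | 1.8 z 5.2 z 0.1363 cmd-meas (rad,tan) mm [-0.22 -0.01] open 24.9
[{"hand": 15, "x": 0.11, "y": 0.13, "z": 0, "wx": 0, "wy": 0, "wz": 0}, {"hand": 15, "x": 0.12, "y": 0.12, "z": 0, "wx": 0, "wy": 0, "wz": 0}, {"hand": 15, "x": 0.13, "y": 0.12, "z": 0, "wx": 0, "wy": 0, "wz": 0}, {"hand": 15, "x": 0.13, "y": 0.11, "z": 0, "wx": 0, "wy": 0, "wz": 0}, {"hand": 15, "x": 0.14, "y": 0.1, "z": 0, "wx": 0, "wy": 0, "wz": 0}, {"hand": 15, "x": 0.15, "y": 0.1, "z": 0, "wx": 0, "wy": 0, "wz": 0}, {"hand": 15, "x": 0.15, "y": 0.08, "z": 0, "wx": 0, "wy": 0, "wz": 0}, {"hand": 15, "x": 0.15, "y": 0.08, "z": 0, "wx": 0, "wy": 0, "wz": 0}, {"hand": 15, "x": 0.16, "y": 0.07, "z": 0, "wx": 0, "wy": 0, "wz": 0}, {"hand": 15, "x": 0.16, "y": 0.06, "z": 0, "wx": 0, "wy": 0, "wz": 0}, {"hand": 15, "x": 0.17, "y": 0.05, "z": 0, "wx": 0, "wy": 0, "wz": 0}, {"hand": 15, "x": 0.17, "y": 0.04, "z": 0, "wx": 0, "wy": 0, "wz": 0}, {"hand": 15, "x": 0.17, "y": 0.03, "z": 0, "wx": 0, "wy": 0, "wz": 0}, {"hand": 15, "x": 0.17, "y": 0.02, "z": 0, "wx": 0, "wy": 0, "wz": 0}, {"hand": 15, "x": 0.17, "y": 0.01, "z": 0, "wx": 0, "wy": 0, "wz": 0}, {"hand": 15, "x": 0.17, "y": 0.01, "z": 0, "wx": 0, "wy": 0, "wz": 0}]
```

Call:
{"method": "move_arm", "body": {
  "moves": [
    {"hand": 15,"x": 0.11,"y": 0.13,"z": -0.01,"wx": 0,"wy": 0,"wz": 0},
    {"hand": 15,"x": 0.12,"y": 0.12,"z": 0,"wx": 0,"wy": 0,"wz": 0},
    {"hand": 15,"x": 0.13,"y": 0.12,"z": 0,"wx": 0,"wy": 0,"wz": 0},
    {"hand": 15,"x": 0.13,"y": 0.11,"z": 0,"wx": 0,"wy": 0,"wz": 0},
    {"hand": 15,"x": 0.14,"y": 0.1,"z": 0,"wx": 0,"wy": 0,"wz": 0},
    {"hand": 15,"x": 0.15,"y": 0.1,"z": 0,"wx": 0,"wy": 0,"wz": 0},
    {"hand": 15,"x": 0.15,"y": 0.08,"z": 0,"wx": 0,"wy": 0,"wz": 0},
    {"hand": 15,"x": 0.15,"y": 0.08,"z": 0,"wx": 0,"wy": 0,"wz": 0},
    {"hand": 15,"x": 0.16,"y": 0.07,"z": 0,"wx": 0,"wy": 0,"wz": 0},
    {"hand": 15,"x": 0.16,"y": 0.06,"z": 0,"wx": 0,"wy": 0,"wz": 0},
    {"hand": 15,"x": 0.17,"y": 0.05,"z": 0,"wx": 0,"wy": 0,"wz": 0},
    {"hand": 15,"x": 0.17,"y": 0.04,"z": 0,"wx": 0,"wy": 0,"wz": 0},
    {"hand": 15,"x": 0.17,"y": 0.03,"z": 0,"wx": 0,"wy": 0,"wz": 0},
    {"hand": 15,"x": 0.17,"y": 0.02,"z": 0,"wx": 0,"wy": 0,"wz": 0},
    {"hand": 15,"x": 0.17,"y": 0.01,"z": 0,"wx": 0,"wy": 0,"wz": 0},
    {"hand": 15,"x": 0.15,"y": 0.01,"z": 0,"wx": 0,"wy": 0,"wz": 0},
    {"hand": 15,"x": 0,"y": 0,"z": 0,"wx": 0,"wy": 0,"wz": 0},
    {"hand": 15,"x": 0,"y": 0,"z": 0,"wx": 0,"wy": 0,"wz": 0}
  ]
}}

```text
time_s: 48.95
position: [0.5842, -0.1538, 0.1365]
tcp_rot: [[0.999, -0.033, -0.003], [-0.033, -0.999, 0.002], [-0.003, -0.002, -1.0]]
force: [-0.9, 2.1, 6.8]
opening: 0.284
```

```bash
python3 step.py .1 1;python3 - <<'E'
from w import *
W,im,P,d=cap('top','t4')
im=cv2.imread('pics/t4.png')[160:270,190:450];cv2.imwrite('pics/c4.png',cv2.resize(im,None,fx=3,fy=3))
E
```

```text
fit axis,r [ 0.5877  -0.07727  0.07683] max res 0.6441953046140703
t 48.95 th -0.014 cmd 18.864 rnat 0.0764 F on tool rad -2.1 tan -1.0 | 2.3 z 6.8 z 0.1365 cmd-meas (rad,tan) mm [0.33 2.03] open 24.7
[{"hand": 15, "x": 0.31, "y": -0.02, "z": 0, "wx": 0, "wy": 0, "wz": 0}]
```

View pics/c4.png

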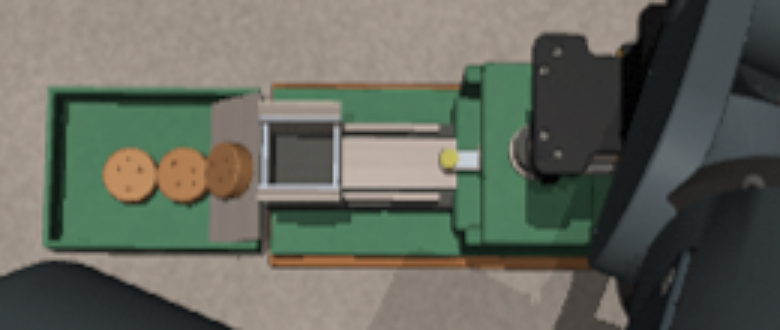

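All three discs are out, at (130,175), (183,175) and, on the chute, (230,170), and the magazine is empty. I'll release the knob and lift.

Call:
{"method": "move_arm", "body": {
  "moves": [
    {"hand": 28,"x": 0,"y": 0,"z": 0,"wx": 0,"wy": 0,"wz": 0},
    {"hand": 45,"x": 0,"y": 0,"z": 0,"wx": 0,"wy": 0,"wz": 0},
    {"hand": 55,"x": 0,"y": 0,"z": 0,"wx": 0,"wy": 0,"wz": 0},
    {"hand": 55,"x": 0,"y": 0,"z": -0.2,"wx": 0,"wy": 0,"wz": 0},
    {"hand": 55,"x": 0,"y": 0,"z": -0.6,"wx": 0,"wy": 0,"wz": 0},
    {"hand": 55,"x": 0,"y": 0,"z": -0.8,"wx": 0,"wy": 0,"wz": 0},
    {"hand": 55,"x": 0,"y": 0,"z": -0.9,"wx": 0,"wy": 0,"wz": 0},
    {"hand": 55,"x": 0,"y": 0,"z": -0.9,"wx": 0,"wy": 0,"wz": 0},
    {"hand": 55,"x": -0.8,"y": 0,"z": -0.9,"wx": 0,"wy": 0,"wz": 0},
    {"hand": 55,"x": -0.9,"y": 0,"z": -0.6,"wx": 0,"wy": 0,"wz": 0},
    {"hand": 55,"x": -0.9,"y": 0,"z": 0,"wx": 0,"wy": 0,"wz": 0},
    {"hand": 55,"x": -0.4,"y": 0,"z": 0,"wx": 0,"wy": 0,"wz": 0},
    {"hand": 55,"x": 0,"y": 0,"z": 0,"wx": 0,"wy": 0,"wz": 0}
  ]
}}

```text
time_s: 50.3
position: [0.509, -0.1517, 0.2587]
tcp_rot: [[0.999, -0.034, -0.001], [-0.034, -0.999, 0.001], [-0.001, -0.001, -1.0]]
force: [0.4, 0.5, 0.6]
opening: 0.638
```

```bash
python3 - <<'E'
from w import *
st()
W,im,P,d=cap('top','t5')
hsv=cv2.cvtColor(im,cv2.COLOR_RGB2HSV);z=W[...,2]
m=((hsv[...,0]<22)&(hsv[...,1]>90)).astype(np.uint8);m[:, :205]=0;m[:,276:]=0;m[:190]=0;m[240:]=0
n,l,stt,c=cv2.connectedComponentsWithStats(m)
ex=np.array([.9994,-.0335]);ey=np.array([.0335,.9994])
t0=np.load('pics/top0.npz');W0=t0['W'];z0=W0[...,2]
k=(z0>.028)&(z0<.040);k[:,:200]=0;k[:,285:]=0;k[:180]=0;k[250:]=0
q=W0[k];print('tray rim y(feeder)',np.percentile((q[:,:2])@ey,[0.5,99.5]),'x',np.percentile(q[:,:2]@ex,[.5,99.5]))
for i in range(1,n):
    if stt[i,4]>30:
        p=W[l==i];print(stt[i].tolist(),'fy',np.percentile(p[:,:2]@ey,[1,50,99]).round(4),'z',np.percentile(p[:,2],[1,50,99]).round(4))
A=W0
for nme,box in(('tin',(310,355,270,312)),('flask',(470,545,170,225))):
    a,b,c_,d_=box
    for WW in(W0,W):
        s=WW[c_:d_,a:b];kk=s[...,2]>.03;print(nme,kk.sum(),np.nanmedian(s[kk],axis=0).round(4))
cap('wrist','w9')
im=cv2.imread('pics/t5.png');cv2.imwrite('pics/c5.png',cv2.resize(im[140:360,110:570],None,fx=1.7,fy=1.7))
E
```

```text
50.3 [ 0.509  -0.1517  0.2587] [[0.9994, -0.0339, -0.0013], [-0.0339, -0.9994, 0.0006], [-0.0014, -0.0006, -1.0]] [-28.7  20.5  93.   -0.   66.6  63.3] [0.43 0.52 0.62] 55.54
tray rim y(feeder) [0.12238565 0.26905026] x [0.53429226 0.64440566]
[224, 207, 50, 21, 768] fy [nan nan nan] z [nan nan nan]
tin 611 [ 0.4431 -0.0044  0.0545]
tin 611 [ 0.4431 -0.0043  0.0543]
flask 1670 [ 0.6062 -0.3319  0.1254]
flask 4104 [ 0.5097 -0.1236  0.6009]
```

View pics/c5.png

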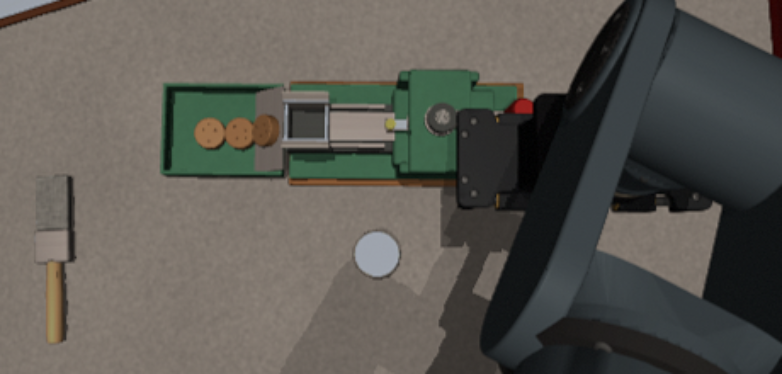

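View pics/w9.png

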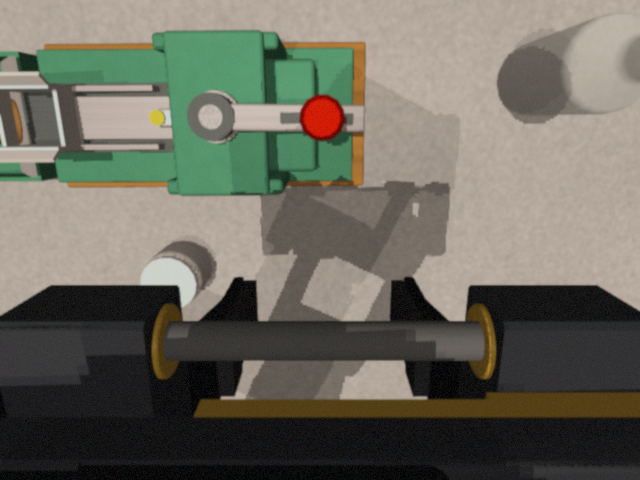

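```bash
python3 - <<'E'
import numpy as np,cv2
t=np.load('pics/t5.npz');W=t['W'];im=t['im']
hsv=cv2.cvtColor(im,cv2.COLOR_RGB2HSV)
m=((hsv[...,0]<22)&(hsv[...,1]>90)&~np.isnan(W[...,2]));m[:,:205]=0;m[:,276:]=0;m[:190]=0;m[240:]=0
p=W[m];ex=np.array([.9994,-.0335]);ey=np.array([.0335,.9994])
fy=p[:,:2]@ey-.1957;fx=p[:,:2]@ex-.5893
for a in np.arange(-.075,.04,.005):
    k=(fy>=a)&(fy<a+.005)
    if k.sum()>3: print('%.3f'%a,k.sum(),'z',np.percentile(p[k,2],[5,50,95]).round(4),'x',np.median(fx[k]).round(4))
for v,u in((217,258),(217,265),(217,270)):print(W[v,u])
E
```

```text
-0.070 20 z [0.042  0.0445 0.0479] x -0.0029
-0.065 38 z [0.0395 0.0469 0.0518] x -0.0029
-0.060 49 z [0.0389 0.0474 0.0517] x -0.0029
-0.055 36 z [0.0403 0.0439 0.0479] x -0.0028
-0.050 38 z [0.0327 0.0398 0.0427] x -0.0011
-0.045 34 z [0.032  0.0349 0.0384] x -0.0013
-0.040 30 z [0.0273 0.0297 0.0324] x -0.0026
-0.035 33 z [0.0178 0.0228 0.0258] x -0.005
-0.030 38 z [0.0159 0.0212 0.0243] x -0.0017
-0.025 39 z [0.0171 0.0202 0.0234] x -0.0047
-0.020 48 z [0.0175 0.0197 0.0225] x -0.0029
-0.015 40 z [0.0143 0.0198 0.0221] x -0.0006
-0.010 34 z [0.0166 0.0191 0.0214] x -0.0038
-0.005 23 z [0.0045 0.0171 0.0199] x -0.0006
0.000 25 z [0.0057 0.017  0.0203] x -0.0043
0.005 43 z [0.0147 0.0173 0.0199] x -0.0045
0.010 41 z [0.0142 0.0174 0.021 ] x -0.0025
0.015 43 z [0.0157 0.0179 0.0207] x -0.0046
0.020 43 z [0.0133 0.0173 0.0188] x 0.0015
0.025 38 z [0.015  0.0181 0.0207] x -0.0031
0.030 28 z [0.0152 0.0184 0.0206] x -0.002
0.035 4 z [0.0058 0.0179 0.0198] x -0.002
[0.5928977  0.14075209 0.02833816]
[0.59029183 0.12487155 0.04255264]
[0.58893549 0.11409904 0.04965716]
```

```bash
python3 - <<'E'
from w import *
st(); print(order.hand_in())
E
```

```text
50.4 [ 0.5109 -0.1523  0.2587] [[0.9994, -0.0335, 0.0005], [-0.0335, -0.9994, -0.0001], [0.0005, 0.0001, -1.0]] [-28.6  20.6  92.8   0.   66.6  63.3] [0.39 0.04 0.06] 54.89
the job is handed in; nothing more can be done
None
```

I loaded the loose cork disc flat on the other two. I then turned the crank counter-clockwise three full turns by the knob, let go near a whole turn with the pusher back, and handed in at 50.4 s of the 72 s. The hand-in reports no verdict.

**What the last checks showed:**
- **Discs:** All three are out and the magazine is empty. Two lie flat on the tray floor. The third rests tilted on the chute, with its centre about 52–57 mm from the tray centre (limit 72 mm) and clearly below the height limit. It looked at rest between the last two pictures.
- **Forces:** The largest sideways force I read was about 11 N, roughly 0.9 mm of feeder shift against the 1.5 mm limit. Readings came only at the end of each move, so short peaks in between would not show.
- **Crank speed:** I commanded about 0.5–0.65 rad/s throughout. Each turn, the tool ran ahead by about 5 mm where the load changed from heavy to driving, but stayed well under the 4 rad/s limit at the sampled points.
- **Other things:** The tin measured the same place as at the start. The brush and flask looked undisturbed. The arm hid the flask in the final top view, so its last position was seen only in the wrist picture and not measured.

**One disagreement:** The crank-circle fit drifted by up to about 0.6 mm over the turns, probably from the knob shifting slightly in the grip. I corrected for it as I went, and the radial force stayed under 5 N.

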